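# Load the dead-weight tester and apply the load

### The job

Slide the two brass weights left from the last test off the tester's hanger, lay them flat in the white tray, and with the hanger bare press the treadle right down to its stop and let it up again, to zero the tester. Then slide all the dark steel slotted weights that are there sideways onto the hanger, fully home on the stem and flat on one another, each turned so that its slot points at least an eighth of a turn away from every other slot. Finally press the treadle right down to its stop, keep it there for a good second to load the sample, and let it come back up; leave the weights on and the other things on the bench where they are.

Things in the scene. Friction and masses are not known exactly. Their poses are not given: they have to be found in the camera images.
- pan (a point): centre of the top face of the hanger's 72 mm pan, 150 mm above the worktop at rest: seat of the first weight. A 9 mm steel stem rises from it; a black knob 22 mm across caps the stem, its underside 48 mm and top 55 mm above the pan, so weights must go on sideways under it, slot first (four make 40 mm). Nothing else nearby is higher than the pan. Axes: the tester's
- tester: cream C-frame dead-weight tester, fixed. Origin: on the worktop under the stem; -x is its front with the blue panel. Base 230 x 170 mm, 39 mm high (x from -90 to 140 mm); column and arm 132 mm high, x from -40 to 133 mm, up to 90 mm wide. The treadle runs along its +y side
- treadle (a joint): angle of the tester's lowering treadle (rad): 0 = up, where a spring returns it when let go; 0.2 = down on its stop. Pressing it lowers the hanger with its weights by up to 6 mm. At the pad it takes about 6 N to start and 14 N at the stop, a little less with weights on
- treadle_pad (a point): top of the treadle's black ribbed rubber pad (70 x 54 mm), where it is pressed; moves with the treadle. At rest about 63 mm above the worktop, at the stop about 23 mm lower. The treadle plate is 145 x 60 mm, hinged at its far end (tester +x), free end towards tester -x
- treadle_hinge (a point): hinge axis of the treadle, 42 mm above the worktop, along the tester's y; about 115 mm from the pad point
- b1: brass-coloured; at the start on the hanger's pan round the stem, slot pointing anywhere: 64 mm slotted disc weight, 10 mm thick, about 200 g, with two flats 54 mm apart (at y = +-27 mm, 34 mm long) to grip it by. A slot 14 mm wide runs from the rim at +x along its x axis to 7 mm past the centre. Origin: centre of the underside; +x points out of the slot
- b2: brass-coloured; at the start on top of b1 on the hanger, slot pointing anywhere: 64 mm slotted disc weight, 10 mm thick, about 200 g, with two flats 54 mm apart (at y = +-27 mm, 34 mm long) to grip it by. A slot 14 mm wide runs from the rim at +x along its x axis to 7 mm past the centre. Origin: centre of the underside; +x points out of the slot
- tray: loose white plastic tray, 160 x 160 mm outside, walls 4 mm thick and 14 mm high, floor 4 mm thick. Origin: centre of its underside; x and y along its sides
- w1: dark steel, lying flat on the worktop at the start (may be absent): 64 mm slotted disc weight, 10 mm thick, about 200 g, with two flats 54 mm apart (at y = +-27 mm, 34 mm long) to grip it by. A slot 14 mm wide runs from the rim at +x along its x axis to 7 mm past the centre. Origin: centre of the underside; +x points out of the slot
- w2: dark steel, lying flat on the worktop at the start (may be absent): 64 mm slotted disc weight, 10 mm thick, about 200 g, with two flats 54 mm apart (at y = +-27 mm, 34 mm long) to grip it by. A slot 14 mm wide runs from the rim at +x along its x axis to 7 mm past the centre. Origin: centre of the underside; +x points out of the slot
- w3: dark steel, lying flat on the worktop at the start (may be absent): 64 mm slotted disc weight, 10 mm thick, about 200 g, with two flats 54 mm apart (at y = +-27 mm, 34 mm long) to grip it by. A slot 14 mm wide runs from the rim at +x along its x axis to 7 mm past the centre. Origin: centre of the underside; +x points out of the slot
- w4: dark steel, lying flat on the worktop at the start (may be absent): 64 mm slotted disc weight, 10 mm thick, about 200 g, with two flats 54 mm apart (at y = +-27 mm, 34 mm long) to grip it by. A slot 14 mm wide runs from the rim at +x along its x axis to 7 mm past the centre. Origin: centre of the underside; +x points out of the slot
- w1_slot (a point): middle of the slot's mouth of w1, on the rim at the underside, 32 mm from its centre along +x
- w2_slot (a point): middle of the slot's mouth of w2, on the rim at the underside, 32 mm from its centre along +x
- w3_slot (a point): middle of the slot's mouth of w3, on the rim at the underside, 32 mm from its centre along +x
- w4_slot (a point): middle of the slot's mouth of w4, on the rim at the underside, 32 mm from its centre along +x
- tip_box: bystander, leave alone: grey pipette-tip box with yellow top, 120 x 85 x 60 mm. Origin: centre of the underside
- dish: bystander, leave alone: flat clear culture dish, 90 mm across, 14 mm high. Origin: centre of the underside
- cap_jar: bystander, leave alone: white jar with blue lid, 60 mm across, 71 mm tall. Origin: centre of the underside
- forceps: bystander, leave alone: steel forceps, 146 mm long, 8 mm high, lying along their x axis. Origin: centre of the underside
- timer: bystander, leave alone: white lab timer with a blue rim and a blank grey display, 80 x 62 x 20 mm. Origin: centre of the underside

How it is judged:
On the way, in this order (a step that is already met when the one before it is completed fails the run):
1. both brass weights lie flat in the tray, let go (x of b1 in the frame of tray between -0.055 and 0.055 m and y of b1 in the frame of tray between -0.055 and 0.055 m and z of each of b1, b2 in the frame of tray below 0.022 m and angle between each of b1, b2's own z axis and vertical below 0.1 rad and contact force between the fingers and b1 below 0.2 N and linear speed of each of b1, b2 below 0.02 m/s and x of b2 in the frame of tray between -0.055 and 0.055 m and y of b2 in the frame of tray between -0.055 and 0.055 m and contact force between the fingers and b2 below 0.2 N), for 0.2 s.
2. the treadle is pressed to its stop with the hanger bare (all of step 1 and value of joint treadle above 0.18 rad and horizontal distance between each of w1, w2, w3, w4 and pan above 0.05 m), for 0.1 s.
3. all steel weights are home on the hanger, let go, slots apart, treadle up (horizontal distance between each of w1, w2, w3, w4 and pan below 0.007 m and z of w1 in the frame of pan between -0.004 and 0.036 m and angle between each of w1, w2, w3, w4's own z axis and vertical below 0.08 rad and z of w2 in the frame of pan between -0.004 and 0.036 m and z of w3 in the frame of pan between -0.004 and 0.036 m and z of w4 in the frame of pan between -0.004 and 0.036 m and horizontal distance between w1_slot and w2_slot above 0.019 m and horizontal distance between each of w1_slot, w2_slot and w3_slot above 0.019 m and horizontal distance between each of w1_slot, w2_slot, w3_slot and w4_slot above 0.019 m and contact force between the fingers and w1 below 0.2 N and contact force between the fingers and w2 below 0.2 N and contact force between the fingers and w3 below 0.2 N and contact force between the fingers and w4 below 0.2 N and linear speed of each of w1, w2, w3, w4 below 0.02 m/s and value of joint treadle below 0.02 rad), for 0.2 s.
4. the treadle is held down on its stop for 0.8 s with the weights on (value of joint treadle above 0.18 rad and horizontal distance between each of w1, w2, w3, w4 and pan below 0.007 m and z of w1 in the frame of pan between -0.004 and 0.036 m and angle between each of w1, w2, w3, w4's own z axis and vertical below 0.08 rad and z of w2 in the frame of pan between -0.004 and 0.036 m and z of w3 in the frame of pan between -0.004 and 0.036 m and z of w4 in the frame of pan between -0.004 and 0.036 m), for 0.8 s.
At the end, for the whole second after the job is handed in: Each steel weight on the hanger within 7 mm of the stem's axis, flat, between pan and knob; slot mouths at least 19 mm (35 degrees) apart pairwise; brass weights flat in the tray; treadle up (under 0.02 rad); all let go, at rest (all of step 1 and all of step 3); the robot touches nothing.
It fails at once if a bystander was shifted more than 30 mm (distance of any of tip_box, dish, cap_jar, forceps, timer from where it was at the start of the episode above 0.03 m).
Of w1, w2, w3, w4 only 2 to 4 are there at a start; the rules pass over those that are not, and their reading is None.
At some moment in a run one of tray may be knocked a few centimetres aside while the robot is not near it.
Once in a run the grip may slacken for a moment while it holds something.
It also fails if it takes over 210 s, if anything falls off the work surface, if the arm or the gripper's body presses on something with over 40 N, if the wrist force passes 120 N, or if a joint passes its speed limit or range.

### The arm

A 6-joint arm with a two-finger parallel gripper is mounted at the origin on the work surface. World frame = base frame: x ahead of the robot, y to its left, z up, the work surface at z = 0. Lengths are in m, angles in rad, forces in N, time in s.
With the tool pointing down it reaches from about 0.425 to 0.95 m from the base axis. Payload 14.7 kg.
Tool frame: the origin (TCP) lies midway between the tips of the shut fingers; the grasp point (between the pads) lies 19 mm behind it; y points along the fingers, x is the direction in which the jaws open and shut, and the axes are right-handed (so a half turn about y gives the same grasp; the last joint's range is limited). The gripper opens to 85 mm and grips with 20 to 120 N. Pads are 22 mm wide; open, the fingers measure 114 mm over their backs; the gripper's body (76 mm by 85 mm) begins 54 mm behind the grasp point. The pads swing forward as they close: fully open they stand 13 mm farther back than shut.
Start: joints at [1.285, 0.48, 1.596, -0, 1.065, -0.047], TCP at [0.154, 0.632, 0.231] pointing down, gripper open.
Joint ranges: [-2.75, 2.75], [-0.82, 2.05], [0.23, 2.67], [-1.56, 4.7], [0.09, 2.69], [-2.92, 2.92]. Speed limits (rad/s): [1.89, 1.89, 2.39, 3.01, 3.01, 3.01].

### API

Orientations are given as a 3x3 rotation matrix whose columns are the frame's x, y, z axes.
In Python, from plant import r gives the robot as it stands.
- The arm moves only by the tool play_rows, never from a script. Its arguments are lists of equal length, an entry for each row: "jaw": the finger opening in m, from 0 to 0.0854; "xyz": the shift along the world's x, y, z in m, a list of three; "rot": the turn, a rotation vector about the world's x, y, z in degrees, a list of three. A call has 1 to 12 rows; each row is the pose to reach, as a shift and turn from the pose measured when the call began; what a row does not reach only later rows make up. A row lasts 1/10 s, in which the tool goes at most 50 mm and 8.59 degrees, less where a joint would pass 70% of its speed; a pose out of reach is approached as far as the arm can. A call with a gripper value outside its range is refused whole. The fingers move at their own pace and stop on an object; "grip_force" is the grip in N (left out, the last holds). Time passes only in rows, so rows that repeat a pose let the fingers close. It gives the time, the measured TCP pose, the force and the opening at its end, in the units of the state.
- r.get_obs(): the state, without advancing time (a new reading comes with each control period).
- r.read_camera(name): name is "scene" or "top" or "wrist"; returns the picture (420x560x3 uint8, red, green, blue); there is no depth.
- r.get_calibration(name): a dict with "camera_matrix" (3x3 intrinsics, pixels), "R" (3x3) and "t" (3): a world point X has camera coordinates R X + t. Camera axes: x right, y down, z forward; pixel columns grow to the right and rows downward; lengths in m; the calibration is good to about 2 mm. A picture is of the moment at which its call begins: read the wrist's pose just before it. get_calibration takes no time and is no camera call; for the wrist camera it gives the pose at the moment of the call.
- r.job_done(): hands the job in, once; it reports no verdict.
The state is a dict: "time": time; "joints": joint angles; "qd": joint speeds; "joint_efforts": joint torques, N m; "tcp_pos": TCP position; "eef_rot": TCP orientation; "force": force on the tool from outside, world axes, zero at the start; "moment": the same for the moment, N m; "grip_width": opening from 0.0 (shut) to 1.0 (fully open).
Only numpy, scipy, OpenCV 4.12 (cv2) and the standard library are available. Lean on these libraries where they do the work, as an engineer would, in place of code of your own. Each camera call takes 0.05 s, during which the arm holds its last target.

## Working session

There is one attempt and no reset: what is moved stays moved. The work goes in short steps, Python scripts to look and compute and a tool call to move; the robot and the scene stay as the last step left them, time stands still between calls to the robot, and variables do not carry over. Pictures are saved under pics/ and viewed, and the job is handed in when it is done.

Besides the shell and the picture viewer there is one more tool, called after ">>>" as name(argument=value, ...) on one line, values as JSON. play_rows: Moves the arm, as the interface text tells. Its arguments: {"type":"object","properties":{"jaw":{"type":"array","items":{"type":"number"}},"xyz":{"type":"array","items":{"type":"array","items":{"type":"number"}}},"rot":{"type":"array","items":{"type":"array","items":{"type":"number"}}},"grip_force":{"type":"number"}},"required":["jaw","xyz","rot"]}

```bash
ls; mkdir -p pics
python3 - <<'E'
from plant import r
import cv2
o=r.get_obs(); print(o)
for n in ["scene","top","wrist"]:
    c=r.get_calibration(n); print(n,c)
    im=r.read_camera(n); cv2.imwrite(f"pics/{n}0.png",cv2.cvtColor(im,cv2.COLOR_RGB2BGR))
E
```

```text
pics
{'time': 0.0, 'joints': array([ 1.28540307e+00,  4.80812782e-01,  1.59685226e+00,  9.53188041e-06,
        1.06511515e+00, -4.66168131e-02]), 'qd': array([-1.90610425e-05, -6.15538838e-04,  1.71720621e-03,  1.06617886e-03,
       -1.90520554e-03,  1.47539118e-03]), 'joint_efforts': array([-6.99731754e-03, -9.50638461e+01, -4.30177653e+01, -3.94055396e-04,
        1.21598478e-02, -1.38955747e-04]), 'tcp_pos': array([0.15360732, 0.63117291, 0.23069282]), 'eef_rot': array([[ 2.36518252e-01, -3.42334678e-04, -9.71626986e-01],
       [ 9.71626322e-01, -1.13715478e-03,  2.36518491e-01],
       [-1.18585875e-03, -9.99999295e-01,  6.36635238e-05]]), 'force': array([-0.74010438,  0.31424649,  0.95468171]), 'moment': array([ 0.04510879, -0.00215424,  0.0291279 ]), 'grip_width': 0.9954356722120655}
scene {'camera_matrix': array([[506.69919212,   0.        , 289.49295782],
       [  0.        , 506.69919212, 202.72852189],
       [  0.        ,   0.        ,   1.        ]]), 'R': array([[ 0.81637479,  0.57729336,  0.016266  ],
       [ 0.31311676, -0.41877407, -0.85240024],
       [-0.48527323,  0.70097122, -0.52263682]]), 't': array([-0.45504876, -0.11913027,  1.79113637])}
top {'camera_matrix': array([[383.00821802,   0.        , 280.99885909],
       [  0.        , 383.00821802, 205.22659698],
       [  0.        ,   0.        ,   1.        ]]), 'R': array([[ 0.01159444, -0.99989727, -0.00842688],
       [-0.98848944, -0.01019002, -0.15094629],
       [ 0.15084491,  0.01008002, -0.98850605]]), 't': array([-0.05141991,  0.58715905,  1.03655513])}
wrist {'camera_matrix': array([[376.21389104,   0.        , 272.93152972],
       [  0.        , 376.21389104, 213.77019317],
       [  0.        ,   0.        ,   1.        ]]), 'R': array([[ 0.23734067,  0.97142547, -0.00139859],
       [ 0.93809384, -0.22882263,  0.26003875],
       [ 0.25228824, -0.06302977, -0.96559717]]), 't': array([-0.64906501, -0.0346873 ,  0.37819124])}
```

View pics/scene0.png

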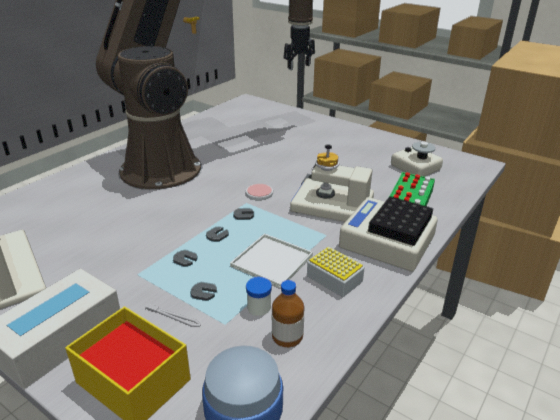

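View pics/top0.png

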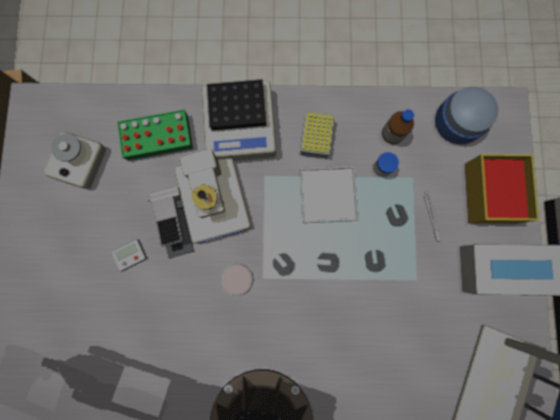

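View pics/wrist0.png

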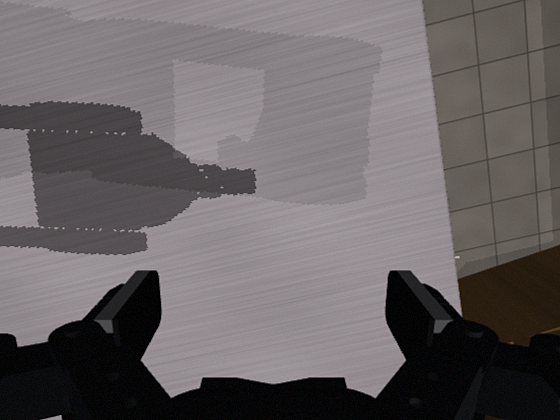

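```bash
cat > h.py <<'E'
import numpy as np, cv2
from plant import r
def cal(n):
    c=r.get_calibration(n); return c["camera_matrix"],np.array(c["R"]),np.array(c["t"])
def p2w(c,uv,z):
    K,R,t=c; uv=np.atleast_2d(np.array(uv,float)); C=-R.T@t
    d=(R.T@np.linalg.inv(K)@np.c_[uv,np.ones(len(uv))].T).T
    return C+d*((z-C[2])/d[:,2])[:,None]
def w2p(c,X):
    K,R,t=c; X=np.atleast_2d(np.array(X,float)); x=(K@(R@X.T+t[:,None])).T
    return x[:,:2]/x[:,2:]
def snap(n,fn,scale=1,crop=None):
    c=cal(n); im=r.read_camera(n); b=cv2.cvtColor(im,cv2.COLOR_RGB2BGR); o=b
    if crop: x0,y0,x1,y1=crop; o=o[y0:y1,x0:x1]
    if scale!=1: o=cv2.resize(o,None,fx=scale,fy=scale,interpolation=cv2.INTER_CUBIC)
    if fn: cv2.imwrite("pics/"+fn,o)
    return c,b
def yaw(o=None):
    o=o or r.get_obs(); x=o["eef_rot"][:,0]; return np.degrees(np.arctan2(x[1],x[0]))
def state():
    o=r.get_obs(); print("t %.2f tcp %s yaw(x) %.1f F %s grip %.1fmm q %s"%(o["time"],np.round(o["tcp_pos"],4),yaw(o),np.round(o["force"],1),o["grip_width"]*85.4,np.round(o["joints"],2))); return o
def go(xyz,yawx=None):
    """shift and rotvec needed; keeps tool down, x axis yaw = yawx deg"""
    from scipy.spatial.transform import Rotation as Ro
    o=r.get_obs(); s=np.array(xyz)-o["tcp_pos"]
    rv=np.zeros(3)
    if yawx is not None:
        a=np.radians(yawx); x=np.array([np.cos(a),np.sin(a),0]); y=np.array([0,0,-1.]); z=np.cross(x,y)
        rv=Ro.from_matrix(np.c_[x,y,z]@o["eef_rot"].T).as_rotvec(degrees=True)
    print("shift",np.round(s,4),"rot",np.round(rv,2))
E
python3 - <<'E'
from h import *
o=state()
for n in ["scene","top","wrist"]:
    K,R,t=cal(n); print(n,np.round(-R.T@t,3))
K,R,t=cal("wrist"); print("cam in tool",np.round(o["eef_rot"].T@(-R.T@t-o["tcp_pos"]),4)); print("R cam<-tool",np.round(R@o["eef_rot"],3))
c=cal("top")
for n,uv,z in [("pan",(204,197),.175),("pad",(168,231),.063),("tray",(328,195),.01),("w",(283,264),.01),("w",(328,263),.01),("w",(375,260),.01),("w",(397,215),.01),("dish",(237,280),.01),("jar",(388,163),.07),("tip",(318,133),.06),("timer",(128,255),.02)]:
    print(n,np.round(p2w(c,uv,z),3))
im=cv2.imread("pics/top0.png")
cv2.imwrite("pics/top0a.png",cv2.resize(im[150:290,110:300],None,fx=4,fy=4,interpolation=cv2.INTER_CUBIC))
cv2.imwrite("pics/top0b.png",cv2.resize(im[150:290,260:450],None,fx=4,fy=4,interpolation=cv2.INTER_CUBIC))
im=cv2.imread("pics/scene0.png")
cv2.imwrite("pics/sc0a.png",cv2.resize(im[130:230,280:400],None,fx=6,fy=6,interpolation=cv2.INTER_CUBIC))
E
```

```text
t 0.15 tcp [0.1536 0.6313 0.2308] yaw(x) 76.3 F [ 0.7 -0.2  0.5] grip 85.3mm q [ 1.29  0.48  1.6   0.    1.07 -0.05]
scene [ 1.278 -1.043  0.842]
top [ 0.425 -0.056  1.113]
wrist [0.091 0.646 0.373]
cam in tool [-0.0002 -0.1426  0.0643]
R cam<-tool [[ 1.     0.    -0.001]
 [-0.001 -0.26  -0.966]
 [-0.     0.966 -0.26 ]]
pan [[0.586 0.146 0.175]]
pad [[0.51  0.265 0.063]]
tray [[ 0.625 -0.182  0.01 ]]
w [[ 0.424 -0.052  0.01 ]]
w [[ 0.428 -0.18   0.01 ]]
w [[ 0.438 -0.314  0.01 ]]
w [[ 0.568 -0.381  0.01 ]]
dish [[0.378 0.077 0.01 ]]
jar [[ 0.706 -0.343  0.07 ]]
tip [[ 0.795 -0.149  0.06 ]]
timer [[0.444 0.388 0.02 ]]
```

View pics/top0a.png

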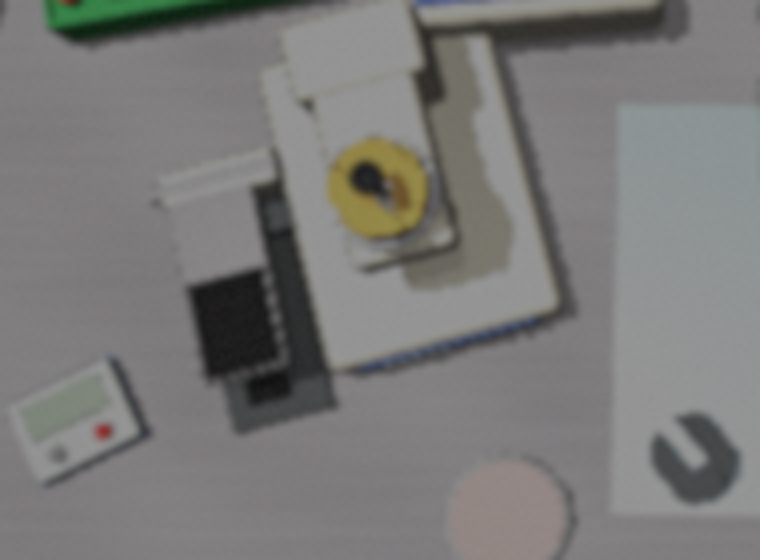

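View pics/top0b.png

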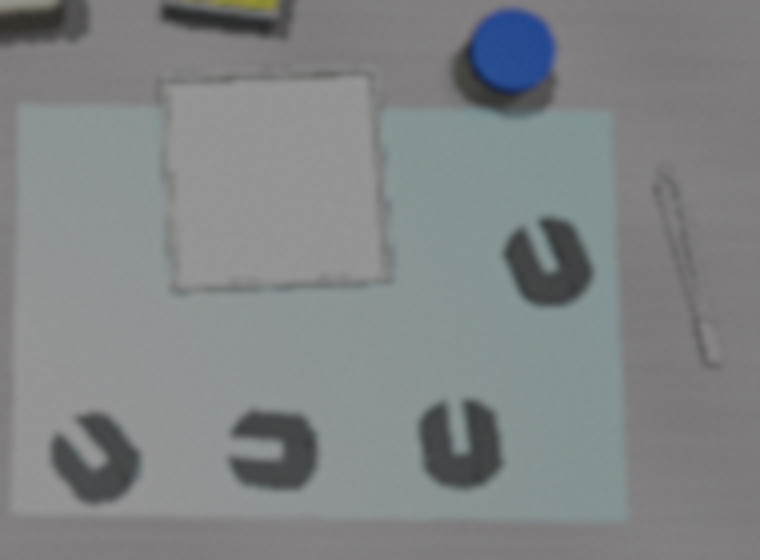

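View pics/sc0a.png

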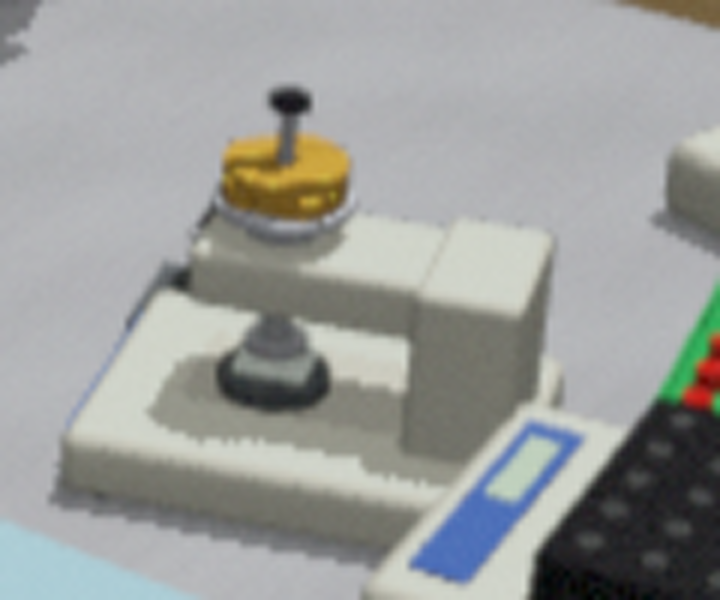

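>>> play_rows(jaw=[0.085,0.085,0.085,0.085,0.085,0.085,0.085,0.085,0.085,0.085,0.085,0.085], xyz=[[0.42,-0.485,0.05],[0.42,-0.485,0.05],[0.42,-0.485,0.05],[0.42,-0.485,0.05],[0.42,-0.485,0.05],[0.42,-0.485,0.05],[0.42,-0.485,0.05],[0.42,-0.485,0.05],[0.42,-0.485,0.05],[0.42,-0.485,0.05],[0.42,-0.485,0.05],[0.42,-0.485,0.05]], rot=[[0,0,0],[0,0,0],[0,0,0],[0,0,0],[0,0,0],[0,0,0],[0,0,0],[0,0,0],[0,0,0],[0,0,0],[0,0,0],[0,0,0]])

```text
time: 1.35
tcp_pos: [0.5462, 0.1773, 0.2776]
eef_rot: [[0.237, -0.0, -0.972], [0.972, -0.001, 0.237], [-0.001, -1.0, 0.0]]
force: [0.3, 1.3, 0.4]
grip_width: 0.992
```

>>> play_rows(jaw=[0.085,0.085,0.085], xyz=[[0,0,0],[0,0,0],[0,0,0]], rot=[[0,0,0],[0,0,0],[0,0,0]])

```text
time: 1.65
tcp_pos: [0.5454, 0.1778, 0.2773]
eef_rot: [[0.237, -0.001, -0.972], [0.972, -0.001, 0.237], [-0.001, -1.0, 0.001]]
force: [0.2, 0.4, -0.4]
grip_width: 0.993
```

Run:
```python
from h import *
state(); snap("wrist","w1.png",1.4); state()
```

```text
t 1.65 tcp [0.5454 0.1778 0.2773] yaw(x) 76.3 F [ 0.2  0.4 -0.4] grip 84.8mm q [ 0.26  0.33  1.72 -0.    1.09 -1.07]
t 1.70 tcp [0.5452 0.1781 0.2774] yaw(x) 76.4 F [-0.3  0.5  0.3] grip 84.8mm q [ 0.26  0.33  1.72 -0.    1.09 -1.07]
```

View pics/w1.png

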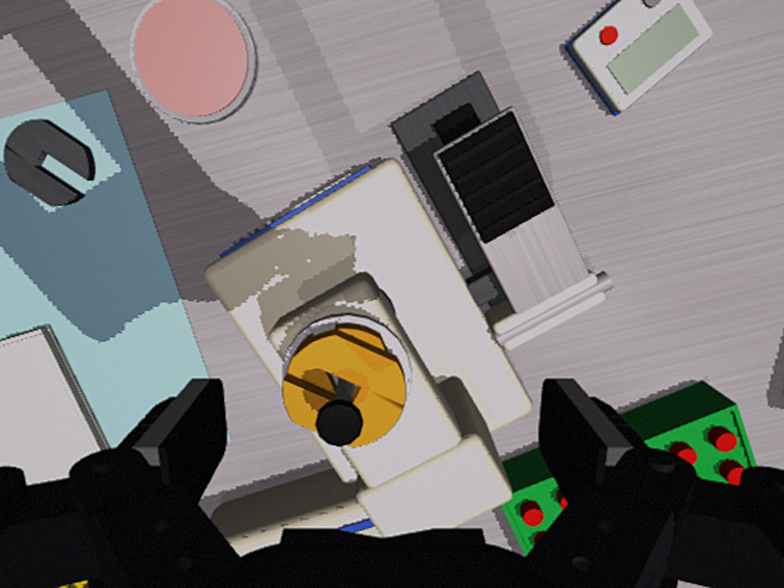

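Run:
```python
import cv2
im=cv2.imread("pics/w1.png")
cv2.imwrite("pics/w1a.png",cv2.resize(im[290:470,250:450],None,fx=3.3,fy=3.3,interpolation=cv2.INTER_CUBIC))
```

```text
(no output)
```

View pics/w1a.png

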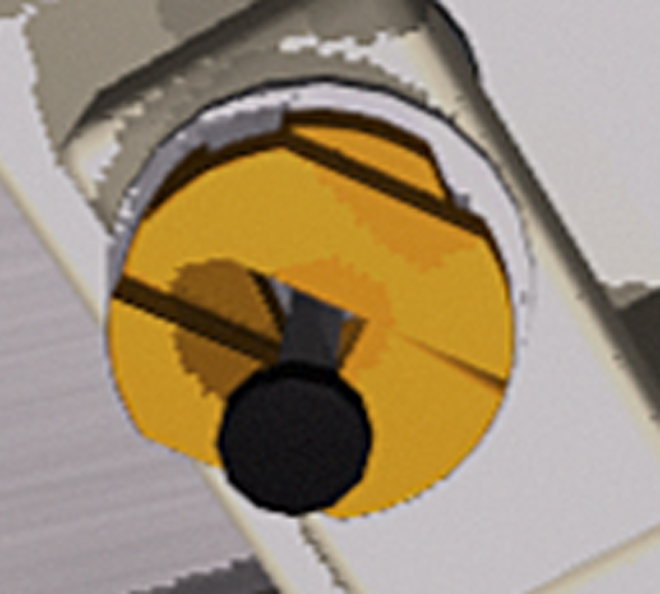

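Run:
```python
from h import *
c=cal("wrist"); p=p2w(c,(246,275),.17)[0]; print(p, -c[1].T@c[2])
d=p+c[1].T@c[2]; print(d)
```

```text
[0.58774543 0.1474378  0.17      ] [0.4828811  0.19325444 0.41999109]
[ 0.10486433 -0.04581664 -0.24999109]
```

>>> play_rows(jaw=[0.085,0.085,0.085,0.085], xyz=[[0.1,-0.045,-0.02],[0.1,-0.045,-0.02],[0.1,-0.045,-0.02],[0.1,-0.045,-0.02]], rot=[[0,0,0],[0,0,0],[0,0,0],[0,0,0]])

```text
time: 2.1
tcp_pos: [0.6455, 0.1336, 0.2563]
eef_rot: [[0.236, -0.002, -0.972], [0.972, -0.001, 0.236], [-0.001, -1.0, 0.002]]
force: [-0.3, 0.2, -0.3]
grip_width: 0.99
```

Run:
```python
from h import *
state(); c,b=snap("wrist","w2.png",1.4); state()
p=w2p(c,[.587,.147,.17])[0].astype(int); print(p)
x,y=p
cv2.imwrite("pics/w2a.png",cv2.resize(b[max(0,y-75):y+75,x-85:x+85],None,fx=4,fy=4,interpolation=cv2.INTER_CUBIC))
```

```text
t 2.10 tcp [0.6455 0.1336 0.2563] yaw(x) 76.4 F [-0.3  0.2 -0.3] grip 84.6mm q [ 0.16  0.47  1.54 -0.    1.13 -1.17]
t 2.15 tcp [0.6444 0.134  0.2568] yaw(x) 76.4 F [-0.7 -0.6 -1.1] grip 85.2mm q [ 0.16  0.47  1.55 -0.    1.13 -1.17]
[272 120]
```

View pics/w2a.png

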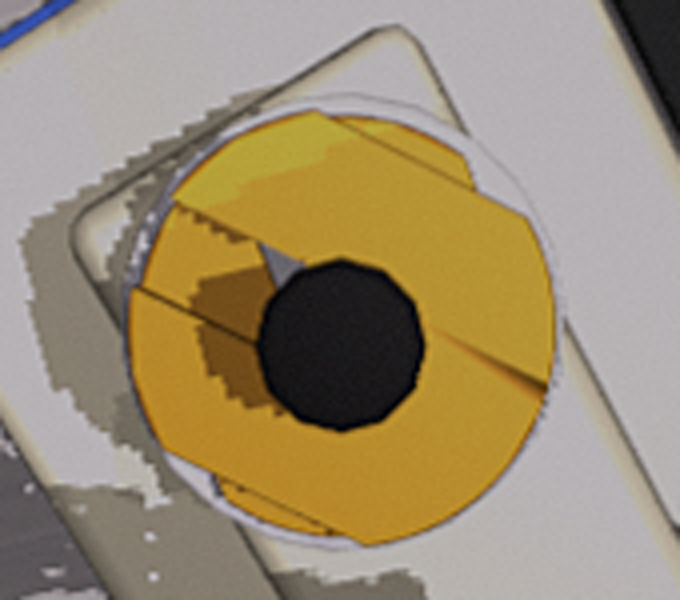

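```bash
cat >> h.py <<'E'
def hd(a,b): d=np.array(b)-np.array(a); return np.degrees(np.arctan2(d[1],d[0]))
E
python3 - <<'E'
from h import *
c=cal("wrist")
f=lambda u,v:(u/4+272-85,v/4+120-75)
print("knob",p2w(c,f(341,345),.205), p2w(c,f(341,345),.2))
P=lambda u,v:p2w(c,f(u,v),.17)[0]
print("disc",P(345,331))
print("flat hd",hd(P(525,215),P(320,112)),hd(P(365,545),P(170,450)))
print("slot hd",hd(P(255,345),P(135,290)),hd(P(265,245),P(175,205)))
print("slot mouth mid",P(153,247), hd(P(345,331),P(153,247)))
E
```

```text
knob [[0.59063861 0.14642239 0.205     ]] [[0.59085278 0.14635276 0.2       ]]
disc [0.59029983 0.14699451 0.17      ]
flat hd -129.00235211708124 -129.83070666130308
slot hd -127.92755884888362 -126.90903986683941
slot mouth mid [0.57197299 0.12245552 0.17      ] -126.75406674011238
```

>>> play_rows(jaw=[0.07,0.07,0.07,0.07,0.07,0.07,0.07,0.07,0.07,0.07,0.07], xyz=[[-0.053,0.0125,0],[-0.053,0.0125,0],[-0.053,0.0125,0],[-0.053,0.0125,0],[-0.053,0.0125,0],[-0.053,0.0125,0],[-0.053,0.0125,0],[-0.053,0.0125,0],[-0.053,0.0125,0],[-0.053,0.0125,0],[-0.053,0.0125,0]], rot=[[0,0,-90],[0,0,-90],[0,0,-90],[0,0,-90],[0,0,-90],[0,0,-90],[0,0,-90],[0,0,-90],[0,0,-90],[0,0,-90],[0,0,-90]])

```text
time: 3.25
tcp_pos: [0.5898, 0.148, 0.2574]
eef_rot: [[0.971, -0.001, 0.239], [-0.239, 0.003, 0.971], [-0.001, -1.0, 0.003]]
force: [0.8, 1.4, -1.1]
grip_width: 0.819
```

Run:
```python
from h import *
state(); go((0.591,0.1465,0.235),-38.4)
```

```text
t 3.25 tcp [0.5898 0.148  0.2574] yaw(x) -13.8 F [ 0.8  1.4 -1.1] grip 69.9mm q [0.19 0.4  1.67 0.   1.08 0.43]
shift [ 0.0012 -0.0015 -0.0224] rot [ -0.17  -0.   -24.56]
```

>>> play_rows(jaw=[0.07,0.07,0.07,0.07,0.07], xyz=[[0.001,-0.0015,-0.022],[0.001,-0.0015,-0.022],[0.001,-0.0015,-0.022],[0.001,-0.0015,-0.022],[0.001,-0.0015,-0.022]], rot=[[-0.2,0,-24.6],[-0.2,0,-24.6],[-0.2,0,-24.6],[-0.2,0,-24.6],[-0.2,0,-24.6]])

```text
time: 3.75
tcp_pos: [0.5899, 0.1474, 0.236]
eef_rot: [[0.787, 0.0, 0.617], [-0.617, -0.0, 0.787], [0.0, -1.0, -0.0]]
force: [-0.6, 0.0, -0.3]
grip_width: 0.817
```

Run:
```python
from h import *
state(); c,b=snap("wrist","w3.png",1.4); state()
```

```text
t 3.75 tcp [0.5899 0.1474 0.236 ] yaw(x) -38.1 F [-0.6  0.  -0.3] grip 69.7mm q [ 0.2   0.42  1.69 -0.    1.03  0.86]
t 3.80 tcp [0.5901 0.1472 0.2359] yaw(x) -38.2 F [ 0.2 -0.2  0.4] grip 70.1mm q [ 0.19  0.42  1.69 -0.    1.03  0.86]
```

View pics/w3.png

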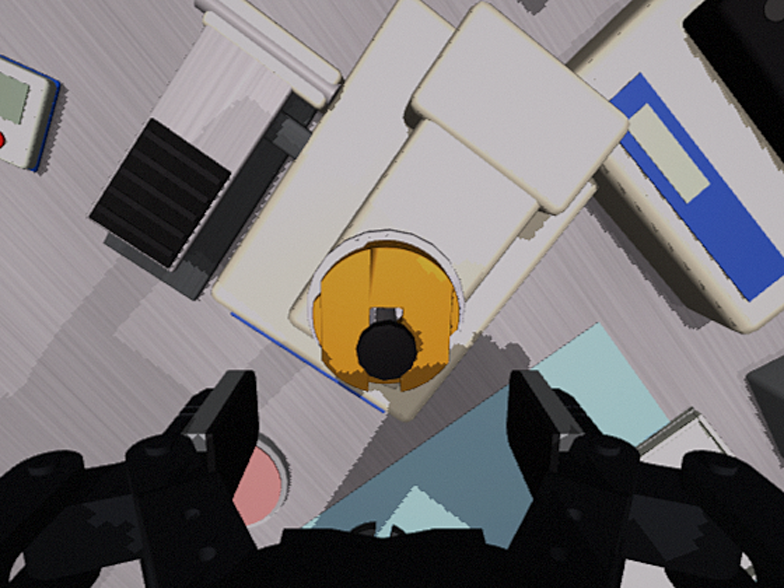

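Run:
```python
from h import *
c=cal("wrist")
f=lambda u,v:(u/1.4,v/1.4)
print("knob top",p2w(c,f(387,350),.205))
P=lambda u,v:p2w(c,f(u,v),.17)[0]
print("disc L/R flats mid",P(386,315), "b2 flats", P(321,310),P(451,310))
b=cv2.imread("pics/w3.png"); cv2.imwrite("pics/w3a.png",cv2.resize(b[210:410,290:490],None,fx=3,fy=3,interpolation=cv2.INTER_CUBIC))
```

```text
knob top [[0.59316479 0.14611625 0.205     ]]
disc L/R flats mid [0.59444402 0.14791239 0.17      ] b2 flats [0.57471308 0.16617819 0.17      ] [0.61683097 0.13303551 0.17      ]
```

View pics/w3a.png

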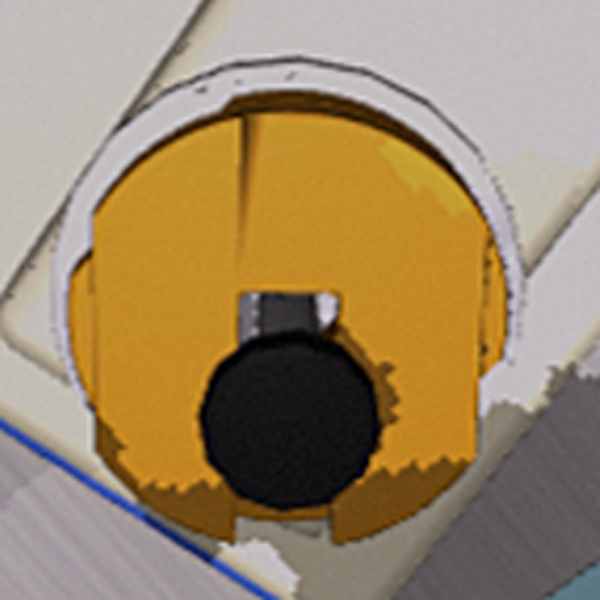

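>>> play_rows(jaw=[0.07,0.07,0.065,0.058,0.058], xyz=[[0.003,-0.001,-0.035],[0.003,-0.001,-0.07],[0.003,-0.001,-0.074],[0.003,-0.001,-0.074],[0.003,-0.001,-0.074]], rot=[[0,0,0],[0,0,0],[0,0,0],[0,0,0],[0,0,0]])

```text
time: 4.3
tcp_pos: [0.5938, 0.1465, 0.1634]
eef_rot: [[0.787, 0.002, 0.617], [-0.617, 0.0, 0.787], [0.001, -1.0, 0.001]]
force: [-1.1, 0.3, -0.5]
grip_width: 0.679
```

Run:
```python
from h import *
state(); c,b=snap("wrist","w4.png",1.4); state()
```

```text
t 4.30 tcp [0.5938 0.1465 0.1634] yaw(x) -38.1 F [-1.1  0.3 -0.5] grip 58.0mm q [ 0.19  0.5   1.76 -0.    0.88  0.86]
t 4.35 tcp [0.5939 0.1465 0.1636] yaw(x) -38.1 F [-0.5 -0.5 -0.2] grip 58.4mm q [ 0.19  0.5   1.76 -0.    0.88  0.86]
```

View pics/w4.png

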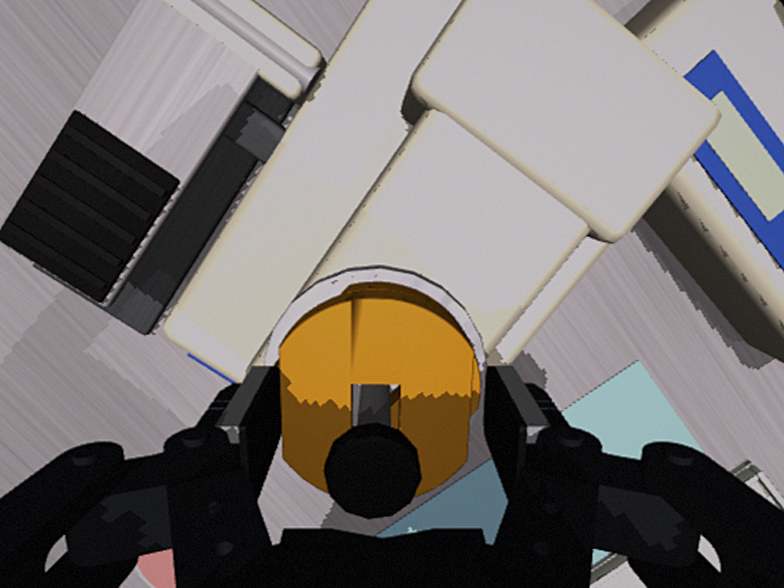

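>>> play_rows(jaw=[0.058,0.058,0.05,0.05,0.05,0.05], xyz=[[0,0,-0.004],[0,0,-0.0045],[0,0,-0.0045],[0,0,-0.0045],[0,0,-0.0045],[0,0,-0.0045]], rot=[[0,0,0],[0,0,0],[0,0,0],[0,0,0],[0,0,0],[0,0,0]], grip_force=70)

```text
time: 4.95
tcp_pos: [0.5943, 0.1466, 0.1601]
eef_rot: [[0.787, 0.003, 0.617], [-0.617, 0.0, 0.787], [0.002, -1.0, 0.002]]
force: [-3.8, 0.0, 10.5]
grip_width: 0.605
```

Run:
```python
from h import *
state()
```

```text
t 4.95 tcp [0.5943 0.1466 0.1601] yaw(x) -38.1 F [-3.8  0.  10.5] grip 51.7mm q [ 0.19  0.5   1.76 -0.    0.88  0.86]
```

>>> play_rows(jaw=[0.05,0.05,0.05,0.05], xyz=[[0,0,0.003],[0,0,0.006],[0,0,0.006],[0,0,0.006]], rot=[[0,0,0],[0,0,0],[0,0,0],[0,0,0]])

```text
time: 5.35
tcp_pos: [0.5943, 0.1466, 0.1662]
eef_rot: [[0.787, 0.003, 0.617], [-0.617, 0.0, 0.787], [0.002, -1.0, 0.002]]
force: [-1.6, 0.4, -1.8]
grip_width: 0.603
```

Run:
```python
from h import *
state(); c,b=snap("wrist","w5.png",1.4); state()
```

```text
t 5.35 tcp [0.5943 0.1466 0.1662] yaw(x) -38.1 F [-1.6  0.4 -1.8] grip 51.5mm q [ 0.19  0.5   1.75 -0.    0.89  0.86]
t 5.40 tcp [0.5943 0.1466 0.1661] yaw(x) -38.1 F [-0.5  0.4 -1.3] grip 51.8mm q [ 0.19  0.5   1.75 -0.    0.89  0.86]
```

View pics/w5.png

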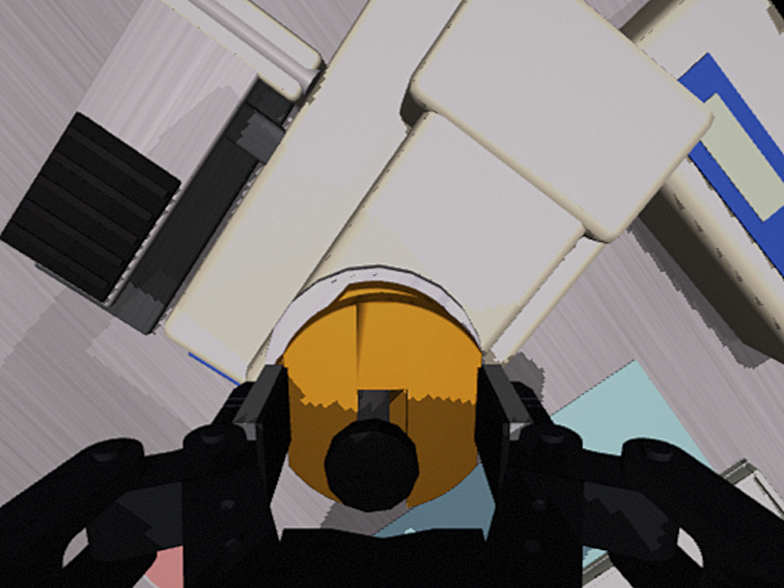

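>>> play_rows(jaw=[0.05,0.05,0.05,0.05,0.05,0.05,0.05], xyz=[[0.012,0.016,0],[0.025,0.032,0],[0.038,0.048,0],[0.04,0.05,0],[0.04,0.05,0.03],[0.04,0.05,0.075],[0.04,0.05,0.075]], rot=[[0,0,0],[0,0,0],[0,0,0],[0,0,0],[0,0,0],[0,0,0],[0,0,0]])

```text
time: 6.1
tcp_pos: [0.6368, 0.1969, 0.2467]
eef_rot: [[0.787, 0.011, 0.617], [-0.617, 0.002, 0.787], [0.007, -1.0, 0.009]]
force: [0.7, 0.1, -0.7]
grip_width: 0.603
```

Run:
```python
from h import *
state(); c,b=snap("top","t6.png",4,(160,140,360,280)); state()
t=cal("top")
cr=np.array([(163,80),(373,73),(390,280),(175,290)])/4+(260,150)
P=p2w(t,cr,.014); print(np.round(P,3),P.mean(0)); print(hd(P[1],P[0]),hd(P[2],P[3]),hd(P[3],P[0]),hd(P[2],P[1]))
```

```text
t 6.10 tcp [0.6368 0.1969 0.2467] yaw(x) -38.1 F [ 0.7  0.1 -0.7] grip 51.5mm q [ 0.25  0.48  1.55 -0.    1.1   0.92]
t 6.15 tcp [0.6357 0.1966 0.2439] yaw(x) -38.1 F [-0.4  0.  -3. ] grip 51.7mm q [ 0.25  0.49  1.55 -0.    1.09  0.92]
[[ 0.698 -0.102  0.014]
 [ 0.705 -0.256  0.014]
 [ 0.552 -0.266  0.014]
 [ 0.543 -0.111  0.014]] [ 0.62411815 -0.18344706  0.014     ]
92.50370145970714 93.28841910878745 3.4059182857375117 3.608149918308392
```

View pics/t6.png

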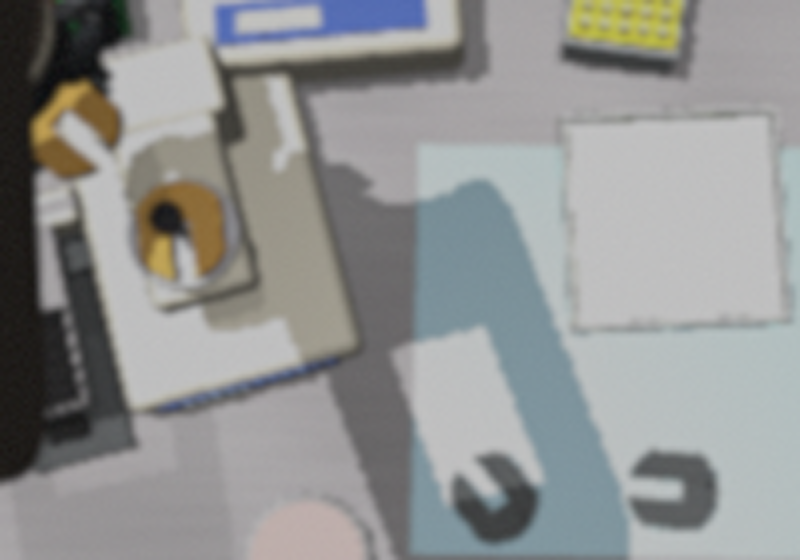

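>>> play_rows(jaw=[0.05,0.05,0.05,0.05,0.05,0.05,0.05,0.05,0.05,0.05,0.05], xyz=[[0.024,-0.378,0],[0.024,-0.378,0],[0.024,-0.378,0],[0.024,-0.378,0],[0.024,-0.378,0],[0.024,-0.378,0],[0.024,-0.378,-0.05],[0.024,-0.378,-0.09],[0.024,-0.378,-0.14],[0.024,-0.378,-0.17],[0.024,-0.378,-0.17]], rot=[[0,0,-48.5],[0,0,-48.5],[0,0,-48.5],[0,0,-48.5],[0,0,-48.5],[0,0,-48.5],[0,0,-48.5],[0,0,-48.5],[0,0,-48.5],[0,0,-48.5],[0,0,-48.5]])

```text
time: 7.25
tcp_pos: [0.6538, -0.1807, 0.0661]
eef_rot: [[0.058, -0.005, 0.998], [-0.998, -0.001, 0.058], [0.001, -1.0, -0.006]]
force: [-1.3, -0.0, -2.7]
grip_width: 0.606
```

Run:
```python
from h import *
state(); c,b=snap("wrist","w7.png",1.4); state(); go((.660,-.181,.007),-86.6)
```

```text
t 7.25 tcp [ 0.6538 -0.1807  0.0661] yaw(x) -86.7 F [-1.3 -0.  -2.7] grip 51.7mm q [-0.31  0.7   1.65 -0.    0.8   1.2 ]
t 7.30 tcp [ 0.6563 -0.1808  0.0701] yaw(x) -86.6 F [ 0.5 -0.1 -0.8] grip 51.5mm q [-0.31  0.7   1.64 -0.    0.8   1.2 ]
shift [ 0.0037 -0.0002 -0.0631] rot [ 0.16 -0.06  0.04]
```

View pics/w7.png

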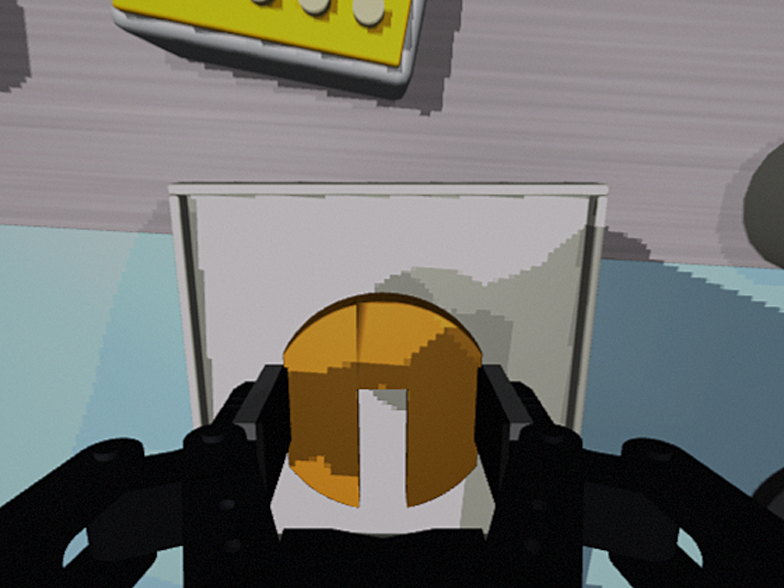

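Run:
```python
from h import *
c=cal("wrist"); print(p2w(c,np.array([(172,186),(606,186)])/1.4,.014))
```

```text
[[ 0.70854746 -0.10095421  0.014     ]
 [ 0.71777821 -0.26086726  0.014     ]]
```

>>> play_rows(jaw=[0.05,0.05,0.05,0.05], xyz=[[0.002,0,-0.03],[0.002,0,-0.055],[0.002,0,-0.062],[0.002,0,-0.063]], rot=[[0,0,0],[0,0,0],[0,0,0],[0,0,0]])

```text
time: 7.7
tcp_pos: [0.6588, -0.1807, 0.0083]
eef_rot: [[0.059, -0.0, 0.998], [-0.998, -0.003, 0.059], [0.003, -1.0, -0.001]]
force: [0.2, -0.2, -0.3]
grip_width: 0.599
```

Run:
```python
from h import *
state()
```

```text
t 7.70 tcp [ 0.6588 -0.1807  0.0083] yaw(x) -86.6 F [ 0.2 -0.2 -0.3] grip 51.2mm q [-0.31  0.78  1.66 -0.    0.7   1.2 ]
```

>>> play_rows(jaw=[0.05,0.05,0.05,0.05], xyz=[[0.002,0,-0.002],[0.002,0,-0.004],[0.002,0,-0.004],[0.002,0,-0.004]], rot=[[0,0,0],[0,0,0],[0,0,0],[0,0,0]])

```text
time: 8.1
tcp_pos: [0.6611, -0.1808, 0.005]
eef_rot: [[0.059, 0.0, 0.998], [-0.998, -0.003, 0.059], [0.003, -1.0, 0.0]]
force: [0.4, -0.4, -2.2]
grip_width: 0.617
```

>>> play_rows(jaw=[0.054,0.066,0.066,0.066,0.066,0.066,0.066,0.066], xyz=[[0,0,-0.001],[0,0,0],[0,0,0],[0,0,0.03],[0,0,0.08],[0,0,0.13],[0,0,0.18],[0,0,0.2]], rot=[[0,0,0],[0,0,0],[0,0,0],[0,0,0],[0,0,0],[0,0,0],[0,0,0],[0,0,0]])

```text
time: 8.9
tcp_pos: [0.6631, -0.1814, 0.2107]
eef_rot: [[0.059, 0.007, 0.998], [-0.998, -0.005, 0.059], [0.006, -1.0, 0.006]]
force: [-0.1, 0.0, 0.6]
grip_width: 0.774
```

Run:
```python
from h import *
state(); c,b=snap("wrist","w8.png",1.4); state()
```

```text
t 8.90 tcp [ 0.6631 -0.1814  0.2107] yaw(x) -86.6 F [-0.1  0.   0.6] grip 66.1mm q [-0.31  0.55  1.53 -0.    1.05  1.2 ]
t 8.95 tcp [ 0.6637 -0.1816  0.2121] yaw(x) -86.6 F [ 1.1 -0.3  3.1] grip 66.1mm q [-0.31  0.55  1.53 -0.    1.06  1.2 ]
```

View pics/w8.png

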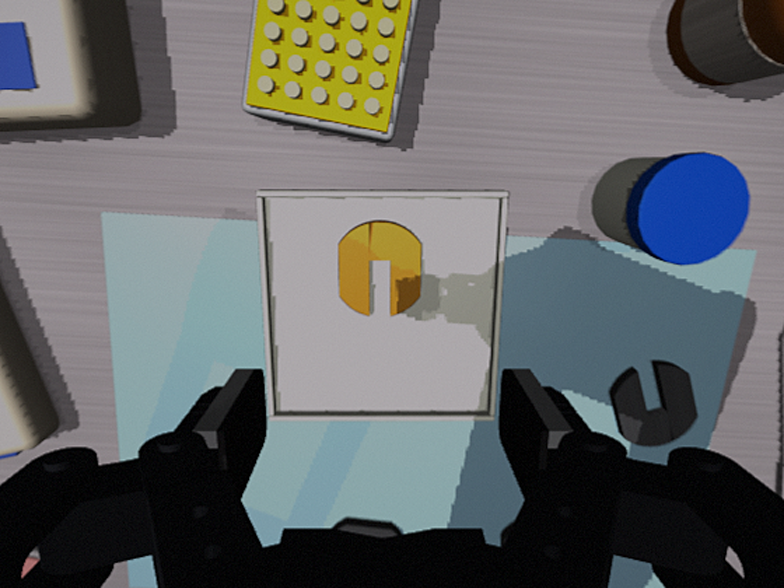

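>>> play_rows(jaw=[0.066,0.066,0.066,0.066,0.066,0.066,0.066,0.066,0.066,0.066], xyz=[[-0.071,0.328,0.04],[-0.071,0.328,0.04],[-0.071,0.328,0.04],[-0.071,0.328,0.04],[-0.071,0.328,0.04],[-0.071,0.328,0.04],[-0.071,0.328,0.04],[-0.071,0.328,0.03],[-0.071,0.328,0.025],[-0.071,0.328,0.025]], rot=[[0,0,9],[0,0,9],[0,0,9],[0,0,9],[0,0,9],[0,0,9],[0,0,9],[0,0,9],[0,0,9],[0,0,9]])

```text
time: 9.95
tcp_pos: [0.5921, 0.1455, 0.2359]
eef_rot: [[0.214, 0.007, 0.977], [-0.977, -0.005, 0.214], [0.006, -1.0, 0.006]]
force: [0.8, -0.2, 0.1]
grip_width: 0.774
```

Run:
```python
from h import *
state(); c,b=snap("wrist","w9.png",1.4); state()
b=cv2.imread("pics/w9.png"); cv2.imwrite("pics/w9a.png",cv2.resize(b[210:410,290:490],None,fx=3,fy=3,interpolation=cv2.INTER_CUBIC))
```

```text
t 9.95 tcp [0.5921 0.1455 0.2359] yaw(x) -77.6 F [ 0.8 -0.2  0.1] grip 66.1mm q [ 0.2   0.42  1.69 -0.01  1.03  1.55]
t 10.00 tcp [0.5925 0.1453 0.2364] yaw(x) -77.7 F [ 0.5 -0.3  0. ] grip 66.1mm q [ 0.19  0.42  1.69 -0.01  1.03  1.55]
```

View pics/w9a.png

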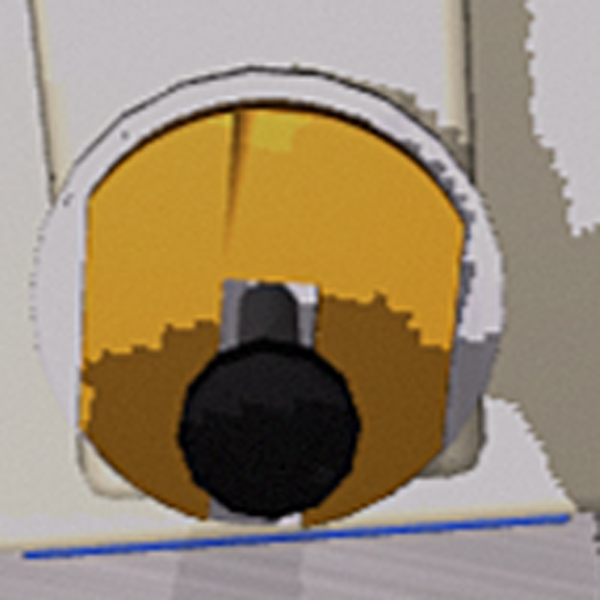

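Run:
```python
from h import *
c=cal("wrist")
P=lambda u,v:p2w(c,((u/3+290)/1.4,(v/3+210)/1.4),.16)[0]
print(hd(P(90,205),P(80,420)),hd(P(463,225),P(445,450)),hd(P(222,285),P(210,515)),hd(P(320,290),P(302,520)))
print((P(90,205)+P(80,420)+P(463,225)+P(445,450))/4, P(268,310))
print("knob",p2w(c,((269/3+290)/1.4,(428/3+210)/1.4),.205))
```

```text
-172.03332356439753 -170.45839489789805 -171.09887291879386 -171.630478960585
[0.59214335 0.1448578  0.16      ] [0.594605   0.14567323 0.16      ]
knob [[0.59338528 0.14535537 0.205     ]]
```

>>> play_rows(jaw=[0.066,0.066,0.062,0.062,0.05,0.05,0.05,0.05], xyz=[[0.0005,0.0002,-0.04],[0.0005,0.0002,-0.07],[0.0005,0.0002,-0.08],[0.0005,0.0002,-0.083],[0.0005,0.0002,-0.083],[0.0005,0.0002,-0.083],[0.0005,0.0002,-0.083],[0.0005,0.0002,-0.083]], rot=[[0.3,0,-3.6],[0.3,0,-3.6],[0.3,0,-3.6],[0.3,0,-3.6],[0.3,0,-3.6],[0.3,0,-3.6],[0.3,0,-3.6],[0.3,0,-3.6]])

```text
time: 10.8
tcp_pos: [0.5936, 0.1456, 0.1542]
eef_rot: [[0.152, 0.009, 0.988], [-0.988, 0.0, 0.152], [0.001, -1.0, 0.009]]
force: [-0.5, 0.4, 2.5]
grip_width: 0.596
```

>>> play_rows(jaw=[0.05,0.05,0.05], xyz=[[0,0,0.003],[0,0,0.006],[0,0,0.006]], rot=[[0,0,0],[0,0,0],[0,0,0]])

```text
time: 11.1
tcp_pos: [0.5938, 0.1457, 0.1609]
eef_rot: [[0.152, 0.01, 0.988], [-0.988, 0.0, 0.152], [0.001, -1.0, 0.01]]
force: [0.4, 0.3, -1.9]
grip_width: 0.597
```

Run:
```python
from h import *
state(); c,b=snap("wrist","w10.png",1.4); state()
```

```text
t 11.10 tcp [0.5938 0.1457 0.1609] yaw(x) -81.3 F [ 0.4  0.3 -1.9] grip 50.9mm q [ 0.19  0.5   1.76 -0.    0.87  1.61]
t 11.15 tcp [0.5937 0.1457 0.1607] yaw(x) -81.3 F [ 0.2  0.9 -2.2] grip 50.8mm q [ 0.19  0.5   1.77 -0.    0.87  1.61]
```

View pics/w10.png

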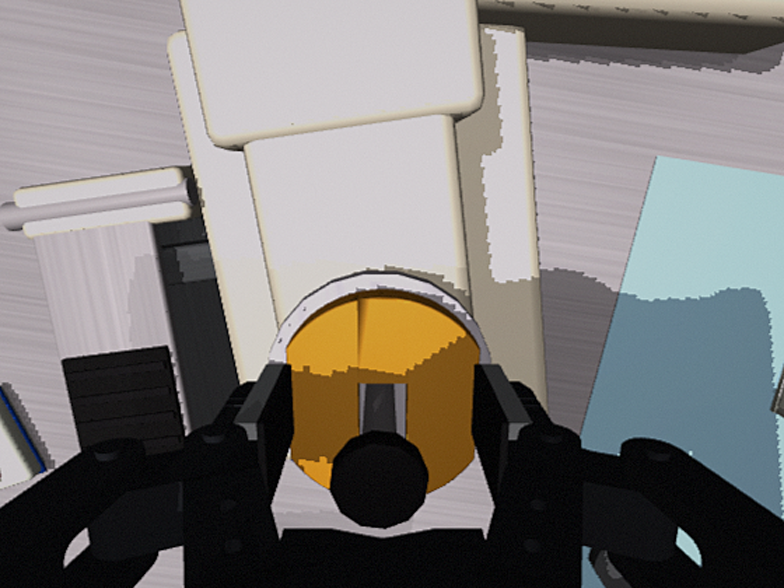

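>>> play_rows(jaw=[0.05,0.05,0.05,0.05,0.05,0.05,0.05], xyz=[[0.02,0.003,0],[0.04,0.006,0],[0.059,0.009,0],[0.062,0.0095,0.002],[0.062,0.0095,0.03],[0.062,0.0095,0.08],[0.062,0.0095,0.085]], rot=[[0,0,0],[0,0,0],[0,0,0],[0,0,0],[0,0,0],[0,0,0],[0,0,0]])

```text
time: 11.85
tcp_pos: [0.6578, 0.1557, 0.2514]
eef_rot: [[0.152, 0.017, 0.988], [-0.988, 0.002, 0.152], [0.001, -1.0, 0.017]]
force: [2.0, 0.9, -1.7]
grip_width: 0.601
```

Run:
```python
from h import *
state(); c,b=snap("top","t11.png",4,(230,140,430,280)); go((.588,-.184,.07),-86.6)
```

```text
t 11.85 tcp [0.6578 0.1557 0.2514] yaw(x) -81.3 F [ 2.   0.9 -1.7] grip 51.3mm q [ 0.19  0.49  1.53 -0.    1.11  1.61]
shift [-0.0691 -0.3395 -0.1797] rot [-0.03  0.88 -5.34]
```

View pics/t11.png

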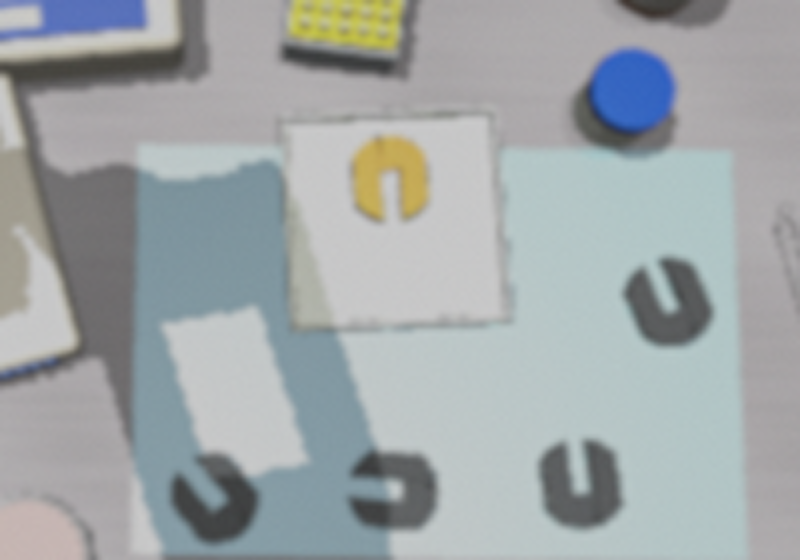

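>>> play_rows(jaw=[0.05,0.05,0.05,0.05,0.05,0.05,0.05,0.05,0.05,0.05,0.05,0.05], xyz=[[-0.068,-0.34,0],[-0.068,-0.34,0],[-0.068,-0.34,0],[-0.068,-0.34,0],[-0.068,-0.34,0],[-0.068,-0.34,0],[-0.068,-0.34,-0.05],[-0.068,-0.34,-0.1],[-0.068,-0.34,-0.15],[-0.068,-0.34,-0.2],[-0.068,-0.34,-0.22],[-0.068,-0.34,-0.22]], rot=[[0,0.9,-5.3],[0,0.9,-5.3],[0,0.9,-5.3],[0,0.9,-5.3],[0,0.9,-5.3],[0,0.9,-5.3],[0,0.9,-5.3],[0,0.9,-5.3],[0,0.9,-5.3],[0,0.9,-5.3],[0,0.9,-5.3],[0,0.9,-5.3]])

```text
time: 13.1
tcp_pos: [0.5847, -0.183, 0.0245]
eef_rot: [[0.06, -0.009, 0.998], [-0.998, 0.004, 0.06], [-0.004, -1.0, -0.009]]
force: [-0.4, 0.8, -1.7]
grip_width: 0.588
```

Run:
```python
from h import *
state(); c,b=snap("wrist","w12.png",1.4); go((.589,-.184,.005),-86.6)
```

```text
t 13.10 tcp [ 0.5847 -0.183   0.0245] yaw(x) -86.6 F [-0.4  0.8 -1.7] grip 50.2mm q [-0.35  0.69  1.82  0.    0.63  1.16]
shift [ 0.0024 -0.0004 -0.0224] rot [-0.15 -0.32 -0.04]
```

View pics/w12.png

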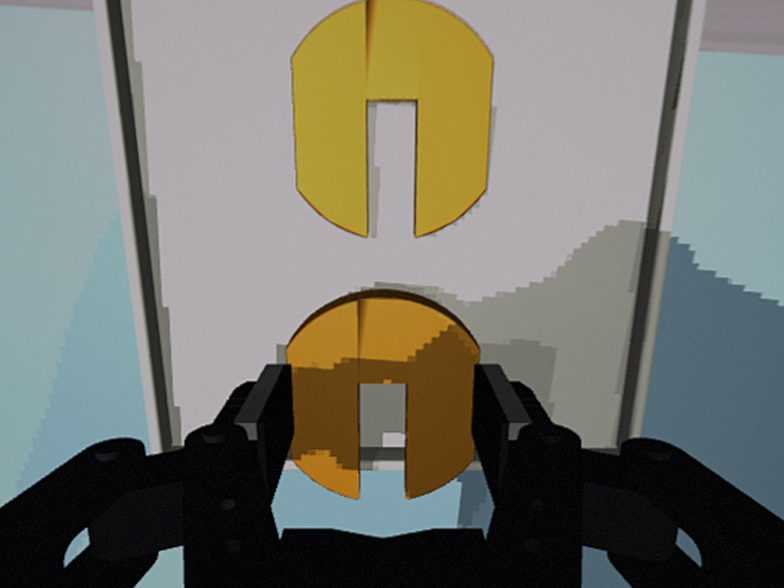

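Run:
```python
from h import *
c=cal("wrist"); print(r.get_obs()["tcp_pos"])
print("near wall top", p2w(c,np.array([(300,468),(480,468)])/1.4,.014), "floor end",p2w(c,np.array([(380,447)])/1.4,.004))
print("b2 near rim top", p2w(c,np.array([(370,237),(412,237)])/1.4,.014),"b1 far rim top", p2w(c,np.array([(385,297)])/1.4,.0345))
```

```text
[ 0.58660217 -0.18357939  0.02742464]
near wall top [[ 0.55119076 -0.1585413   0.014     ]
 [ 0.5548796  -0.21895849  0.014     ]] floor end [[ 0.55473045 -0.1852327   0.004     ]]
b2 near rim top [[ 0.63057249 -0.17791317  0.014     ]
 [ 0.63131497 -0.19035668  0.014     ]] b1 far rim top [[ 0.61797403 -0.18308672  0.0345    ]]
```

>>> play_rows(jaw=[0.05,0.05,0.05,0.05,0.05,0.054,0.066,0.066], xyz=[[0.0045,-0.0005,-0.01],[0.0045,-0.0005,-0.018],[0.0045,-0.0005,-0.0215],[0.0045,-0.0005,-0.0225],[0.0045,-0.0005,-0.0225],[0.0045,-0.0005,-0.0225],[0.0045,-0.0005,-0.022],[0.0045,-0.0005,-0.021]], rot=[[0,0,0],[0,0,0],[0,0,0],[0,0,0],[0,0,0],[0,0,0],[0,0,0],[0,0,0]])

```text
time: 13.95
tcp_pos: [0.5915, -0.1842, 0.007]
eef_rot: [[0.06, -0.005, 0.998], [-0.998, 0.002, 0.06], [-0.003, -1.0, -0.005]]
force: [0.1, 0.3, -0.3]
grip_width: 0.774
```

>>> play_rows(jaw=[0.066,0.066,0.066,0.066,0.066,0.066], xyz=[[0,0,0.03],[0,0,0.08],[0,0,0.13],[0,0,0.18],[0,0,0.2],[0,0,0.2]], rot=[[0,0,0],[0,0,0],[0,0,0],[0,0,0],[0,0,0],[0,0,0]])

```text
time: 14.55
tcp_pos: [0.5934, -0.1848, 0.211]
eef_rot: [[0.06, 0.001, 0.998], [-0.998, -0.0, 0.06], [0.0, -1.0, 0.001]]
force: [-0.5, -0.1, 0.1]
grip_width: 0.772
```

Run:
```python
from h import *
state(); c,b=snap("wrist","w13.png",1.4); state(); snap("top","t13.png",4,(110,160,300,300))
```

```text
t 14.55 tcp [ 0.5934 -0.1848  0.211 ] yaw(x) -86.6 F [-0.5 -0.1  0.1] grip 65.9mm q [-0.35  0.46  1.69  0.    0.99  1.16]
t 14.60 tcp [ 0.5923 -0.1845  0.2088] yaw(x) -86.6 F [-0.1  0.  -1.3] grip 66.2mm q [-0.35  0.46  1.69  0.    0.99  1.16]
```

View pics/w13.png

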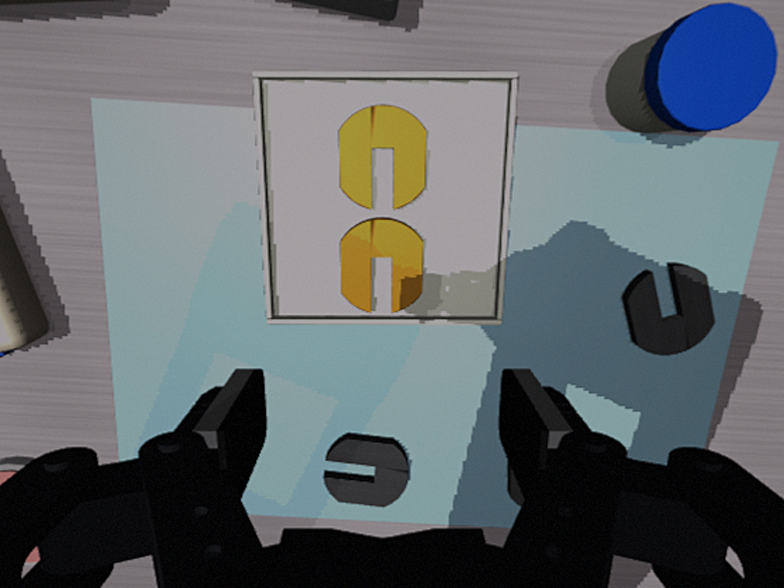

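View pics/t13.png

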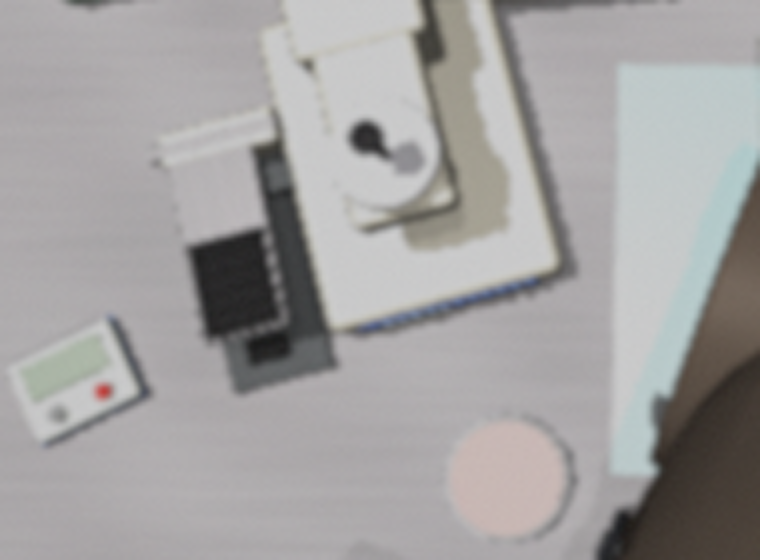

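Run:
```python
from h import *
t=cal("top"); print(p2w(t,[(169,231.25)],.063), np.round(p2w(t,np.array([(192,245),(262,230),(280,322),(210,340)])/4+(110,160),.063),3))
go((.512,.264,.25))
```

```text
[[0.50924417 0.26211355 0.063     ]] [[0.537 0.294 0.063]
 [0.547 0.246 0.063]
 [0.484 0.23  0.063]
 [0.471 0.278 0.063]]
shift [-0.0795  0.4482  0.0428] rot [0. 0. 0.]
```

>>> play_rows(jaw=[0,0,0,0,0,0,0,0,0,0,0,0], xyz=[[-0.08,0.447,0.045],[-0.08,0.447,0.045],[-0.08,0.447,0.045],[-0.08,0.447,0.045],[-0.08,0.447,0.045],[-0.08,0.447,0.045],[-0.08,0.447,0.045],[-0.08,0.447,0.045],[-0.08,0.447,0.045],[-0.08,0.447,0.0],[-0.08,0.447,-0.05],[-0.08,0.447,-0.05]], rot=[[0,0,0],[0,0,0],[0,0,0],[0,0,0],[0,0,0],[0,0,0],[0,0,0],[0,0,0],[0,0,0],[0,0,0],[0,0,0],[0,0,0]])

```text
time: 15.85
tcp_pos: [0.5068, 0.2614, 0.1506]
eef_rot: [[0.061, -0.015, 0.998], [-0.998, -0.003, 0.061], [0.002, -1.0, -0.015]]
force: [0.9, -0.5, 0.5]
grip_width: 0.002
```

Run:
```python
from h import *
state(); c,b=snap("wrist","w14.png",1.4); state(); print(w2p(c,[(.512,.262,.063)])*1.4)
```

```text
t 15.85 tcp [0.5068 0.2614 0.1506] yaw(x) -86.5 F [ 0.9 -0.5  0.5] grip 0.1mm q [0.42 0.47 1.85 0.   0.84 1.93]
t 15.90 tcp [0.5087 0.2618 0.154 ] yaw(x) -86.5 F [ 0.2 -0.6  0.5] grip -0.1mm q [0.42 0.47 1.84 0.   0.84 1.93]
[[379.823401   295.99492768]]
```

View pics/w14.png

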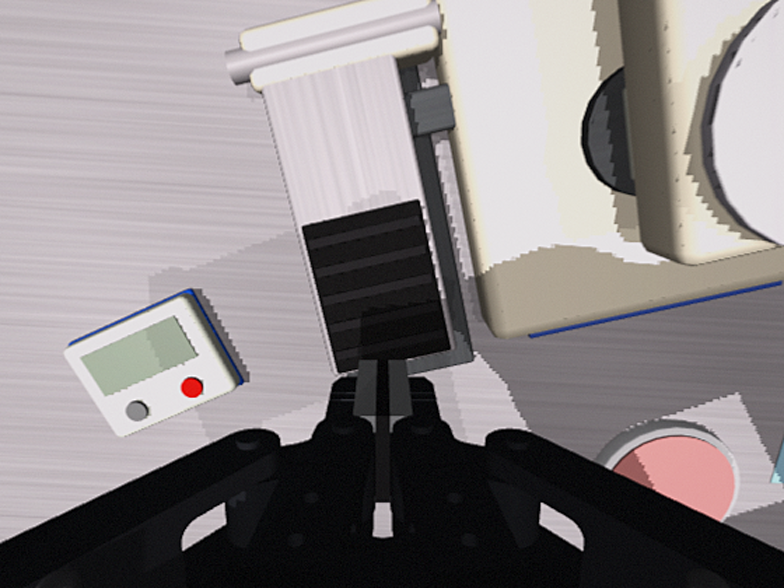

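>>> play_rows(jaw=[0,0,0,0,0,0,0,0], xyz=[[0.005,0,-0.045],[0.005,0,-0.08],[0.005,0,-0.09],[0.005,0,-0.098],[0.005,0,-0.106],[0.005,0,-0.112],[0.005,0,-0.116],[0.005,0,-0.116]], rot=[[0,0,0],[0,0,0],[0,0,0],[0,0,0],[0,0,0],[0,0,0],[0,0,0],[0,0,0]])

```text
time: 16.7
tcp_pos: [0.5143, 0.2617, 0.0408]
eef_rot: [[0.06, -0.011, 0.998], [-0.998, -0.001, 0.06], [0.0, -1.0, -0.011]]
force: [-7.2, -4.8, 16.9]
grip_width: 0.0
```

Run:
```python
from h import *
state()
```

```text
t 16.70 tcp [0.5143 0.2617 0.0408] yaw(x) -86.6 F [-7.2 -4.8 16.9] grip 0.0mm q [0.42 0.64 1.9  0.01 0.61 1.92]
```

Continue to the stop, hold briefly.

>>> play_rows(jaw=[0,0,0,0], xyz=[[0,0,-0.003],[0,0,-0.005],[0,0,-0.005],[0,0,-0.005]], rot=[[0,0,0],[0,0,0],[0,0,0],[0,0,0]])

```text
time: 17.1
tcp_pos: [0.5143, 0.2617, 0.0399]
eef_rot: [[0.06, -0.01, 0.998], [-0.998, -0.001, 0.06], [-0.0, -1.0, -0.01]]
force: [-17.9, -5.7, 44.4]
grip_width: -0.003
```

Run:
```python
from h import *
state(); snap("scene","s15.png",5,(280,130,420,240))
```

```text
t 17.10 tcp [0.5143 0.2617 0.0399] yaw(x) -86.6 F [-17.9  -5.7  44.4] grip -0.2mm q [0.42 0.64 1.9  0.01 0.61 1.92]
```

View pics/s15.png

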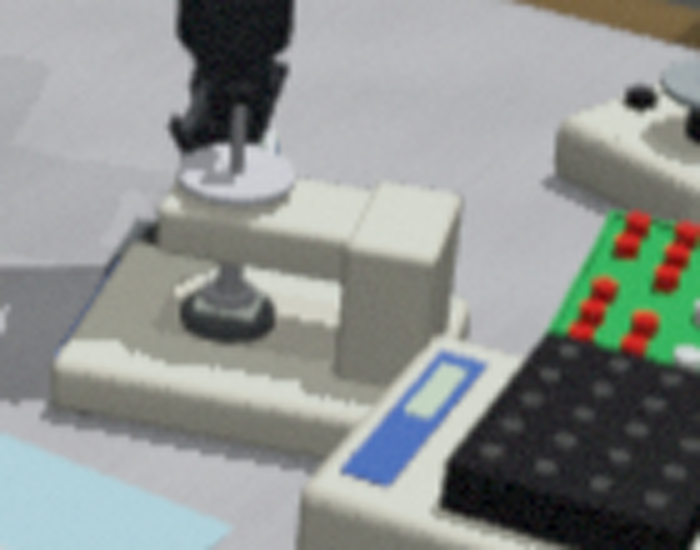

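>>> play_rows(jaw=[0,0,0,0,0,0.03,0.066,0.066], xyz=[[0,0,0.005],[0,0,0.015],[0,0,0.03],[0,0,0.08],[0,0,0.13],[0,0,0.18],[0,0,0.2],[0,0,0.2]], rot=[[0,0,0],[0,0,0],[0,0,0],[0,0,0],[0,0,0],[0,0,0],[0,0,0],[0,0,0]])

```text
time: 17.95
tcp_pos: [0.5168, 0.2626, 0.2465]
eef_rot: [[0.059, -0.001, 0.998], [-0.998, 0.003, 0.059], [-0.003, -1.0, -0.001]]
force: [0.2, -0.3, -0.4]
grip_width: 0.509
```

Run:
```python
from h import *
state(); snap("top","t16.png",4,(120,150,320,290)); go((.432,-.05,.2),-50)
```

```text
t 17.95 tcp [0.5168 0.2626 0.2465] yaw(x) -86.6 F [ 0.2 -0.3 -0.4] grip 43.5mm q [0.42 0.37 1.74 0.   1.03 1.92]
shift [-0.0837 -0.3122 -0.044 ] rot [-2.000e-02 -2.800e-01  3.659e+01]
```

View pics/t16.png

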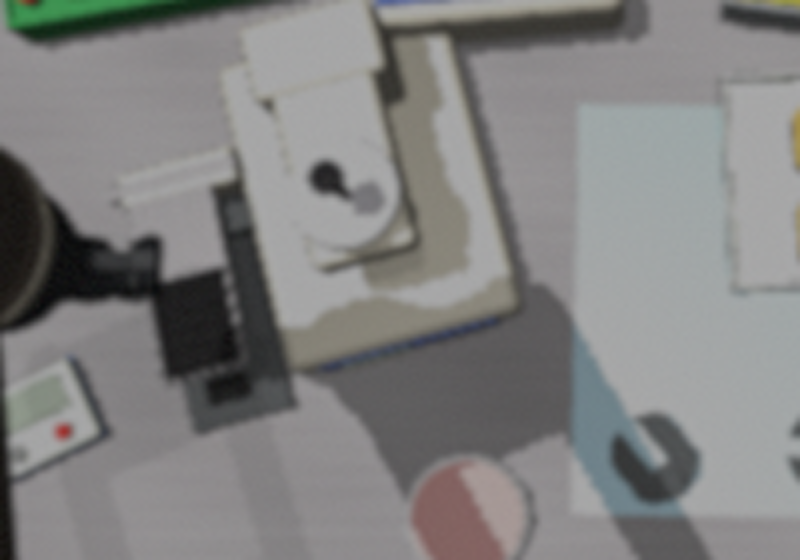

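>>> play_rows(jaw=[0.07,0.07,0.07,0.07,0.07,0.07,0.07,0.07,0.07,0.07], xyz=[[-0.06,-0.15,0],[-0.0835,-0.312,-0.045],[-0.0835,-0.312,-0.045],[-0.0835,-0.312,-0.045],[-0.0835,-0.312,-0.045],[-0.0835,-0.312,-0.045],[-0.0835,-0.312,-0.045],[-0.0835,-0.312,-0.045],[-0.0835,-0.312,-0.045],[-0.0835,-0.312,-0.045]], rot=[[0,0,36.6],[0,0,36.6],[0,0,36.6],[0,0,36.6],[0,0,36.6],[0,0,36.6],[0,0,36.6],[0,0,36.6],[0,0,36.6],[0,0,36.6]])

```text
time: 19.0
tcp_pos: [0.4325, -0.0493, 0.1992]
eef_rot: [[0.643, -0.005, 0.766], [-0.766, -0.001, 0.643], [-0.002, -1.0, -0.004]]
force: [-0.5, -0.1, 0.3]
grip_width: 0.819
```

Run:
```python
from h import *
state(); c,b=snap("wrist","w17.png",1.4); state()
np.savez("c17",K=c[0],R=c[1],t=c[2])
```

```text
t 19.00 tcp [ 0.4325 -0.0493  0.1992] yaw(x) -50.0 F [-0.5 -0.1  0.3] grip 69.9mm q [-0.18  0.23  2.1  -0.    0.82  0.69]
t 19.05 tcp [ 0.4326 -0.049   0.1992] yaw(x) -49.9 F [-0.1  0.5 -0.5] grip 70.2mm q [-0.18  0.23  2.1  -0.    0.82  0.69]
```

View pics/w17.png

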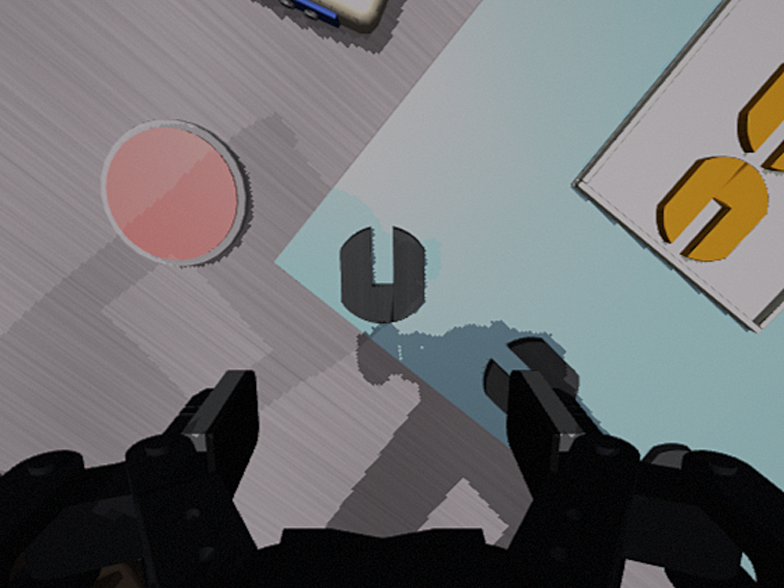

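Run:
```python
from h import *
c=cal("wrist")
b=cv2.imread("pics/w17.png"); cv2.imwrite("pics/w17a.png",cv2.resize(b[215:335,323:443],None,fx=5,fy=5,interpolation=cv2.INTER_CUBIC))
P=lambda u,v:p2w(c,(u/1.4,v/1.4),.01)[0]
print(P(383.5,275),P(341,275),P(426,275),P(383,227),P(383,322))
```

```text
[ 0.42779625 -0.05525578  0.01      ] [ 0.41016974 -0.03428557  0.01      ] [ 0.44541599 -0.07621794  0.01      ] [ 0.45125576 -0.03511896  0.01      ] [ 0.40325218 -0.07546227  0.01      ]
```

View pics/w17a.png

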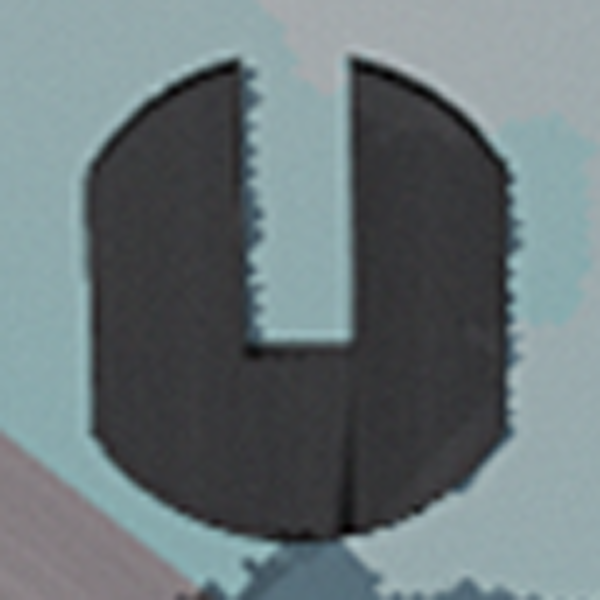

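>>> play_rows(jaw=[0.068,0.068,0.068,0.066,0.064,0.064,0.064], xyz=[[-0.005,-0.006,-0.05],[-0.005,-0.006,-0.1],[-0.005,-0.006,-0.14],[-0.005,-0.006,-0.17],[-0.005,-0.006,-0.185],[-0.005,-0.006,-0.194],[-0.005,-0.006,-0.196]], rot=[[0,0,-0.5],[0,0,-0.5],[0,0,-0.5],[0,0,-0.5],[0,0,-0.5],[0,0,-0.5],[0,0,-0.5]])

```text
time: 19.75
tcp_pos: [0.4276, -0.0542, 0.0026]
eef_rot: [[0.638, -0.005, 0.77], [-0.77, -0.001, 0.638], [-0.003, -1.0, -0.005]]
force: [-0.2, -0.1, 0.8]
grip_width: 0.746
```

Run:
```python
from h import *
state(); c,b=snap("wrist","w18.png",1.4); state()
```

```text
t 19.75 tcp [ 0.4276 -0.0542  0.0026] yaw(x) -50.3 F [-0.2 -0.1  0.8] grip 63.7mm q [-0.19  0.6   2.25 -0.01  0.29  0.69]
t 19.80 tcp [ 0.4278 -0.0544  0.003 ] yaw(x) -50.4 F [-0.6 -0.3  0.4] grip 64.1mm q [-0.2   0.6   2.25 -0.01  0.29  0.69]
```

View pics/w18.png

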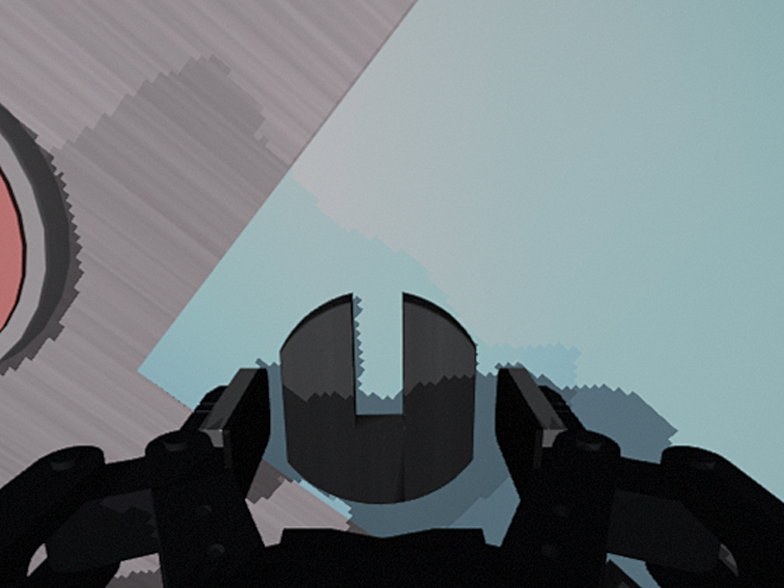

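>>> play_rows(jaw=[0.05,0.05,0.05,0.05,0.05,0.05], xyz=[[0,0,-0.001],[0,0,-0.001],[0,0,-0.001],[0,0,0.005],[0,0,0.02],[0,0,0.02]], rot=[[0,0,0],[0,0,0],[0,0,0],[0,0,0],[0,0,0],[0,0,0]], grip_force=80)

```text
time: 20.4
tcp_pos: [0.429, -0.0546, 0.0248]
eef_rot: [[0.638, -0.002, 0.77], [-0.77, -0.002, 0.638], [0.0, -1.0, -0.002]]
force: [0.4, -0.3, -1.3]
grip_width: 0.592
```

Run:
```python
from h import *
state(); c,b=snap("wrist","w19.png",1.4); state()
```

```text
t 20.40 tcp [ 0.429  -0.0546  0.0248] yaw(x) -50.4 F [ 0.4 -0.3 -1.3] grip 50.6mm q [-0.2   0.55  2.25 -0.01  0.35  0.69]
t 20.45 tcp [ 0.4289 -0.0546  0.0241] yaw(x) -50.4 F [ 0.3 -0.  -2.1] grip 51.2mm q [-0.2   0.55  2.25 -0.01  0.34  0.69]
```

View pics/w19.png

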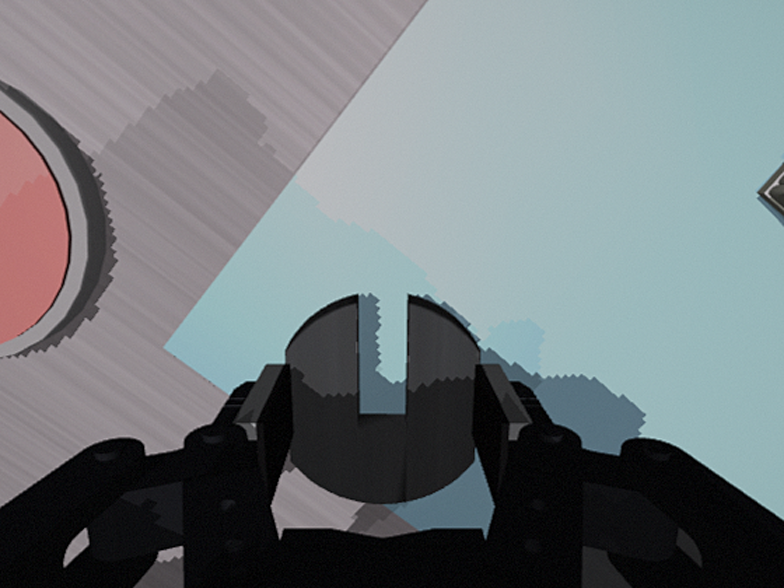

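Run:
```python
from h import *
o=r.get_obs(); c=cal("wrist"); z=o["tcp_pos"][2]+.008
P=p2w(c,np.array([(383,294),(383,503),(292,400),(476,400)])/1.4,z)
print(np.round((P-o["tcp_pos"])@o["eef_rot"],4))
s=np.array([.5925,.146]); d=np.array([np.cos(np.radians(39.6)),np.sin(np.radians(39.6))])
go(np.r_[s-.065*d,.165])
```

```text
[[ 0.0015 -0.0081  0.0317]
 [ 0.0015 -0.0079 -0.0322]
 [-0.0239 -0.008   0.0011]
 [ 0.0275 -0.008   0.0011]]
shift [0.1136 0.1591 0.1409] rot [0. 0. 0.]
```

>>> play_rows(jaw=[0.05,0.05,0.05,0.05,0.05,0.05,0.05,0.05,0.05,0.05], xyz=[[0,0,0.05],[0,0,0.1],[0,0,0.141],[0.03,0.042,0.141],[0.06,0.084,0.141],[0.09,0.126,0.141],[0.1135,0.16,0.141],[0.1135,0.16,0.141],[0.1135,0.16,0.141],[0.1135,0.16,0.141]], rot=[[0,0,0],[0,0,0],[0,0,0],[0,0,0],[0,0,0],[0,0,0],[0,0,0],[0,0,0],[0,0,0],[0,0,0]])

```text
time: 21.45
tcp_pos: [0.5415, 0.105, 0.1646]
eef_rot: [[0.638, -0.003, 0.77], [-0.77, -0.002, 0.638], [-0.001, -1.0, -0.004]]
force: [-0.7, -0.1, -2.2]
grip_width: 0.598
```

Run:
```python
from h import *
state(); c,b=snap("wrist","w20.png",1.4); state()
```

```text
t 21.45 tcp [0.5415 0.105  0.1646] yaw(x) -50.4 F [-0.7 -0.1 -2.2] grip 51.1mm q [ 0.14  0.43  1.89 -0.    0.83  1.02]
t 21.50 tcp [0.5416 0.1047 0.1648] yaw(x) -50.4 F [ 0.8  0.2 -1.9] grip 50.9mm q [ 0.14  0.43  1.89 -0.    0.83  1.02]
```

View pics/w20.png

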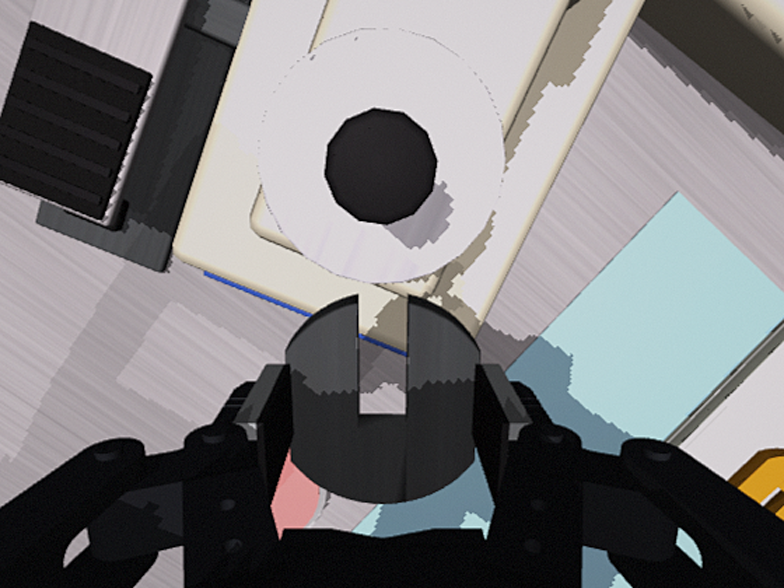

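Run:
```python
from h import *
o=r.get_obs(); c=cal("wrist")
k=p2w(c,np.array([(381,166)])/1.4,.205); m=p2w(c,np.array([(383,294),(383,503)])/1.4,o["tcp_pos"][2]+.008)
for q in (k,m): print(np.round(q,4),np.round((q-o["tcp_pos"])@o["eef_rot"],4))
```

```text
[[0.5924 0.1453 0.205 ]] [[ 0.0011 -0.0404  0.065 ]]
[[0.567  0.1237 0.1728]
 [0.5177 0.083  0.1728]] [[ 0.0015 -0.0081  0.0317]
 [ 0.0015 -0.0079 -0.0322]]
```

>>> play_rows(jaw=[0.05,0.05,0.05,0.05,0.05,0.05,0.05], xyz=[[0,0,-0.0095],[0.012,0.01,-0.0095],[0.024,0.02,-0.0095],[0.036,0.03,-0.0095],[0.046,0.038,-0.0095],[0.05,0.0415,-0.0095],[0.05,0.0415,-0.0095]], rot=[[0,0,0],[0,0,0],[0,0,0],[0,0,0],[0,0,0],[0,0,0],[0,0,0]])

```text
time: 22.2
tcp_pos: [0.5916, 0.1461, 0.1549]
eef_rot: [[0.637, -0.003, 0.77], [-0.77, -0.002, 0.637], [-0.001, -1.0, -0.004]]
force: [-0.2, 0.0, -2.1]
grip_width: 0.595
```

Run:
```python
from h import *
state(); c,b=snap("wrist","w21.png",1.4); state()
```

```text
t 22.20 tcp [0.5916 0.1461 0.1549] yaw(x) -50.4 F [-0.2  0.  -2.1] grip 50.8mm q [ 0.19  0.51  1.76 -0.    0.87  1.07]
t 22.25 tcp [0.5911 0.1459 0.1549] yaw(x) -50.4 F [ 0.4  0.3 -1.7] grip 51.0mm q [ 0.19  0.51  1.76 -0.    0.87  1.07]
```

View pics/w21.png

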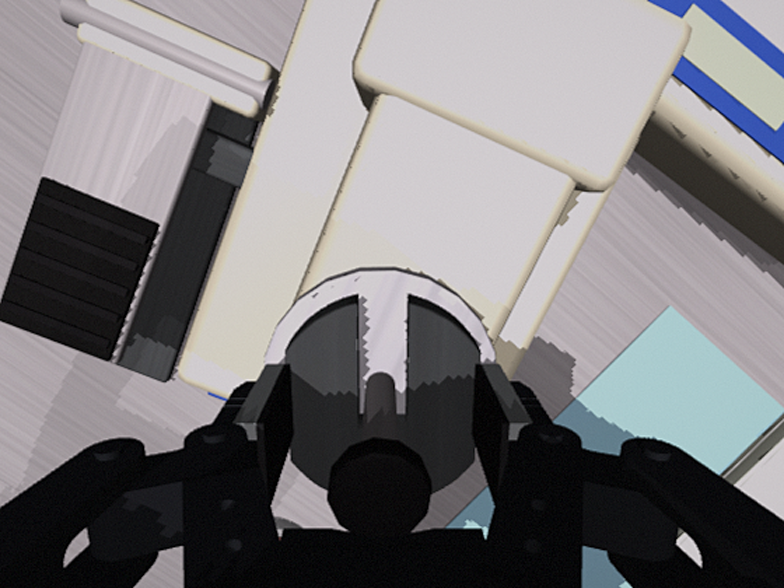

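>>> play_rows(jaw=[0.05,0.05,0.05,0.05,0.054,0.066,0.066,0.066], xyz=[[0.0005,0.0005,-0.0015],[0.0005,0.0005,-0.003],[0.0005,0.0005,-0.0035],[0.0005,0.0005,-0.0035],[0.0005,0.0005,-0.0035],[0.0005,0.0005,-0.0035],[0.0005,0.0005,-0.003],[0.0005,0.0005,-0.002]], rot=[[0,0,0],[0,0,0],[0,0,0],[0,0,0],[0,0,0],[0,0,0],[0,0,0],[0,0,0]])

```text
time: 23.05
tcp_pos: [0.5915, 0.1462, 0.1528]
eef_rot: [[0.637, -0.004, 0.771], [-0.771, -0.002, 0.637], [-0.001, -1.0, -0.004]]
force: [0.0, -0.5, 0.7]
grip_width: 0.772
```

>>> play_rows(jaw=[0.068,0.068,0.068,0.068,0.068], xyz=[[0,0,0.02],[0,0,0.06],[0,0,0.09],[0,0,0.09],[0,0,0.09]], rot=[[0,0,0],[0,0,0],[0,0,0],[0,0,0],[0,0,0]])

```text
time: 23.55
tcp_pos: [0.5917, 0.1462, 0.2433]
eef_rot: [[0.637, -0.003, 0.771], [-0.771, -0.002, 0.637], [-0.0, -1.0, -0.003]]
force: [-0.0, -1.4, 0.2]
grip_width: 0.794
```

Run:
```python
from h import *
state(); c,b=snap("wrist","w22.png",1.4); state(); go((.433,-.18,.2),0)
```

```text
t 23.55 tcp [0.5917 0.1462 0.2433] yaw(x) -50.4 F [-0.  -1.4  0.2] grip 67.8mm q [ 0.19  0.41  1.68 -0.    1.05  1.07]
t 23.60 tcp [0.5911 0.1461 0.2423] yaw(x) -50.4 F [0.1 0.3 0.3] grip 68.0mm q [ 0.19  0.41  1.68 -0.    1.05  1.07]
shift [-0.1581 -0.3261 -0.0423] rot [ 0.23 -0.18 50.4 ]
```

View pics/w22.png

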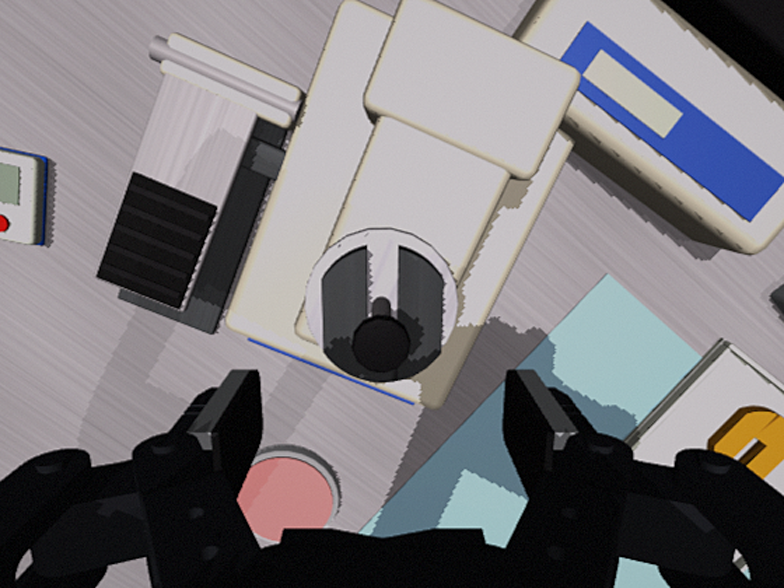

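>>> play_rows(jaw=[0.07,0.07,0.07,0.07,0.07,0.07,0.07,0.07,0.07,0.07,0.07], xyz=[[-0.158,-0.326,0],[-0.158,-0.326,0],[-0.158,-0.326,0],[-0.158,-0.326,-0.04],[-0.158,-0.326,-0.04],[-0.158,-0.326,-0.04],[-0.158,-0.326,-0.04],[-0.158,-0.326,-0.04],[-0.158,-0.326,-0.04],[-0.158,-0.326,-0.04],[-0.158,-0.326,-0.04]], rot=[[0,0,50.4],[0,0,50.4],[0,0,50.4],[0,0,50.4],[0,0,50.4],[0,0,50.4],[0,0,50.4],[0,0,50.4],[0,0,50.4],[0,0,50.4],[0,0,50.4]])

```text
time: 24.7
tcp_pos: [0.4331, -0.1793, 0.2018]
eef_rot: [[1.0, -0.002, 0.0], [-0.0, -0.004, 1.0], [-0.002, -1.0, -0.004]]
force: [-0.3, 1.4, -0.3]
grip_width: 0.822
```

Run:
```python
from h import *
state(); c,b=snap("wrist","w23.png",1.4); state()
```

```text
t 24.70 tcp [ 0.4331 -0.1793  0.2018] yaw(x) -0.0 F [-0.3  1.4 -0.3] grip 70.2mm q [-0.45  0.27  2.03 -0.01  0.84 -0.45]
t 24.75 tcp [ 0.4334 -0.179   0.202 ] yaw(x) 0.0 F [-0.3 -0.2  0. ] grip 69.7mm q [-0.45  0.27  2.03 -0.01  0.84 -0.45]
```

View pics/w23.png

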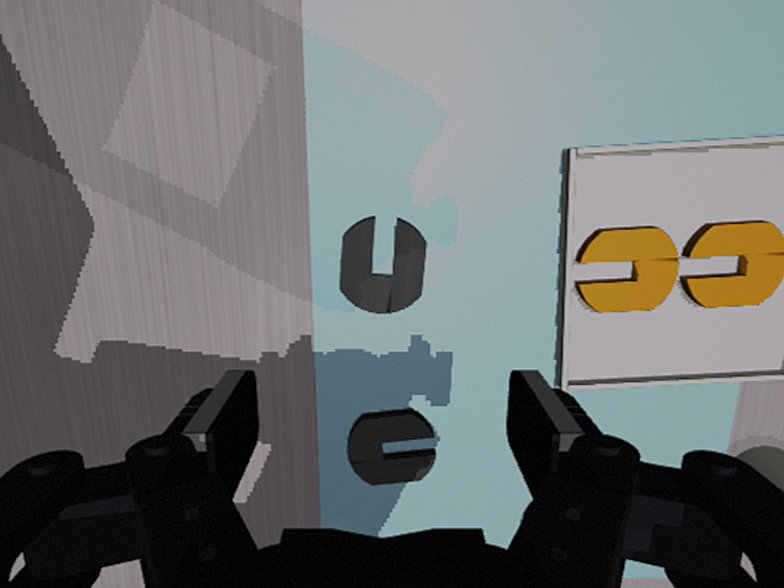

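Run:
```python
from h import *
b=cv2.imread("pics/w23.png"); cv2.imwrite("pics/w23a.png",cv2.resize(b[205:325,323:443],None,fx=5,fy=5,interpolation=cv2.INTER_CUBIC))
```

```text
(no output)
```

View pics/w23a.png

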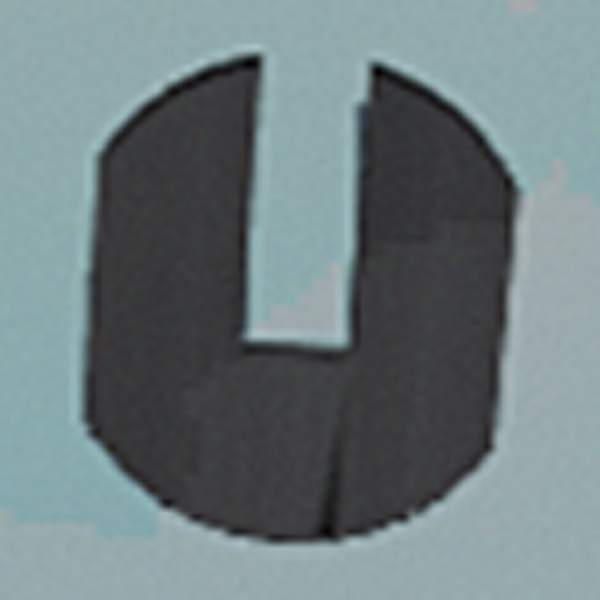

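```bash
cat >> h.py <<'E'
def wt(pts,x0,y0,s,z=.01,sc=1.4):
    """pts: left flat top,bottom, right flat top,bottom, slot left bottom->top x2"""
    c=cal("wrist"); P=[p2w(c,((u/s+x0)/sc,(v/s+y0)/sc),z)[0][:2] for u,v in pts]
    H=[hd(P[1],P[0]),hd(P[3],P[2]),hd(P[5],P[4]),hd(P[7],P[6])]
    print("headings",np.round(H,1)," centre flats",np.round(np.mean(P[:4],0),4))
    return P
E
python3 - <<'E'
from h import *
wt([(100,155),(87,425),(515,190),(490,450),(262,62),(244,340),(372,70),(353,340)],323,205,5)
c=cal("wrist"); print(p2w(c,((300/5+323)/1.4,(298/5+205)/1.4),.01))
o=state()
E
```

```text
headings [86.1 85.8 86.1 86.4]  centre flats [ 0.4346 -0.1829]
[[ 0.43481987 -0.18169853  0.01      ]]
t 24.75 tcp [ 0.4334 -0.179   0.202 ] yaw(x) 0.0 F [-0.3 -0.2  0. ] grip 69.7mm q [-0.45  0.27  2.03 -0.01  0.84 -0.45]
```

>>> play_rows(jaw=[0.068,0.068,0.068,0.066,0.064,0.064,0.064,0.05,0.05,0.05], xyz=[[0,-0.003,-0.05],[0,-0.003,-0.1],[0,-0.003,-0.15],[0,-0.003,-0.18],[0,-0.003,-0.193],[0,-0.003,-0.199],[0,-0.003,-0.2],[0,-0.003,-0.2],[0,-0.003,-0.2],[0,-0.003,-0.2]], rot=[[0,0,-3.9],[0,0,-3.9],[0,0,-3.9],[0,0,-3.9],[0,0,-3.9],[0,0,-3.9],[0,0,-3.9],[0,0,-3.9],[0,0,-3.9],[0,0,-3.9]])

```text
time: 25.75
tcp_pos: [0.434, -0.1821, 0.0031]
eef_rot: [[0.998, -0.0, 0.067], [-0.067, -0.005, 0.998], [0.0, -1.0, -0.005]]
force: [0.5, 4.7, 8.3]
grip_width: 0.598
```

>>> play_rows(jaw=[0.05,0.05,0.05,0.05], xyz=[[0,0,0.005],[0,0,0.03],[0,0,0.03],[0,0,0.03]], rot=[[0,0,0],[0,0,0],[0,0,0],[0,0,0]])

```text
time: 26.15
tcp_pos: [0.4347, -0.1824, 0.0339]
eef_rot: [[0.998, 0.002, 0.067], [-0.067, -0.006, 0.998], [0.002, -1.0, -0.006]]
force: [0.2, 0.5, -2.2]
grip_width: 0.604
```

Run:
```python
from h import *
state(); c,b=snap("wrist","w24.png",1.4); state()
```

```text
t 26.15 tcp [ 0.4347 -0.1824  0.0339] yaw(x) -3.8 F [ 0.2  0.5 -2.2] grip 51.6mm q [-0.46  0.56  2.16 -0.01  0.42 -0.38]
t 26.20 tcp [ 0.4343 -0.1822  0.0334] yaw(x) -3.8 F [-0.4  0.6 -1.4] grip 51.2mm q [-0.46  0.56  2.16 -0.01  0.42 -0.38]
```

View pics/w24.png

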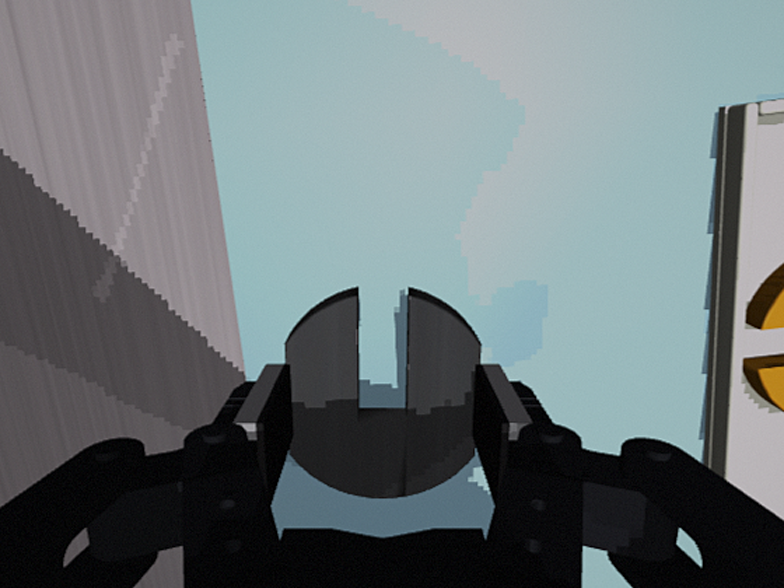

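>>> play_rows(jaw=[0.05,0.05,0.05,0.05,0.05,0.05,0.05,0.05,0.05,0.05,0.05,0.05], xyz=[[0,0,0.05],[0,0,0.1],[0.02,0.03,0.142],[0.05,0.07,0.142],[0.08,0.11,0.142],[0.11,0.15,0.142],[0.14,0.19,0.142],[0.17,0.23,0.142],[0.1795,0.264,0.142],[0.1795,0.264,0.142],[0.1795,0.264,0.142],[0.1795,0.264,0.142]], rot=[[0,0,0],[0,0,0],[0,0,0],[0,0,23.8],[0,0,23.8],[0,0,23.8],[0,0,23.8],[0,0,23.8],[0,0,23.8],[0,0,23.8],[0,0,23.8],[0,0,23.8]])

```text
time: 27.4
tcp_pos: [0.613, 0.0811, 0.1746]
eef_rot: [[0.94, 0.001, -0.341], [0.341, -0.005, 0.94], [-0.001, -1.0, -0.005]]
force: [-0.4, -0.9, -1.2]
grip_width: 0.604
```

```bash
cat >> h.py <<'E'
def rel(knob,mt,mb):
    o=r.get_obs(); c=cal("wrist")
    for n,q,z in (("knob",knob,.205),("mouth",mt,o["tcp_pos"][2]+.008),("back",mb,o["tcp_pos"][2]+.008)):
        p=p2w(c,np.array([q])/1.4,z)[0]; print(n,np.round(p,4),np.round((p-o["tcp_pos"])@o["eef_rot"],4))
E
python3 - <<'E'
from h import *
state(); c,b=snap("wrist","w25.png",1.4); state()
E
```

```text
t 27.40 tcp [0.613  0.0811 0.1746] yaw(x) 20.0 F [-0.4 -0.9 -1.2] grip 51.6mm q [ 0.09  0.5   1.73 -0.01  0.92 -0.26]
t 27.45 tcp [0.6132 0.0808 0.1749] yaw(x) 19.9 F [ 0.1  0.1 -1.4] grip 51.4mm q [ 0.09  0.5   1.73 -0.01  0.92 -0.26]
```

View pics/w25.png

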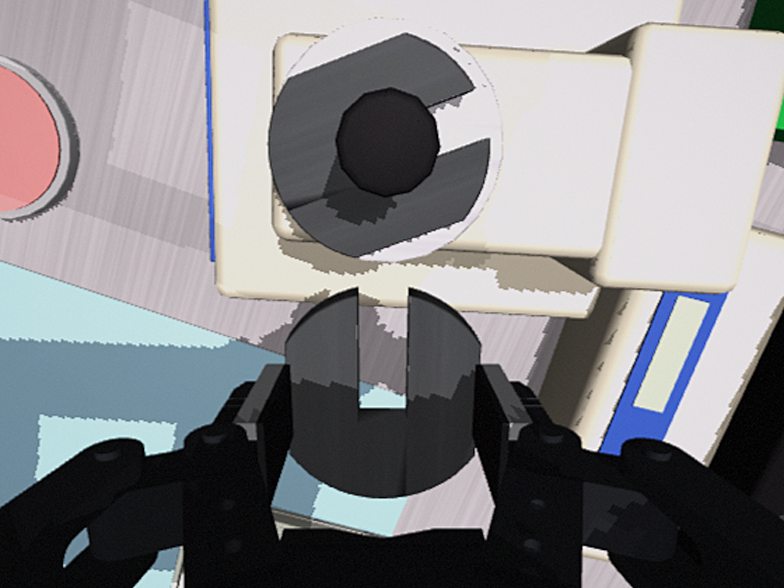

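Run:
```python
from h import *
rel((388,141.5),(383,288),(383,497))
```

```text
knob [0.5922 0.1456 0.205 ] [ 0.0023 -0.0304  0.0679]
mouth [0.6036 0.1111 0.1829] [ 0.0013 -0.0082  0.0316]
back [0.6252 0.0513 0.1829] [ 0.0013 -0.0078 -0.0319]
```

>>> play_rows(jaw=[0.05,0.05,0.05,0.05,0.05,0.05,0.05,0.05], xyz=[[0.0009,0.0003,-0.009],[-0.005,0.016,-0.009],[-0.01,0.031,-0.009],[-0.0155,0.046,-0.009],[-0.02,0.058,-0.009],[-0.0222,0.0635,-0.009],[-0.0222,0.0635,-0.009],[-0.0222,0.0635,-0.009]], rot=[[0,0,0],[0,0,0],[0,0,0],[0,0,0],[0,0,0],[0,0,0],[0,0,0],[0,0,0]])

```text
time: 28.25
tcp_pos: [0.591, 0.1443, 0.166]
eef_rot: [[0.94, 0.002, -0.341], [0.341, -0.005, 0.94], [0.0, -1.0, -0.005]]
force: [0.4, -0.3, -2.2]
grip_width: 0.6
```

Run:
```python
from h import *
state(); c,b=snap("wrist","w26.png",1.4); state()
```

```text
t 28.25 tcp [0.591  0.1443 0.166 ] yaw(x) 19.9 F [ 0.4 -0.3 -2.2] grip 51.2mm q [ 0.19  0.49  1.76 -0.01  0.89 -0.15]
t 28.30 tcp [0.5911 0.1441 0.166 ] yaw(x) 19.9 F [ 0.2  0.2 -2. ] grip 51.6mm q [ 0.19  0.49  1.76 -0.01  0.89 -0.15]
```

View pics/w26.png

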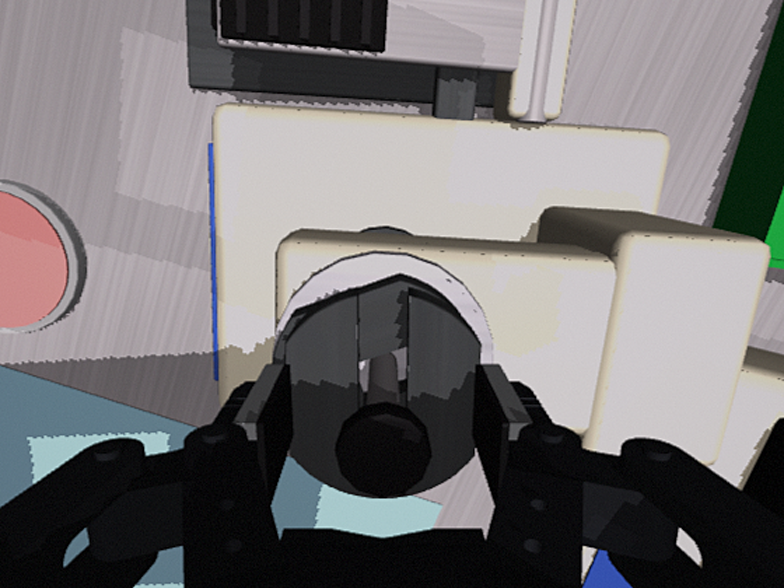

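>>> play_rows(jaw=[0.05,0.05,0.05,0.05], xyz=[[0.0003,0.0003,-0.0015],[0.0003,0.0003,-0.003],[0.0003,0.0003,-0.0035],[0.0003,0.0003,-0.0035]], rot=[[0,0,0],[0,0,0],[0,0,0],[0,0,0]])

```text
time: 28.7
tcp_pos: [0.5918, 0.144, 0.163]
eef_rot: [[0.94, 0.002, -0.34], [0.34, -0.005, 0.94], [0.001, -1.0, -0.006]]
force: [-2.3, -2.0, 9.1]
grip_width: 0.599
```

>>> play_rows(jaw=[0.054,0.066,0.066,0.066,0.068,0.068,0.068,0.068,0.068], xyz=[[0,0,0],[0,0,0],[0,0,0],[0,0,0.001],[0,0,0.02],[0,0,0.05],[0,0,0.08],[0,0,0.08],[0,0,0.08]], rot=[[0,0,0],[0,0,0],[0,0,0],[0,0,0],[0,0,0],[0,0,0],[0,0,0],[0,0,0],[0,0,0]])

```text
time: 29.6
tcp_pos: [0.592, 0.1441, 0.2435]
eef_rot: [[0.94, 0.004, -0.34], [0.34, -0.005, 0.94], [0.002, -1.0, -0.006]]
force: [-0.8, 0.5, -1.0]
grip_width: 0.798
```

Run:
```python
from h import *
state(); c,b=snap("wrist","w27.png",1.4); state(); go((.44,-.315,.2),-87)
```

```text
t 29.60 tcp [0.592  0.1441 0.2435] yaw(x) 19.9 F [-0.8  0.5 -1. ] grip 68.1mm q [ 0.19  0.41  1.68 -0.01  1.05 -0.15]
t 29.65 tcp [0.5915 0.1439 0.2426] yaw(x) 19.9 F [-0.  -0.6 -1. ] grip 67.9mm q [ 0.19  0.41  1.68 -0.01  1.05 -0.15]
shift [-0.1515 -0.4589 -0.0426] rot [   0.32   -0.19 -106.89]
```

View pics/w27.png

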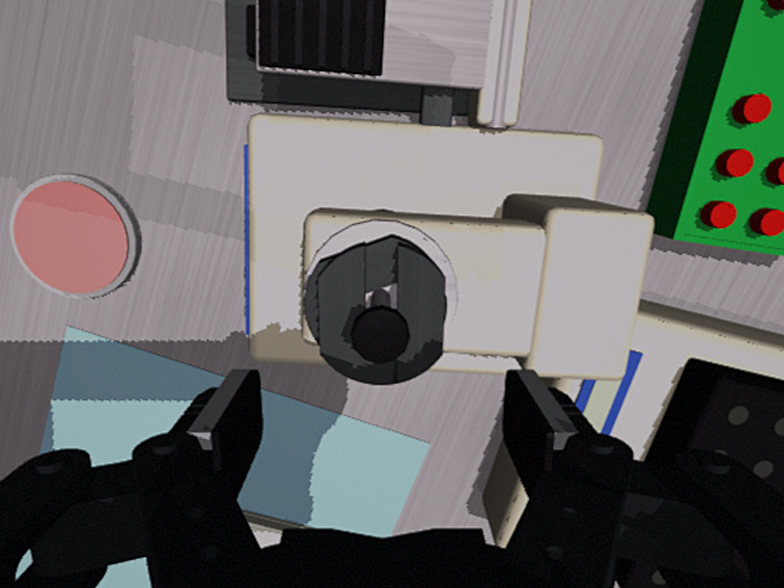

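>>> play_rows(jaw=[0.07,0.07,0.07,0.07,0.07,0.07,0.07,0.07,0.07,0.07,0.07,0.07], xyz=[[-0.15,-0.459,0],[-0.15,-0.459,0],[-0.15,-0.459,0],[-0.15,-0.459,0],[-0.15,-0.459,-0.04],[-0.15,-0.459,-0.04],[-0.15,-0.459,-0.04],[-0.15,-0.459,-0.04],[-0.15,-0.459,-0.04],[-0.15,-0.459,-0.04],[-0.15,-0.459,-0.04],[-0.15,-0.459,-0.04]], rot=[[0,0,-102],[0,0,-102],[0,0,-102],[0,0,-102],[0,0,-102],[0,0,-102],[0,0,-102],[0,0,-102],[0,0,-102],[0,0,-102],[0,0,-102],[0,0,-102]])

```text
time: 30.85
tcp_pos: [0.4401, -0.3158, 0.201]
eef_rot: [[0.129, -0.008, 0.992], [-0.992, 0.001, 0.129], [-0.002, -1.0, -0.007]]
force: [0.1, 0.0, 0.2]
grip_width: 0.82
```

>>> play_rows(jaw=[0.07], xyz=[[0,0,0]], rot=[[0,0,-2]])

```text
time: 30.95
tcp_pos: [0.4393, -0.3157, 0.1997]
eef_rot: [[0.088, -0.009, 0.996], [-0.996, 0.002, 0.088], [-0.003, -1.0, -0.009]]
force: [-0.3, 0.6, 0.5]
grip_width: 0.82
```

Run:
```python
from h import *
state(); c,b=snap("wrist","w28.png",1.4); state()
```

```text
t 30.95 tcp [ 0.4393 -0.3157  0.1997] yaw(x) -85.0 F [-0.3  0.6  0.5] grip 70.1mm q [-0.68  0.37  1.87 -0.    0.91  0.81]
t 31.00 tcp [ 0.4391 -0.3156  0.1995] yaw(x) -84.9 F [-0.3  0.4 -1. ] grip 70.1mm q [-0.68  0.37  1.87 -0.01  0.91  0.81]
```

View pics/w28.png

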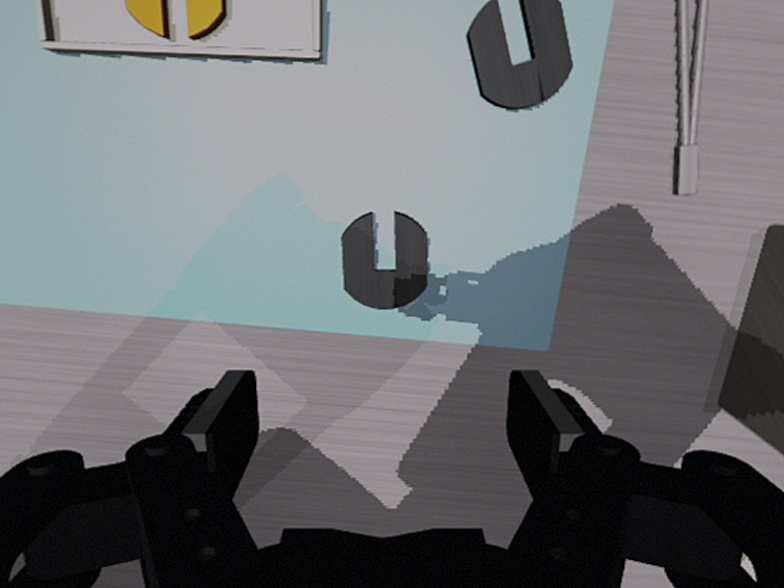

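Run:
```python
from h import *
c=cal("wrist"); b=cv2.imread("pics/w28.png"); cv2.imwrite("pics/w28a.png",cv2.resize(b[200:320,325:445],None,fx=5,fy=5,interpolation=cv2.INTER_CUBIC))
o=r.get_obs()
for q in [(385.5,260),(385.5,211),(385.5,308.5)]:
    p=p2w(c,np.array([q])/1.4,.01)[0]; print(p,(p-o["tcp_pos"])@o["eef_rot"])
```

```text
[ 0.4409743  -0.31756591  0.01      ] [0.00276439 0.18943502 0.00343472]
[ 0.47196045 -0.31479707  0.01      ] [0.00273512 0.189144   0.03454296]
[ 0.40870272 -0.32044961  0.01      ] [ 0.00279486  0.18973811 -0.02896402]
```

View pics/w28a.png

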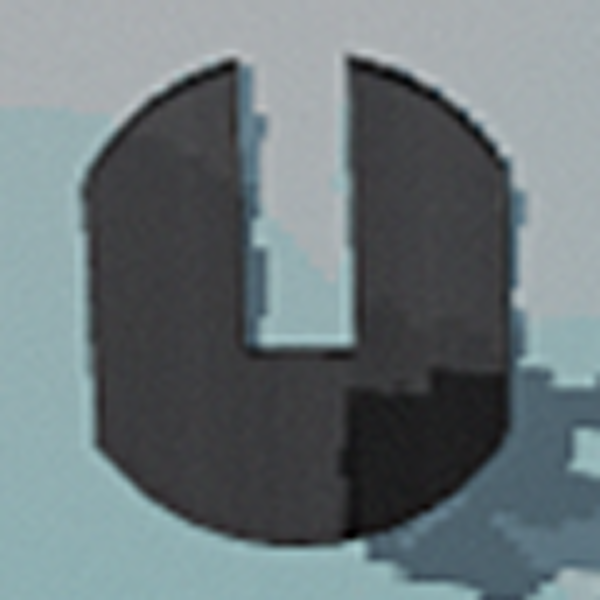

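>>> play_rows(jaw=[0.068,0.068,0.068,0.066,0.064,0.064,0.064,0.05,0.05,0.05], xyz=[[0.002,-0.001,-0.05],[0.002,-0.001,-0.1],[0.002,-0.001,-0.15],[0.002,-0.001,-0.18],[0.002,-0.001,-0.19],[0.002,-0.001,-0.196],[0.002,-0.001,-0.197],[0.002,-0.001,-0.197],[0.002,-0.001,-0.197],[0.002,-0.001,-0.197]], rot=[[0,0.4,1],[0,0.4,1],[0,0.4,1],[0,0.4,1],[0,0.4,1],[0,0.4,1],[0,0.4,1],[0,0.4,1],[0,0.4,1],[0,0.4,1]])

```text
time: 32.0
tcp_pos: [0.4418, -0.3172, 0.0042]
eef_rot: [[0.106, -0.015, 0.994], [-0.994, 0.001, 0.106], [-0.003, -1.0, -0.015]]
force: [-2.0, 1.2, 8.2]
grip_width: 0.598
```

>>> play_rows(jaw=[0.05,0.05,0.05,0.05], xyz=[[0,0,0.005],[0,0,0.03],[0,0,0.03],[0,0,0.03]], rot=[[0,0,0],[0,0,0],[0,0,0],[0,0,0]])

```text
time: 32.4
tcp_pos: [0.4425, -0.3177, 0.0354]
eef_rot: [[0.106, -0.013, 0.994], [-0.994, -0.001, 0.106], [-0.001, -1.0, -0.013]]
force: [0.0, 0.1, -1.5]
grip_width: 0.598
```

Run:
```python
from h import *
state(); c,b=snap("wrist","w29.png",1.4); state()
# start pose for heading -30, yaw -120
d=np.array([np.cos(np.radians(-30)),np.sin(np.radians(-30))]); x=np.array([np.cos(np.radians(-120)),np.sin(np.radians(-120))])
s=np.array([.5923,.1455])-.001*x
print("final tcp",s); go(np.r_[s-.067*d,.186],-120)
```

```text
t 32.40 tcp [ 0.4425 -0.3177  0.0354] yaw(x) -83.9 F [ 0.   0.1 -1.5] grip 51.1mm q [-0.67  0.62  1.98 -0.02  0.55  0.81]
t 32.45 tcp [ 0.442  -0.3174  0.0347] yaw(x) -83.9 F [-0.8  0.  -1. ] grip 51.2mm q [-0.67  0.62  1.98 -0.02  0.55  0.81]
final tcp [0.5928     0.14636603]
shift [0.0927 0.4972 0.1513] rot [ -0.27  -0.77 -36.06]
```

View pics/w29.png

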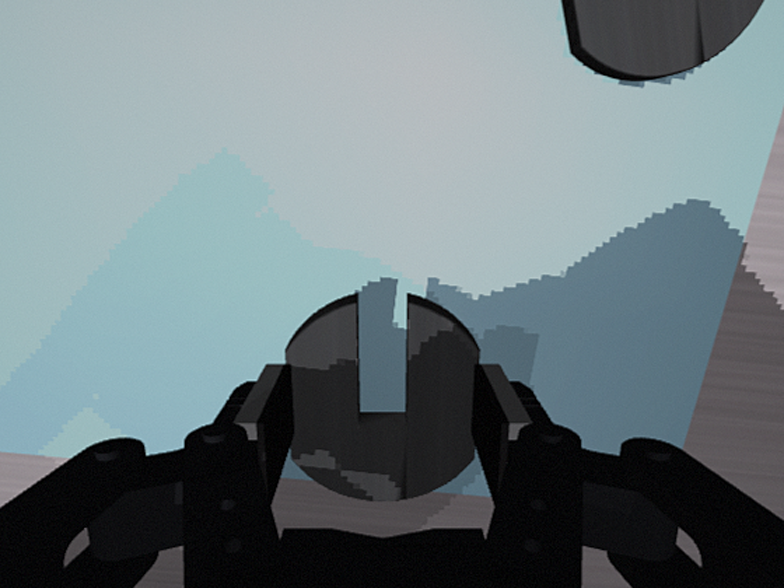

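>>> play_rows(jaw=[0.05,0.05,0.05,0.05,0.05,0.05,0.05,0.05,0.05,0.05,0.05,0.05], xyz=[[0,0,0.05],[0,0.02,0.1],[0.0,0.06,0.13],[0.01,0.1,0.151],[0.02,0.15,0.151],[0.03,0.2,0.151],[0.04,0.25,0.151],[0.05,0.3,0.151],[0.06,0.35,0.151],[0.07,0.4,0.151],[0.08,0.45,0.151],[0.092,0.497,0.151]], rot=[[0,0,0],[0,0,-8],[0,0,-16],[0,0,-24],[0,0,-32],[0,0,-36],[0,0,-36],[0,0,-36],[0,0,-36],[0,0,-36],[0,0,-36],[0,0,-36]])

```text
time: 33.65
tcp_pos: [0.5307, 0.1702, 0.1851]
eef_rot: [[-0.499, -0.012, 0.867], [-0.867, 0.008, -0.499], [-0.001, -1.0, -0.015]]
force: [0.2, -0.4, -1.3]
grip_width: 0.596
```

>>> play_rows(jaw=[0.05,0.05], xyz=[[0,0.0,0],[0,0,0]], rot=[[0,0,0],[0,0,0]])

```text
time: 33.85
tcp_pos: [0.5301, 0.1714, 0.1841]
eef_rot: [[-0.496, -0.014, 0.868], [-0.868, 0.008, -0.496], [0.0, -1.0, -0.016]]
force: [-0.1, -0.5, -2.3]
grip_width: 0.598
```

Run:
```python
from h import *
state(); c,b=snap("wrist","w30.png",1.4); state(); go((.5348,.1799,.186),-120)
```

```text
t 33.85 tcp [0.5301 0.1714 0.1841] yaw(x) -119.8 F [-0.1 -0.5 -2.3] grip 51.1mm q [0.25 0.41 1.85 0.01 0.89 2.33]
t 33.90 tcp [0.53   0.1702 0.1842] yaw(x) -119.8 F [-0.2 -0.4 -1.1] grip 50.9mm q [0.25 0.41 1.85 0.01 0.89 2.33]
shift [0.0048 0.0097 0.0018] rot [-0.43 -0.79 -0.16]
```

View pics/w30.png

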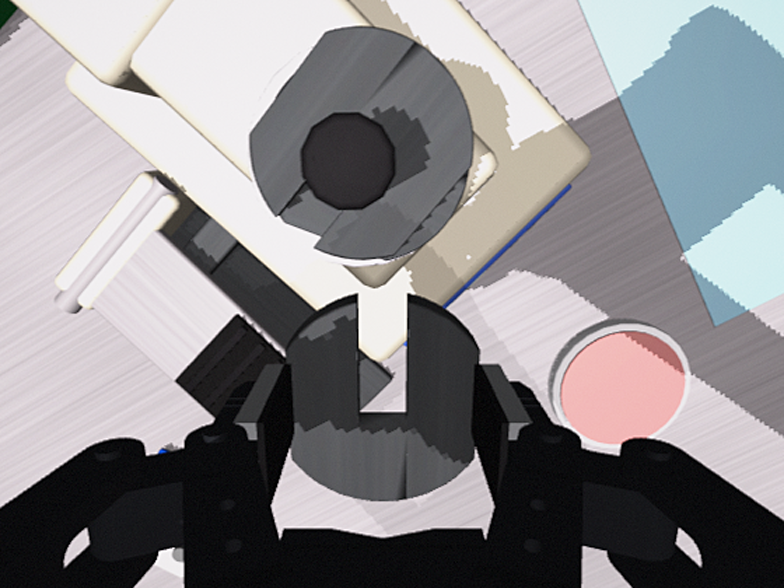

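Run:
```python
from h import *
rel((348,160.5),(383,293),(383,501)); c=cal("wrist"); o=r.get_obs()
T=p2w(c,[(348/1.4,160.5/1.4)],.205)[0]; m=p2w(c,np.array([(383/1.4,397/1.4)]),o["tcp_pos"][2]+.007)[0]
print(T-m)
```

```text
knob [0.592  0.1437 0.205 ] [-0.0078 -0.0218  0.0666]
mouth [0.5586 0.1539 0.1922] [-0.     -0.0085  0.0328]
back [0.5032 0.1857 0.1922] [-0.0001 -0.0075 -0.0311]
[ 0.05982287 -0.02536238  0.01376898]
```

>>> play_rows(jaw=[0.05,0.05,0.05,0.05,0.05], xyz=[[0.004,0.008,-0.002],[0.004,0.008,-0.006],[0.004,0.008,-0.007],[0.004,0.008,-0.007],[0.004,0.008,-0.007]], rot=[[0,0,0],[0,0,0],[0,0,0],[0,0,0],[0,0,0]])

```text
time: 34.4
tcp_pos: [0.534, 0.1778, 0.1772]
eef_rot: [[-0.498, -0.014, 0.867], [-0.867, 0.007, -0.498], [0.0, -1.0, -0.016]]
force: [-0.8, -0.3, -1.0]
grip_width: 0.597
```

Run:
```python
from h import *
state(); c,b=snap("wrist","w31.png",1.4); state()
```

```text
t 34.40 tcp [0.534  0.1778 0.1772] yaw(x) -119.9 F [-0.8 -0.3 -1. ] grip 51.0mm q [0.26 0.43 1.85 0.01 0.88 2.34]
t 34.45 tcp [0.534  0.1779 0.1773] yaw(x) -119.9 F [-1.4  0.5 -1.5] grip 50.9mm q [0.26 0.43 1.85 0.01 0.88 2.34]
```

View pics/w31.png

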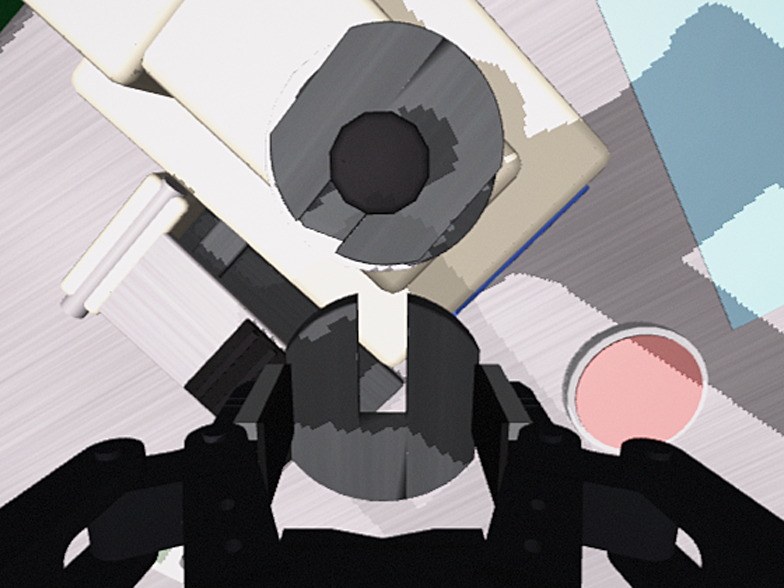

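Run:
```python
from h import *
rel((380,163),(383,293),(383,501))
```

```text
knob [0.5921 0.1454 0.205 ] [-0.0007 -0.0287  0.0661]
mouth [0.5626 0.1615 0.1853] [-0.     -0.0085  0.0328]
back [0.5072 0.1934 0.1853] [-0.0001 -0.0075 -0.0311]
```

>>> play_rows(jaw=[0.05,0.05,0.05,0.05,0.05,0.05,0.05], xyz=[[0.0133,-0.007,0],[0.0263,-0.0145,0],[0.0393,-0.022,0],[0.05,-0.028,0],[0.0567,-0.0319,0],[0.0567,-0.0319,0],[0.0567,-0.0319,0]], rot=[[0,0,0],[0,0,0],[0,0,0],[0,0,0],[0,0,0],[0,0,0],[0,0,0]])

```text
time: 35.15
tcp_pos: [0.5905, 0.146, 0.1771]
eef_rot: [[-0.498, -0.014, 0.867], [-0.867, 0.007, -0.498], [0.001, -1.0, -0.016]]
force: [-0.9, -0.1, -2.8]
grip_width: 0.597
```

Run:
```python
from h import *
state(); c,b=snap("wrist","w32.png",1.4); state()
```

```text
t 35.15 tcp [0.5905 0.146  0.1771] yaw(x) -119.9 F [-0.9 -0.1 -2.8] grip 50.9mm q [0.19 0.49 1.74 0.01 0.93 2.27]
t 35.20 tcp [0.5903 0.1461 0.1772] yaw(x) -119.9 F [-0.3 -0.6 -0.8] grip 50.7mm q [0.19 0.49 1.74 0.01 0.93 2.27]
```

View pics/w32.png

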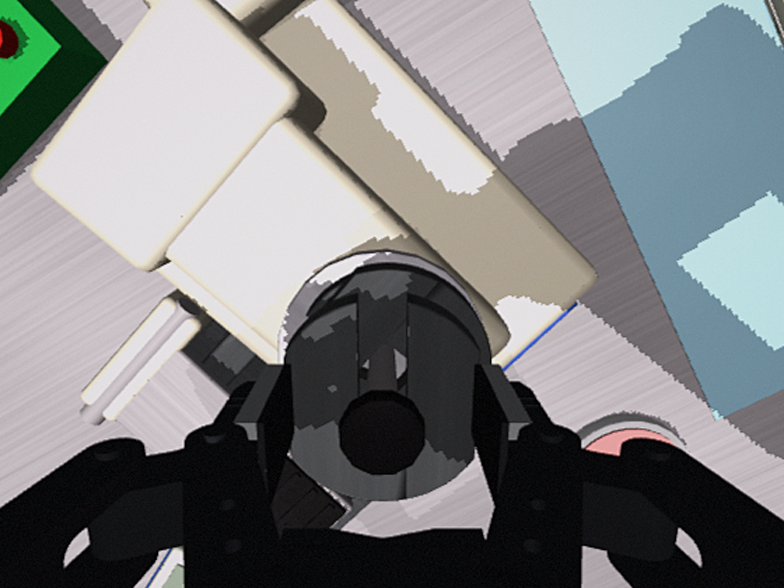

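Centred on the stem; lower and release.

>>> play_rows(jaw=[0.05,0.05,0.05,0.05], xyz=[[0.0005,0,-0.0015],[0.0005,0,-0.003],[0.0005,0,-0.0035],[0.0005,0,-0.0037]], rot=[[0,0,0],[0,0,0],[0,0,0],[0,0,0]])

```text
time: 35.6
tcp_pos: [0.5905, 0.1464, 0.174]
eef_rot: [[-0.498, -0.014, 0.867], [-0.867, 0.008, -0.498], [0.0, -1.0, -0.016]]
force: [-4.0, -0.5, 9.7]
grip_width: 0.601
```

>>> play_rows(jaw=[0.054,0.066,0.066,0.066,0.068,0.068,0.068,0.068,0.068], xyz=[[0,0,0],[0,0,0],[0,0,0],[0,0,0.001],[0,0,0.02],[0,0,0.05],[0,0,0.07],[0,0,0.07],[0,0,0.07]], rot=[[0,0,0],[0,0,0],[0,0,0],[0,0,0],[0,0,0],[0,0,0],[0,0,0],[0,0,0],[0,0,0]])

```text
time: 36.5
tcp_pos: [0.5906, 0.1464, 0.2441]
eef_rot: [[-0.498, -0.014, 0.867], [-0.867, 0.008, -0.498], [0.0, -1.0, -0.016]]
force: [-0.5, -0.3, -1.3]
grip_width: 0.794
```

Run:
```python
from h import *
state(); c,b=snap("wrist","w33.png",1.4); state(); go((.57,-.382,.2),-70)
```

```text
t 36.50 tcp [0.5906 0.1464 0.2441] yaw(x) -119.9 F [-0.5 -0.3 -1.3] grip 67.8mm q [0.19 0.42 1.67 0.01 1.07 2.27]
t 36.55 tcp [0.5902 0.1463 0.2434] yaw(x) -119.9 F [ 0.5 -0.4 -0.9] grip 67.9mm q [0.19 0.42 1.67 0.01 1.07 2.27]
shift [-0.0202 -0.5283 -0.0434] rot [-3.000e-02 -9.900e-01  4.985e+01]
```

View pics/w33.png

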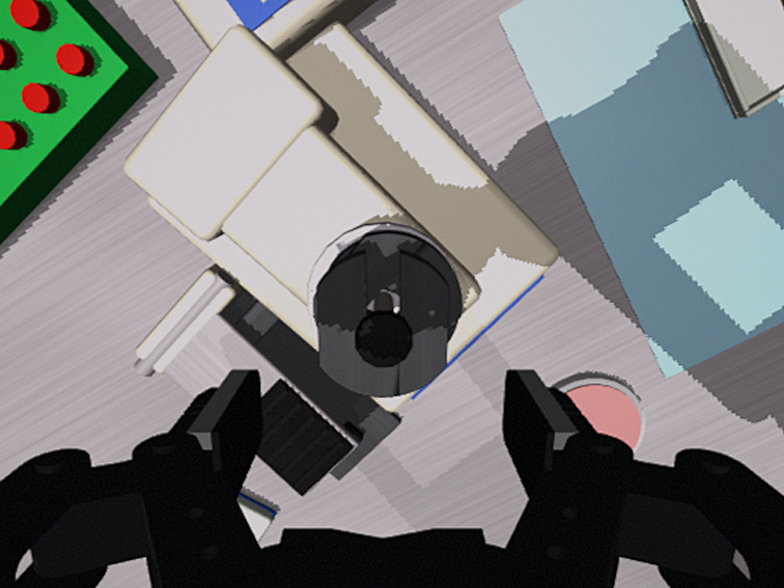

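>>> play_rows(jaw=[0.07,0.07,0.07,0.07,0.07,0.07,0.07,0.07,0.07,0.07,0.07,0.07], xyz=[[-0.02,-0.528,0],[-0.02,-0.528,0],[-0.02,-0.528,0],[-0.02,-0.528,0],[-0.02,-0.528,-0.04],[-0.02,-0.528,-0.04],[-0.02,-0.528,-0.04],[-0.02,-0.528,-0.04],[-0.02,-0.528,-0.04],[-0.02,-0.528,-0.04],[-0.02,-0.528,-0.04],[-0.02,-0.528,-0.04]], rot=[[0,-1,49],[0,-1,49],[0,-1,49],[0,-1,49],[0,-1,49],[0,-1,49],[0,-1,49],[0,-1,49],[0,-1,49],[0,-1,49],[0,-1,49],[0,-1,49]])

```text
time: 37.75
tcp_pos: [0.5686, -0.3865, 0.201]
eef_rot: [[0.325, -0.002, 0.946], [-0.946, 0.001, 0.325], [-0.001, -1.0, -0.002]]
force: [0.1, 0.3, -0.5]
grip_width: 0.821
```

>>> play_rows(jaw=[0.07], xyz=[[0,0,0]], rot=[[0,0,0]])

```text
time: 37.85
tcp_pos: [0.5676, -0.3875, 0.1993]
eef_rot: [[0.323, -0.003, 0.946], [-0.946, 0.002, 0.323], [-0.003, -1.0, -0.003]]
force: [0.3, 1.2, 0.2]
grip_width: 0.816
```

Run:
```python
from h import *
state(); c,b=snap("wrist","w34.png",1.4); state()
```

```text
t 37.85 tcp [ 0.5676 -0.3875  0.1993] yaw(x) -71.2 F [0.3 1.2 0.2] grip 69.7mm q [-0.64  0.56  1.53 -0.    1.05  0.6 ]
t 37.90 tcp [ 0.5675 -0.3869  0.1992] yaw(x) -71.1 F [-0.8 -0.6 -0.5] grip 70.2mm q [-0.64  0.56  1.53 -0.    1.05  0.6 ]
```

View pics/w34.png

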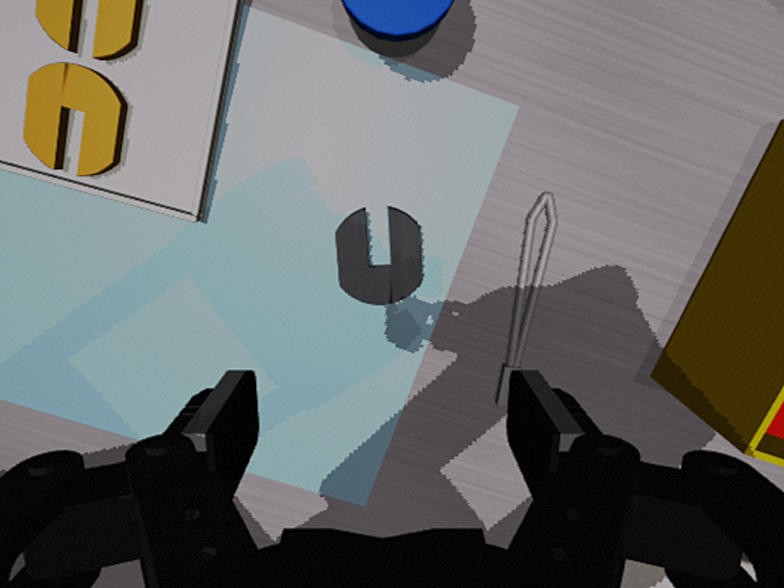

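Run:
```python
from h import *
b=cv2.imread("pics/w34.png"); cv2.imwrite("pics/w34a.png",cv2.resize(b[195:315,320:440],None,fx=5,fy=5,interpolation=cv2.INTER_CUBIC))
```

```text
(no output)
```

View pics/w34a.png

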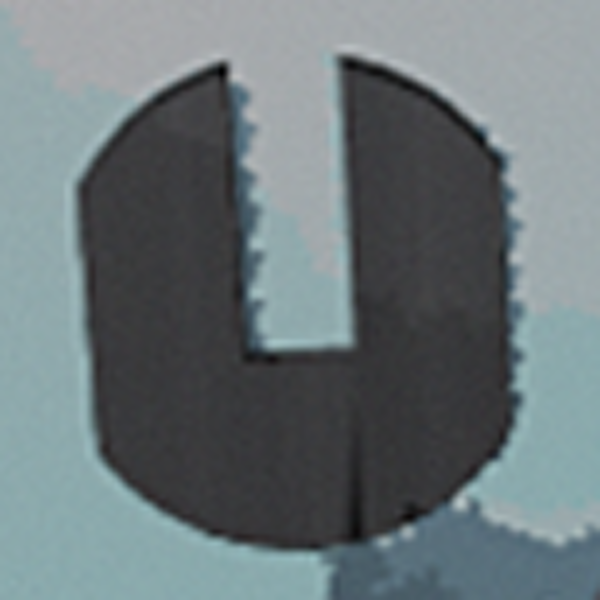

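Run:
```python
from h import *
wt([(80,185),(100,450),(502,160),(513,420),(228,65),(246,350),(340,65),(354,345)],320,195,5)
o=state(); c=cal("wrist")
p=p2w(c,((298/5+320)/1.4,(302/5+195)/1.4),.01)[0]; print(p,(p-o["tcp_pos"])@o["eef_rot"])
```

```text
headings [21.8 22.3 22.  21.9]  centre flats [ 0.5721 -0.384 ]
t 37.90 tcp [ 0.5675 -0.3869  0.1992] yaw(x) -71.1 F [-0.8 -0.6 -0.5] grip 70.2mm q [-0.64  0.56  1.53 -0.    1.05  0.6 ]
[ 0.57250225 -0.38380998  0.01      ] [-0.00066942  0.18913529  0.00632731]
```

>>> play_rows(jaw=[0.068,0.068,0.068,0.066,0.064,0.064,0.064,0.05,0.05,0.05], xyz=[[0.0045,0.0035,-0.05],[0.0045,0.0035,-0.1],[0.0045,0.0035,-0.15],[0.0045,0.0035,-0.18],[0.0045,0.0035,-0.19],[0.0045,0.0035,-0.196],[0.0045,0.0035,-0.197],[0.0045,0.0035,-0.197],[0.0045,0.0035,-0.197],[0.0045,0.0035,-0.197]], rot=[[0,0,3.1],[0,0,3.1],[0,0,3.1],[0,0,3.1],[0,0,3.1],[0,0,3.1],[0,0,3.1],[0,0,3.1],[0,0,3.1],[0,0,3.1]])

```text
time: 38.9
tcp_pos: [0.5731, -0.3838, 0.0046]
eef_rot: [[0.374, -0.002, 0.927], [-0.927, 0.001, 0.374], [-0.001, -1.0, -0.001]]
force: [-0.0, 3.1, 4.4]
grip_width: 0.597
```

>>> play_rows(jaw=[0.05,0.05,0.05,0.05], xyz=[[0,0,0.005],[0,0,0.03],[0,0,0.03],[0,0,0.03]], rot=[[0,0,0],[0,0,0],[0,0,0],[0,0,0]])

```text
time: 39.3
tcp_pos: [0.5738, -0.3844, 0.0362]
eef_rot: [[0.374, 0.0, 0.927], [-0.927, -0.001, 0.374], [0.001, -1.0, -0.0]]
force: [-0.6, 0.0, -1.5]
grip_width: 0.599
```

Run:
```python
from h import *
state(); c,b=snap("wrist","w35.png",1.4); state()
d=np.array([-1,0.]); x=np.array([0,1.])
s=np.array([.5921,.1455])-.001*x
go(np.r_[s-.067*d,.196],90)
```

```text
t 39.30 tcp [ 0.5738 -0.3844  0.0362] yaw(x) -68.0 F [-0.6  0.  -1.5] grip 51.1mm q [-0.63  0.75  1.63 -0.    0.76  0.55]
t 39.35 tcp [ 0.5732 -0.384   0.0352] yaw(x) -68.0 F [-0.9 -0.3 -2.2] grip 50.9mm q [-0.63  0.75  1.63 -0.    0.76  0.55]
shift [0.0859 0.5285 0.1608] rot [ 7.0000e-02 -1.0000e-02  1.5805e+02]
```

View pics/w35.png

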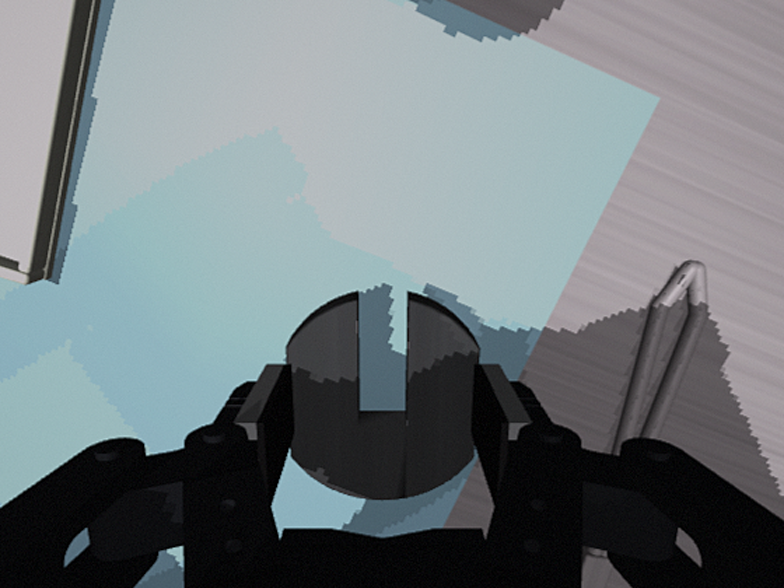

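>>> play_rows(jaw=[0.05,0.05,0.05,0.05,0.05,0.05,0.05,0.05,0.05,0.05,0.05,0.05], xyz=[[0,0,0.05],[0,0,0.1],[0.01,0.03,0.15],[0.02,0.07,0.165],[0.03,0.11,0.165],[0.04,0.15,0.165],[0.05,0.19,0.165],[0.06,0.23,0.165],[0.07,0.27,0.165],[0.08,0.31,0.165],[0.085,0.35,0.165],[0.09,0.38,0.165]], rot=[[0,0,8],[0,0,16],[0,0,24],[0,0,32],[0,0,40],[0,0,48],[0,0,56],[0,0,64],[0,0,72],[0,0,80],[0,0,88],[0,0,96]])

```text
time: 40.55
tcp_pos: [0.6628, -0.0015, 0.1994]
eef_rot: [[0.88, -0.001, -0.475], [0.475, -0.001, 0.88], [-0.001, -1.0, 0.0]]
force: [1.0, -0.1, -1.9]
grip_width: 0.595
```

Run:
```python
from h import *
state(); go((.66,.1445,.196),90)
```

```text
t 40.55 tcp [ 0.6628 -0.0015  0.1994] yaw(x) 28.3 F [ 1.  -0.1 -1.9] grip 50.9mm q [-0.05  0.53  1.6  -0.    1.02 -0.54]
shift [-0.0028  0.146  -0.0034] rot [ 7.000e-02 -4.000e-02  6.167e+01]
```

>>> play_rows(jaw=[0.05,0.05,0.05,0.05,0.05,0.05,0.05,0.05,0.05,0.05,0.05], xyz=[[0.005,0.01,-0.003],[0.008,0.025,-0.003],[0.01,0.045,-0.003],[0.01,0.065,-0.003],[0.008,0.085,-0.003],[0.005,0.105,-0.003],[0,0.125,-0.003],[-0.001,0.146,-0.003],[-0.001,0.146,-0.003],[-0.001,0.146,-0.003],[-0.001,0.146,-0.003]], rot=[[0,0,8],[0,0,16],[0,0,24],[0,0,32],[0,0,40],[0,0,48],[0,0,56],[0,0,61.7],[0,0,61.7],[0,0,61.7],[0,0,61.7]])

```text
time: 41.65
tcp_pos: [0.6618, 0.1438, 0.196]
eef_rot: [[0.001, -0.001, -1.0], [1.0, -0.002, 0.001], [-0.002, -1.0, 0.001]]
force: [-0.8, 0.3, -2.3]
grip_width: 0.596
```

Run:
```python
from h import *
state(); c,b=snap("wrist","w36.png",1.4); state()
```

```text
t 41.65 tcp [0.6618 0.1438 0.196 ] yaw(x) 89.9 F [-0.8  0.3 -2.3] grip 50.9mm q [ 0.17  0.55  1.56 -0.    1.03 -1.4 ]
t 41.70 tcp [0.6618 0.1436 0.1962] yaw(x) 89.9 F [ 1.3 -0.3 -1.2] grip 51.0mm q [ 0.17  0.55  1.56 -0.    1.03 -1.4 ]
```

View pics/w36.png

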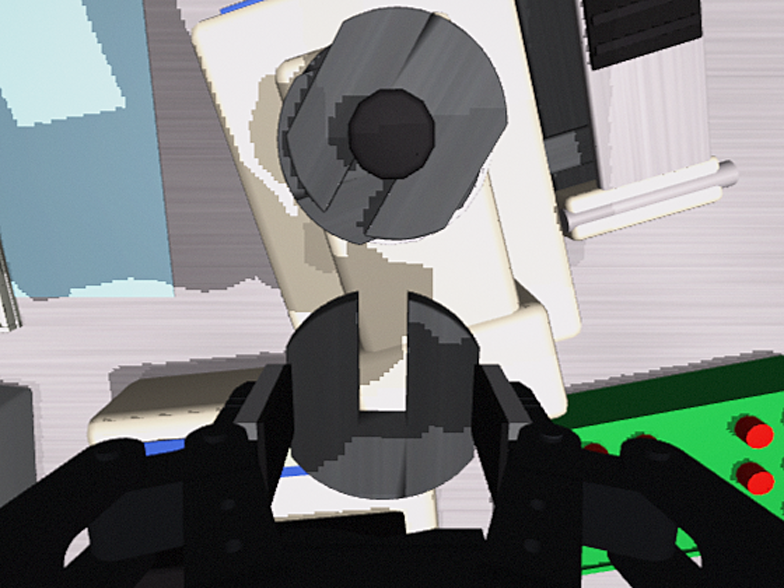

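Run:
```python
from h import *
rel((391,134),(383,291),(383,499))
```

```text
knob [0.592  0.1454 0.205 ] [ 0.0016 -0.0088  0.0698]
mouth [0.6315 0.1434 0.2042] [-0.0003 -0.008   0.0304]
back [0.6946 0.1433 0.2042] [-0.0003 -0.008  -0.0328]
```

>>> play_rows(jaw=[0.05,0.05,0.05,0.05,0.05,0.05,0.05,0.05,0.05], xyz=[[0,0.0019,-0.006],[0,0.0019,-0.0085],[-0.015,0.0019,-0.0085],[-0.03,0.0019,-0.0085],[-0.045,0.0019,-0.0085],[-0.06,0.0019,-0.0085],[-0.0705,0.0019,-0.0085],[-0.0705,0.0019,-0.0085],[-0.0705,0.0019,-0.0085]], rot=[[0,0,0],[0,0,0],[0,0,0],[0,0,0],[0,0,0],[0,0,0],[0,0,0],[0,0,0],[0,0,0]])

```text
time: 42.6
tcp_pos: [0.5919, 0.1455, 0.1878]
eef_rot: [[0.001, 0.0, -1.0], [1.0, -0.001, 0.001], [-0.001, -1.0, -0.0]]
force: [-0.0, -0.4, -1.2]
grip_width: 0.598
```

Run:
```python
from h import *
state(); c,b=snap("wrist","w37.png",1.4); state()
```

```text
t 42.60 tcp [0.5919 0.1455 0.1878] yaw(x) 89.9 F [-0.  -0.4 -1.2] grip 51.1mm q [ 0.19  0.47  1.74 -0.    0.94 -1.38]
t 42.65 tcp [0.5921 0.1455 0.1877] yaw(x) 89.9 F [ 0.5  0.  -1.5] grip 51.0mm q [ 0.19  0.47  1.74 -0.    0.94 -1.38]
```

View pics/w37.png

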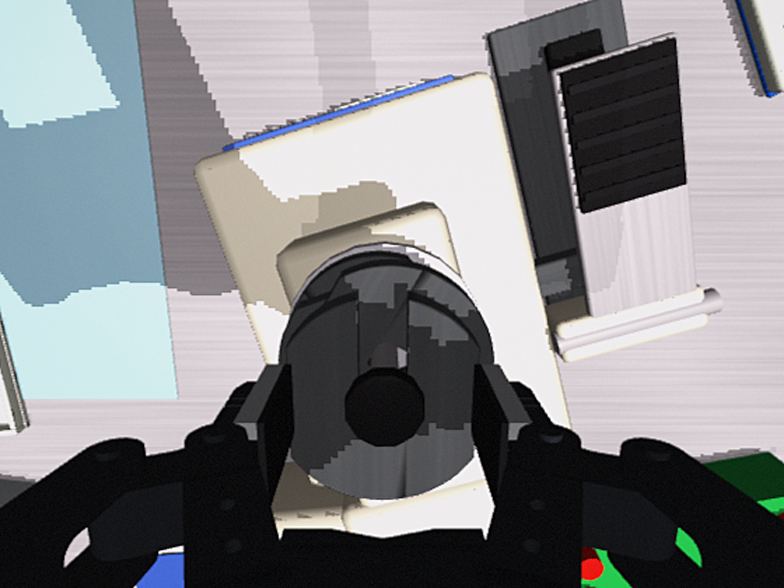

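>>> play_rows(jaw=[0.05,0.05,0.05,0.05], xyz=[[-0.0005,0,-0.0015],[-0.0005,0,-0.0028],[-0.0005,0,-0.0033],[-0.0005,0,-0.0035]], rot=[[0,0,0],[0,0,0],[0,0,0],[0,0,0]])

```text
time: 43.05
tcp_pos: [0.5921, 0.1455, 0.1845]
eef_rot: [[0.001, 0.001, -1.0], [1.0, -0.001, 0.001], [-0.001, -1.0, -0.001]]
force: [0.5, -1.4, 5.7]
grip_width: 0.596
```

>>> play_rows(jaw=[0.054,0.066,0.066,0.066,0.068,0.068,0.068,0.068,0.068], xyz=[[0,0,0],[0,0,0],[0,0,0],[0,0,0.001],[0,0,0.02],[0,0,0.05],[0,0,0.06],[0,0,0.06],[0,0,0.06]], rot=[[0,0,0],[0,0,0],[0,0,0],[0,0,0],[0,0,0],[0,0,0],[0,0,0],[0,0,0],[0,0,0]])

```text
time: 43.95
tcp_pos: [0.5918, 0.1454, 0.2439]
eef_rot: [[0.001, 0.001, -1.0], [1.0, -0.001, 0.001], [-0.001, -1.0, -0.001]]
force: [0.5, 0.9, -0.1]
grip_width: 0.794
```

Run:
```python
from h import *
state(); c,b=snap("wrist","w38.png",1.4); state(); snap("scene","s38.png",5,(280,120,420,230))
```

```text
t 43.95 tcp [0.5918 0.1454 0.2439] yaw(x) 89.9 F [ 0.5  0.9 -0.1] grip 67.8mm q [ 0.19  0.41  1.68 -0.    1.05 -1.38]
t 44.00 tcp [0.5915 0.1454 0.2434] yaw(x) 89.9 F [-0.6  0.8 -0.4] grip 67.8mm q [ 0.19  0.41  1.68 -0.    1.05 -1.38]
```

View pics/w38.png

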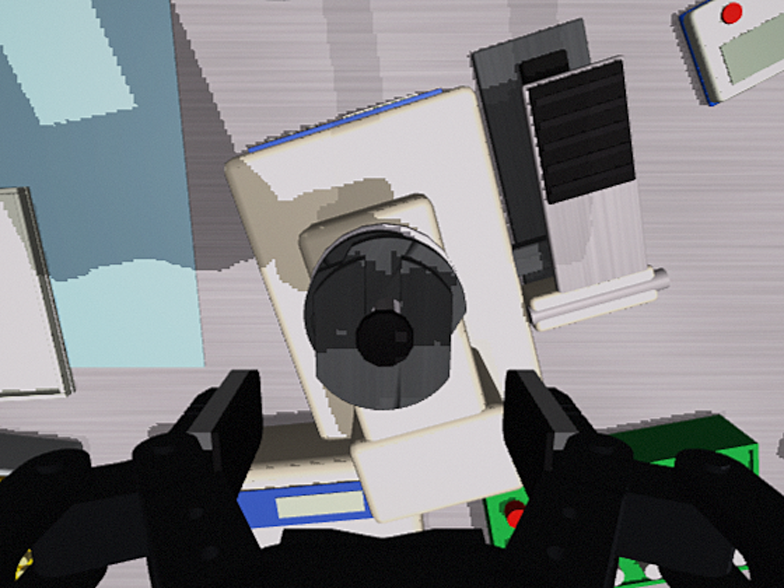

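View pics/s38.png

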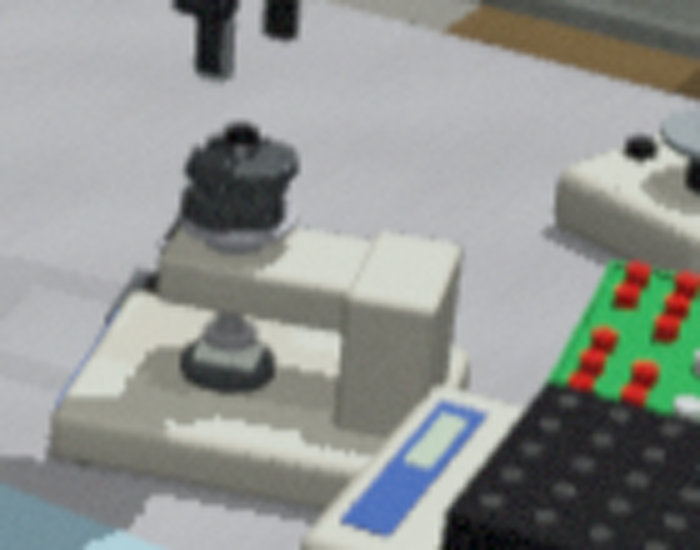

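Run:
```python
from h import *
c=cal("wrist")
b=cv2.imread("pics/w38.png"); cv2.imwrite("pics/w38a.png",cv2.resize(b[215:420,280:490],None,fx=3.5,fy=3.5,interpolation=cv2.INTER_CUBIC))
```

```text
(no output)
```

View pics/w38a.png

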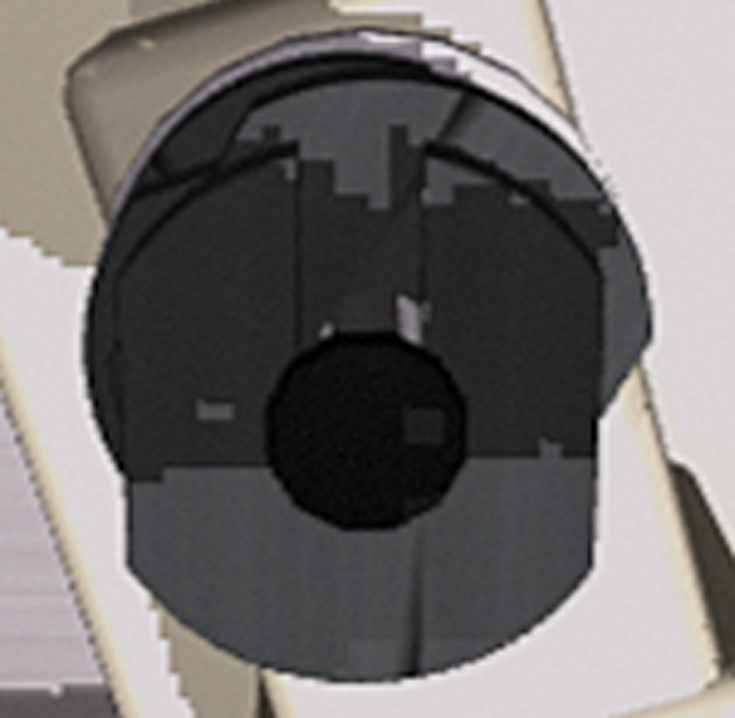

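Run:
```python
from h import *
c=cal("wrist")
f=lambda u,v:((u/3.5+280)/1.4,(v/3.5+215)/1.4)
k=p2w(c,f(366,431),.205)[0]; print("stem",k)
m=p2w(c,f(360,138),.19)[0];bk=p2w(c,f(360,684),.19)[0]; D=(m+bk)/2; print("D",D,np.linalg.norm(m-bk),(D-k)[:2])
# C outline: circle pts at z=.18 (left/right/top)
L=p2w(c,f(85,345),.18)[0];T=p2w(c,f(375,78),.18)[0];R=p2w(c,f(652,330),.18)[0]
A=np.array([L,T,R])[:,:2]; M=np.c_[2*A,np.ones(3)]; s=np.linalg.solve(M,(A**2).sum(1)); print("C",s[:2],np.sqrt(s[2]+s[:2]@s[:2]),s[:2]-k[:2])
```

```text
stem [0.59034189 0.1456362  0.205     ]
D [0.59451767 0.14499815 0.19      ] 0.06445711743434741 [ 0.00417578 -0.00063806]
C [0.59038485 0.14602118] 0.03311589402126836 [4.29598979e-05 3.84978905e-04]
```

>>> play_rows(jaw=[0.068,0.068,0.068,0.068], xyz=[[0.064,0,0],[0.064,0,0],[0.064,0,0],[0.064,0,0]], rot=[[0,0,0],[0,0,0],[0,0,0],[0,0,0]])

```text
time: 44.45
tcp_pos: [0.6545, 0.1453, 0.2419]
eef_rot: [[0.002, -0.003, -1.0], [1.0, -0.002, 0.002], [-0.002, -1.0, 0.003]]
force: [-1.1, -0.1, 1.0]
grip_width: 0.796
```

Run:
```python
from h import *
state(); c,b=snap("wrist",None); state()
p=w2p(c,[.592,.1455,.19])[0]; print(p, -c[1].T@c[2]); x,y=p.astype(int)
cv2.imwrite("pics/w39.png",cv2.resize(b[max(0,y-75):y+75,x-85:x+85],None,fx=4,fy=4,interpolation=cv2.INTER_CUBIC)); print(x,y)
np.savez("c39",K=c[0],R=c[1],t=c[2])
```

```text
t 44.45 tcp [0.6545 0.1453 0.2419] yaw(x) 89.9 F [-1.1 -0.1  1. ] grip 68.0mm q [ 0.17  0.5   1.53 -0.    1.11 -1.39]
t 44.50 tcp [0.6543 0.1453 0.2423] yaw(x) 89.9 F [-0.7 -0.4 -0.4] grip 68.0mm q [ 0.17  0.5   1.53 -0.    1.11 -1.39]
[274.51923291 116.67572511] [0.59056289 0.14515063 0.38470323]
274 116
```

View pics/w39.png

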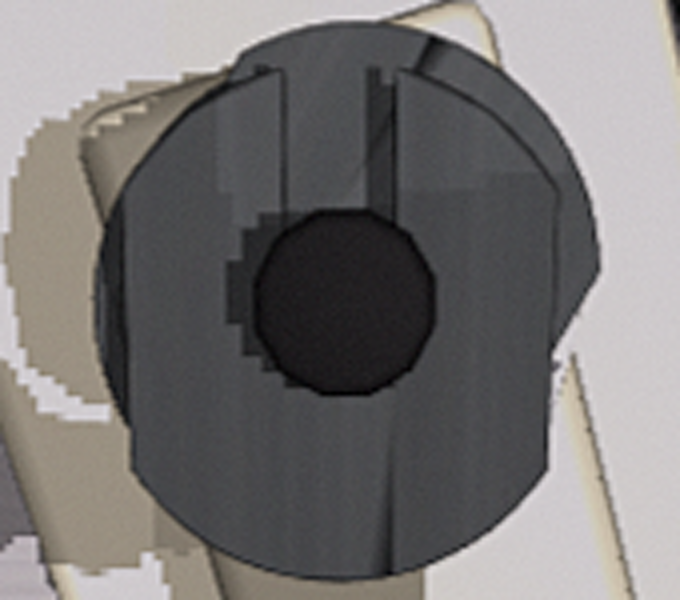

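Run:
```python
from h import *
z=np.load("c39.npz"); c=(z["K"],z["R"],z["t"])
f=lambda u,v:(u/4+274-85,v/4+116-75)
k=p2w(c,f(345,302),.205)[0]; print("stem",k)
def circ(pts,zz):
    A=np.array([p2w(c,f(*q),zz)[0][:2] for q in pts]); M=np.c_[2*A,np.ones(len(A))]; s=np.linalg.lstsq(M,(A**2).sum(1),rcond=None)[0]; return s[:2],np.sqrt(s[2]+s[:2]@s[:2])
for n,pts,zz in [("D",[(283,70),(398,70),(557,190),(548,468),(340,580),(132,465),(125,195),(230,538),(450,549)],.19),("C",[(345,22),(455,48),(560,155),(597,265),(240,62),(97,280),(128,425)],.18)]:
    s,R=circ(pts,zz); print(n,s,R,s-k[:2])
```

```text
stem [0.59181142 0.14581114 0.205     ]
D [0.59535579 0.14557401] 0.03132611607661657 [ 0.00354437 -0.00023713]
C [0.59176794 0.14616017] 0.033171576563305494 [-4.34756818e-05  3.49027639e-04]
```

>>> play_rows(jaw=[0.068,0.068,0.068,0.066,0.064,0.064,0.05,0.05,0.05,0.05], xyz=[[-0.059,0,0.003],[-0.059,0,0.003],[-0.059,0,-0.01],[-0.059,0,-0.035],[-0.059,0,-0.05],[-0.059,0,-0.0555],[-0.059,0,-0.0555],[-0.059,0,-0.0555],[-0.059,0,-0.0555],[-0.059,0,-0.0555]], rot=[[0,0,0],[0,0,0],[0,0,0],[0,0,0],[0,0,0],[0,0,0],[0,0,0],[0,0,0],[0,0,0],[0,0,0]], grip_force=50)

```text
time: 45.5
tcp_pos: [0.5956, 0.1453, 0.1875]
eef_rot: [[0.001, -0.002, -1.0], [1.0, -0.002, 0.001], [-0.002, -1.0, 0.002]]
force: [0.5, -0.7, -0.2]
grip_width: 0.587
```

Run:
```python
from h import *
state(); c,b=snap("wrist","w40.png",1.4); state()
```

```text
t 45.50 tcp [0.5956 0.1453 0.1875] yaw(x) 89.9 F [ 0.5 -0.7 -0.2] grip 50.1mm q [ 0.19  0.48  1.73 -0.    0.94 -1.38]
t 45.55 tcp [0.5955 0.1453 0.1874] yaw(x) 89.9 F [0.4 0.5 0.2] grip 50.2mm q [ 0.19  0.48  1.73 -0.    0.94 -1.38]
```

View pics/w40.png

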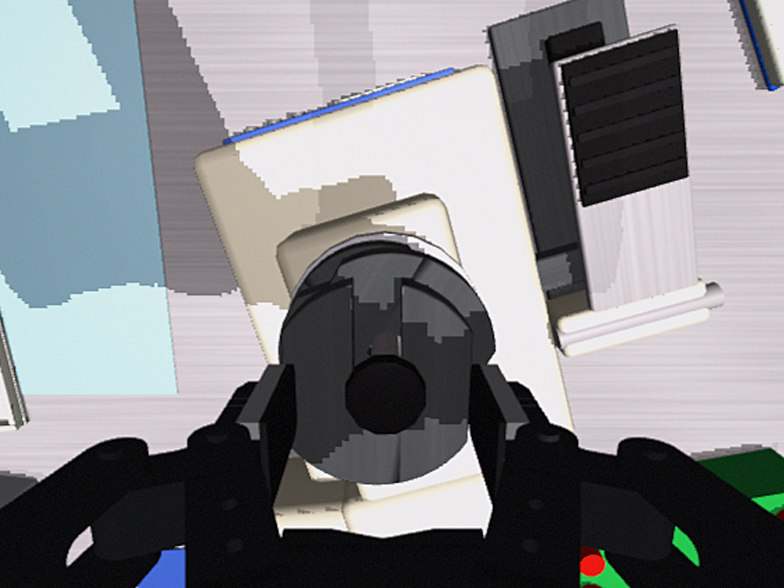

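Run:
```python
from h import *
rel((385.5,395),(377,277),(377,484.5))
```

```text
knob [0.5905 0.1457 0.205 ] [ 0.0003 -0.0176  0.0051]
mouth [0.5614 0.1435 0.1954] [-0.0019 -0.0079  0.0341]
back [0.6235 0.1432 0.1954] [-0.0021 -0.008  -0.0279]
```

Run:
```python
from h import *
c=cal("wrist")
k=p2w(c,(385.5/1.4,395/1.4),.205)[0]
for zz in (.188,.19,.192):
    m=p2w(c,(377/1.4,277/1.4),zz)[0];b=p2w(c,(377/1.4,484.5/1.4),zz)[0]; print(zz,m,b,np.linalg.norm(m-b),(m*.032+b*.0312)/.0632-k)
```

```text
0.188 [0.56305906 0.14340751 0.188     ] [0.62850704 0.14309381 0.188     ] 0.0654487351654378 [ 0.00488798 -0.0024142  -0.017     ]
0.19 [0.56261415 0.14343257 0.19      ] [0.62714073 0.14312329 0.19      ] 0.06452732141916744 [ 0.0039882  -0.00238696 -0.015     ]
0.192 [0.56216925 0.14345764 0.192     ] [0.62577443 0.14315277 0.192     ] 0.06360590767289706 [ 0.00308843 -0.00235971 -0.013     ]
```

>>> play_rows(jaw=[0.05,0.05,0.05,0.05,0.05], xyz=[[0,0,0.0015],[-0.001,0.0005,0.0015],[-0.003,0.0015,0.0015],[-0.003,0.0015,0.0015],[-0.003,0.0015,0.0015]], rot=[[0,0,0],[0,0,0],[0,0,0],[0,0,0],[0,0,0]])

```text
time: 46.05
tcp_pos: [0.5924, 0.1469, 0.1889]
eef_rot: [[0.001, -0.002, -1.0], [1.0, -0.002, 0.001], [-0.002, -1.0, 0.002]]
force: [-0.4, -0.5, -0.3]
grip_width: 0.584
```

Run:
```python
from h import *
state(); c,b=snap("wrist","w41.png",1.4); state()
b=cv2.imread("pics/w41.png"); cv2.imwrite("pics/w41a.png",cv2.resize(b[220:500,240:520],None,fx=2.5,fy=2.5,interpolation=cv2.INTER_CUBIC))
```

```text
t 46.05 tcp [0.5924 0.1469 0.1889] yaw(x) 89.9 F [-0.4 -0.5 -0.3] grip 49.9mm q [ 0.19  0.47  1.73 -0.    0.94 -1.37]
t 46.10 tcp [0.5925 0.1469 0.1889] yaw(x) 89.9 F [0.5 0.2 0.4] grip 50.2mm q [ 0.19  0.47  1.73 -0.    0.94 -1.37]
```

View pics/w41a.png

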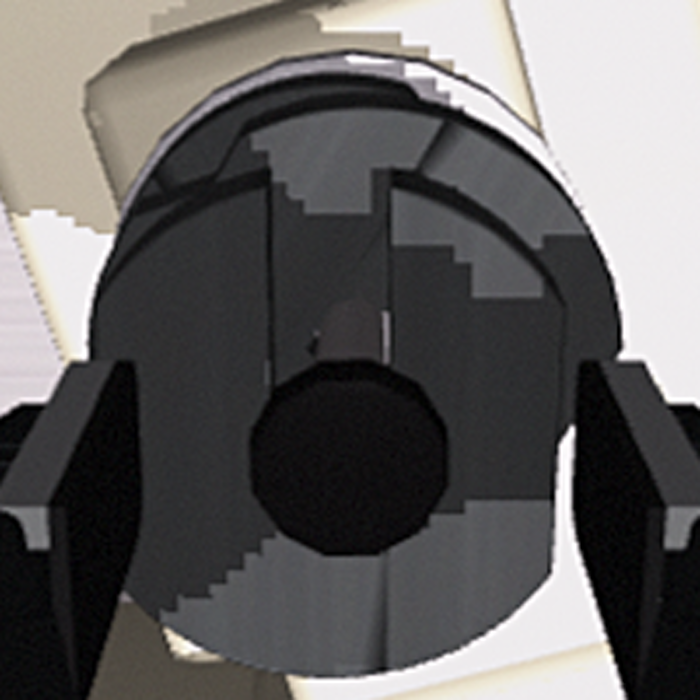

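>>> play_rows(jaw=[0.064,0.064,0.064,0.064,0.064,0.05,0.05,0.05,0.05], xyz=[[0,0,0.002],[0.002,-0.0015,0.002],[0.002,-0.0015,-0.003],[0.002,-0.0015,-0.0065],[0.002,-0.0015,-0.0065],[0.002,-0.0015,-0.0065],[0.002,-0.0015,-0.0065],[0.002,-0.0015,-0.0065],[0.002,-0.0015,-0.0065]], rot=[[0,0,0],[0,0,0],[0,0,0],[0,0,0],[0,0,0],[0,0,0],[0,0,0],[0,0,0],[0,0,0]])

```text
time: 47.0
tcp_pos: [0.5944, 0.1453, 0.1825]
eef_rot: [[0.001, -0.002, -1.0], [1.0, -0.002, 0.001], [-0.002, -1.0, 0.002]]
force: [-1.5, -1.6, 4.6]
grip_width: 0.608
```

Run:
```python
from h import *
state(); c,b=snap("wrist","w42.png",1.4); state()
b=cv2.imread("pics/w42.png"); cv2.imwrite("pics/w42a.png",cv2.resize(b[220:500,240:520],None,fx=2.5,fy=2.5,interpolation=cv2.INTER_CUBIC))
```

```text
t 47.00 tcp [0.5944 0.1453 0.1825] yaw(x) 89.9 F [-1.5 -1.6  4.6] grip 51.9mm q [ 0.19  0.48  1.73 -0.    0.93 -1.38]
t 47.05 tcp [0.5945 0.1453 0.1825] yaw(x) 89.9 F [-1.7  0.   4.1] grip 51.5mm q [ 0.19  0.48  1.73 -0.    0.93 -1.38]
```

View pics/w42a.png

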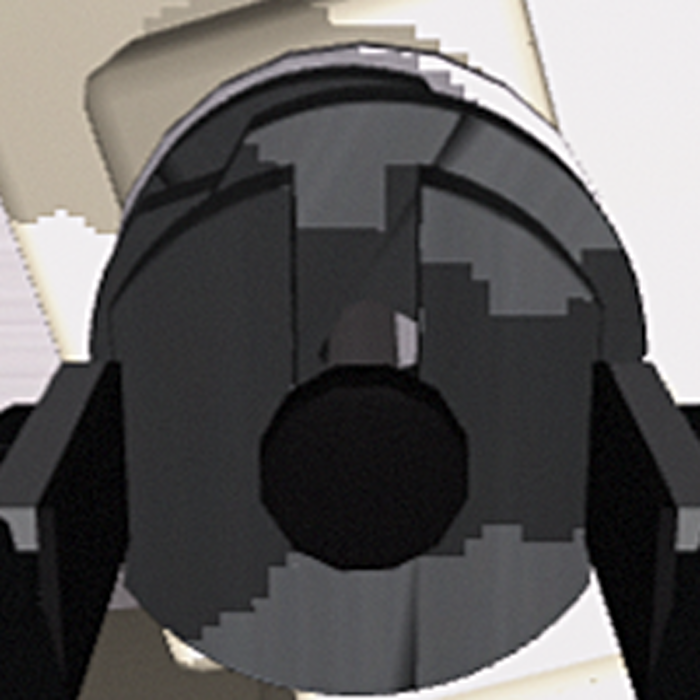

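Gripped properly now. Lift 1 mm, shift −x 3 mm, set down.

>>> play_rows(jaw=[0.05,0.05,0.05,0.05,0.05,0.05,0.05], xyz=[[0,0,0.001],[0,0,0.0018],[-0.0015,0,0.0018],[-0.0032,0,0.0018],[-0.0035,0,0.0018],[-0.0035,0,0.0018],[-0.0035,0,0.0018]], rot=[[0,0,0],[0,0,0],[0,0,0],[0,0,0],[0,0,0],[0,0,0],[0,0,0]])

```text
time: 47.75
tcp_pos: [0.591, 0.1453, 0.1843]
eef_rot: [[0.001, -0.002, -1.0], [1.0, -0.002, 0.001], [-0.002, -1.0, 0.002]]
force: [-0.0, 0.6, -1.6]
grip_width: 0.603
```

Run:
```python
from h import *
state()
```

```text
t 47.75 tcp [0.591  0.1453 0.1843] yaw(x) 89.9 F [-0.   0.6 -1.6] grip 51.5mm q [ 0.19  0.47  1.74 -0.    0.93 -1.38]
```

>>> play_rows(jaw=[0.05,0.05,0.05,0.054,0.066,0.066,0.068,0.068,0.068,0.068,0.068], xyz=[[0,0,-0.001],[0,0,-0.0018],[0,0,-0.0018],[0,0,-0.0018],[0,0,-0.0018],[0,0,-0.0015],[0,0,0.02],[0,0,0.058],[0.063,0,0.058],[0.063,0,0.058],[0.063,0,0.058]], rot=[[0,0,0],[0,0,0],[0,0,0],[0,0,0],[0,0,0],[0,0,0],[0,0,0],[0,0,0],[0,0,0],[0,0,0],[0,0,0]])

```text
time: 48.85
tcp_pos: [0.6557, 0.1452, 0.2423]
eef_rot: [[0.002, -0.001, -1.0], [1.0, -0.002, 0.002], [-0.002, -1.0, 0.001]]
force: [-0.0, -0.1, -0.7]
grip_width: 0.796
```

Run:
```python
from h import *
state(); r.read_camera("top"); c,b=snap("wrist",None); state()
x,y=274,116
cv2.imwrite("pics/w43.png",cv2.resize(b[max(0,y-75):y+75,x-85:x+85],None,fx=4,fy=4,interpolation=cv2.INTER_CUBIC))
np.savez("c43",K=c[0],R=c[1],t=c[2])
```

```text
t 48.85 tcp [0.6557 0.1452 0.2423] yaw(x) 89.9 F [-0.  -0.1 -0.7] grip 68.0mm q [ 0.17  0.5   1.53 -0.    1.11 -1.39]
t 48.95 tcp [0.6533 0.1452 0.2417] yaw(x) 89.9 F [ 0.5 -0.1 -0. ] grip 68.3mm q [ 0.17  0.5   1.53 -0.    1.11 -1.39]
```

View pics/w43.png

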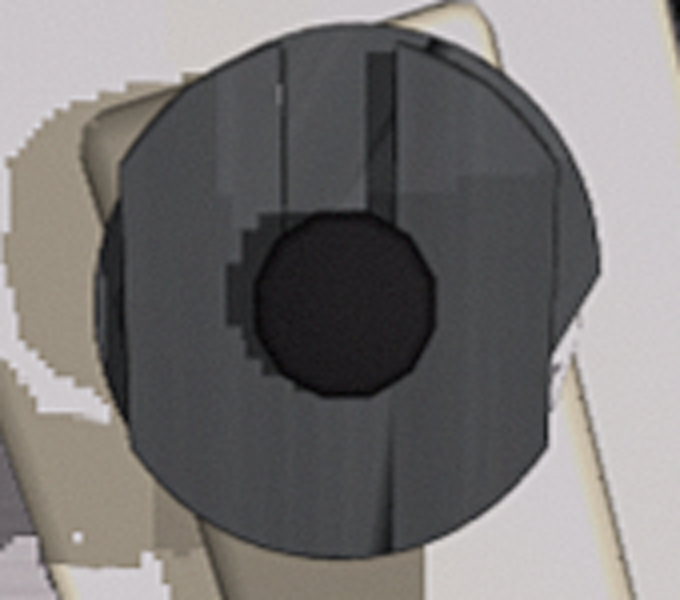

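>>> play_rows(jaw=[0.03,0,0,0,0,0,0,0,0,0], xyz=[[0,0,0.02],[-0.139,0.117,0.02],[-0.139,0.117,0.02],[-0.139,0.117,0.02],[-0.139,0.117,0.02],[-0.139,0.117,0.02],[-0.139,0.117,-0.03],[-0.139,0.117,-0.08],[-0.139,0.117,-0.13],[-0.139,0.117,-0.13]], rot=[[0,0,0],[0,0,0],[0,0,0],[0,0,0],[0,0,0],[0,0,0],[0,0,0],[0,0,0],[0,0,0],[0,0,0]])

```text
time: 49.95
tcp_pos: [0.51, 0.26, 0.1065]
eef_rot: [[0.002, -0.012, -1.0], [1.0, -0.006, 0.002], [-0.006, -1.0, 0.012]]
force: [-0.6, -0.2, 0.8]
grip_width: -0.003
```

Run:
```python
from h import *
state(); c,b=snap("wrist","w44.png",1.4); go((.5145,.262,.0375),90)
```

```text
t 49.95 tcp [0.51   0.26   0.1065] yaw(x) 89.9 F [-0.6 -0.2  0.8] grip -0.3mm q [ 0.42  0.53  1.88 -0.    0.74 -1.15]
shift [ 0.0024  0.0011 -0.0724] rot [ 0.27 -0.5   0.09]
```

View pics/w44.png

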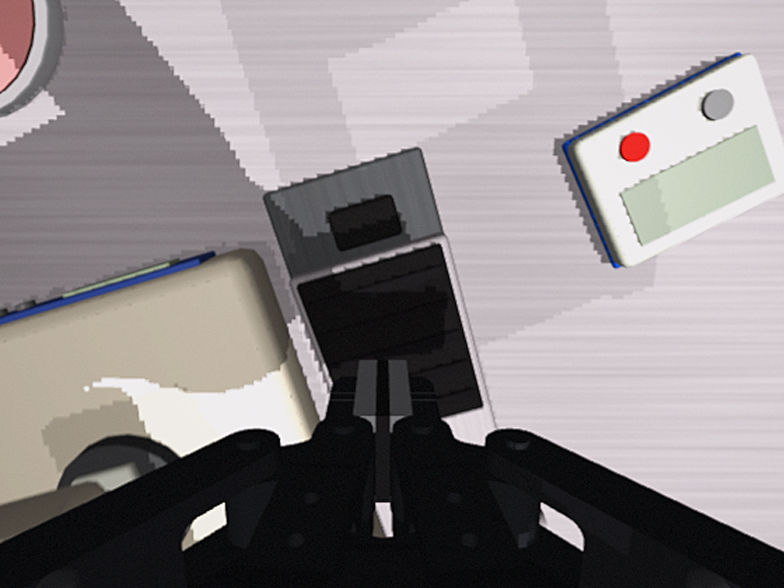

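Above the pad. Press slowly, then hold.

>>> play_rows(jaw=[0,0,0,0,0,0,0,0], xyz=[[0.0025,0.001,-0.03],[0.0025,0.001,-0.043],[0.0025,0.001,-0.05],[0.0025,0.001,-0.056],[0.0025,0.001,-0.062],[0.0025,0.001,-0.067],[0.0025,0.001,-0.071],[0.0025,0.001,-0.072]], rot=[[0,0,0],[0,0,0],[0,0,0],[0,0,0],[0,0,0],[0,0,0],[0,0,0],[0,0,0]])

```text
time: 50.8
tcp_pos: [0.5146, 0.262, 0.0401]
eef_rot: [[0.002, -0.008, -1.0], [1.0, -0.004, 0.002], [-0.004, -1.0, 0.008]]
force: [-13.1, -5.0, 41.5]
grip_width: -0.001
```

Run:
```python
from h import *
state()
```

```text
t 50.80 tcp [0.5146 0.262  0.0401] yaw(x) 89.9 F [-13.1  -5.   41.5] grip -0.1mm q [ 0.42  0.64  1.9  -0.    0.61 -1.15]
```

>>> play_rows(jaw=[0,0,0,0,0,0,0,0,0,0,0,0], xyz=[[0,0,-0.002],[0,0,-0.002],[0,0,-0.002],[0,0,-0.002],[0,0,-0.002],[0,0,-0.002],[0,0,-0.002],[0,0,-0.002],[0,0,-0.002],[0,0,-0.002],[0,0,-0.002],[0,0,-0.002]], rot=[[0,0,0],[0,0,0],[0,0,0],[0,0,0],[0,0,0],[0,0,0],[0,0,0],[0,0,0],[0,0,0],[0,0,0],[0,0,0],[0,0,0]])

```text
time: 52.0
tcp_pos: [0.5145, 0.262, 0.0404]
eef_rot: [[0.001, -0.008, -1.0], [1.0, -0.004, 0.001], [-0.004, -1.0, 0.008]]
force: [-10.0, -5.1, 26.3]
grip_width: -0.0
```

Run:
```python
from h import *
state(); snap("scene","s45.png",5,(280,120,420,230)); c,b=snap("wrist","w45.png",1.4)
```

```text
t 52.00 tcp [0.5145 0.262  0.0404] yaw(x) 89.9 F [-10.   -5.1  26.3] grip -0.0mm q [ 0.42  0.64  1.9  -0.    0.61 -1.15]
```

View pics/s45.png

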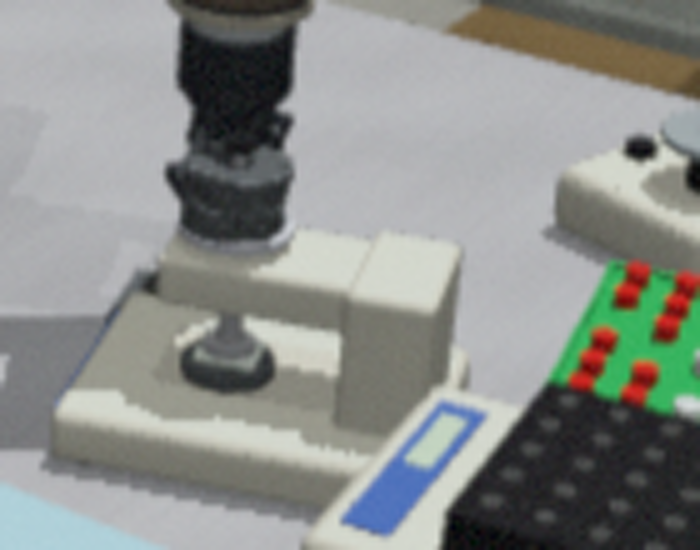

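View pics/w45.png

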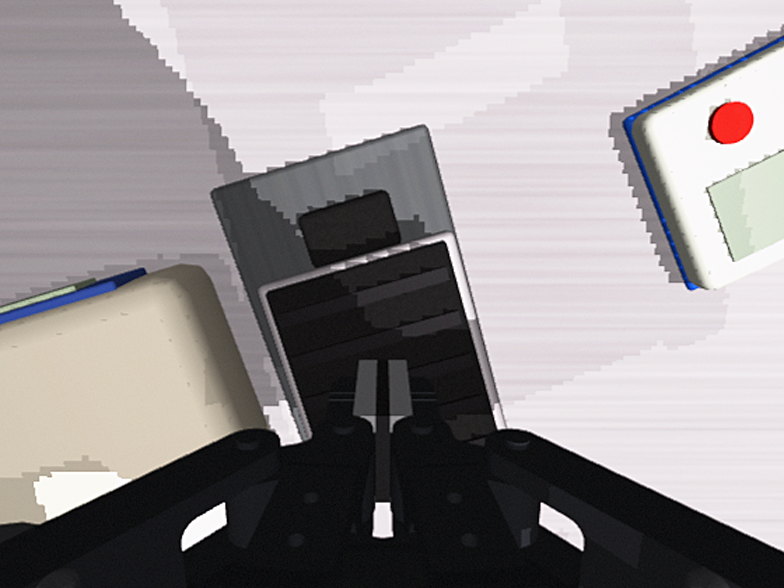

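>>> play_rows(jaw=[0,0,0,0,0,0,0,0], xyz=[[0,0,0.004],[0,0,0.01],[0,0,0.018],[0,0,0.028],[0,0,0.06],[0,0,0.11],[-0.01,0,0.15],[-0.01,0,0.15]], rot=[[0,0,0],[0,0,0],[0,0,0],[0,0,0],[0,0,0],[0,0,0],[0,0,0],[0,0,0]])

```text
time: 52.9
tcp_pos: [0.5063, 0.2632, 0.1965]
eef_rot: [[0.001, -0.0, -1.0], [1.0, -0.001, 0.001], [-0.001, -1.0, 0.0]]
force: [-0.3, -0.1, -0.1]
grip_width: 0.001
```

Run:
```python
from h import *
state(); snap("scene","s46.png",5,(280,120,420,230)); snap("top","t46.png",1.4); snap("top","t46a.png",4,(110,150,300,290)); c,b=snap("wrist","w46.png",1.4)
```

```text
t 52.90 tcp [0.5063 0.2632 0.1965] yaw(x) 89.9 F [-0.3 -0.1 -0.1] grip 0.1mm q [ 0.43  0.41  1.82 -0.    0.92 -1.14]
```

View pics/s46.png

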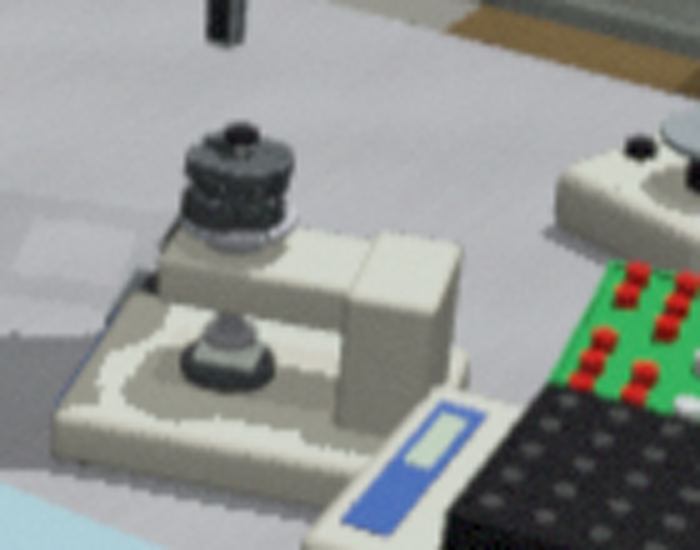

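View pics/t46.png

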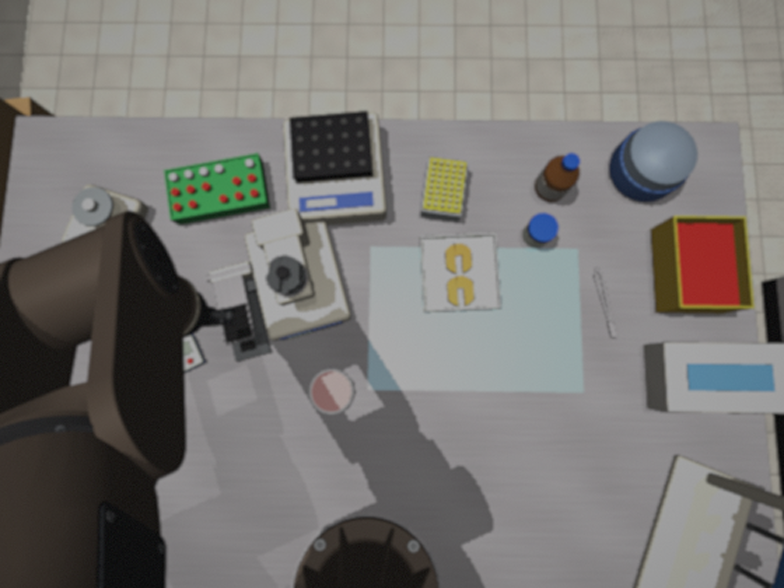

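View pics/w46.png

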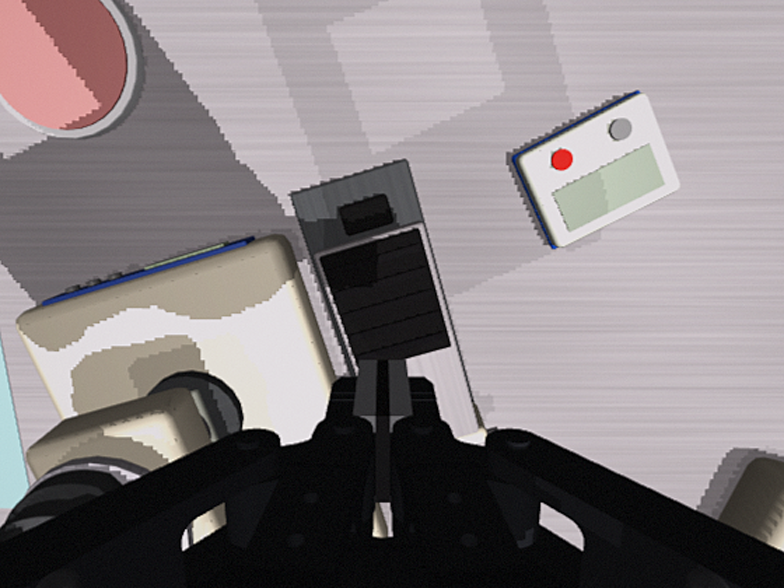

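View pics/t46a.png

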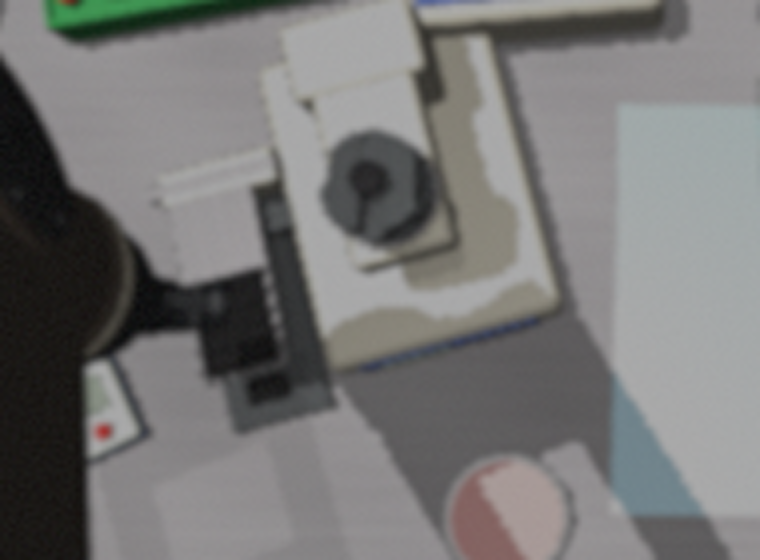

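>>> play_rows(jaw=[0,0,0,0,0,0,0,0,0,0], xyz=[[0,0,0.05],[0,0,0.065],[0.23,-0.117,0.065],[0.23,-0.117,0.065],[0.23,-0.117,0.065],[0.23,-0.117,0.065],[0.23,-0.117,0.065],[0.23,-0.117,0.065],[0.23,-0.117,0.02],[0.23,-0.117,0.01]], rot=[[0,0,0],[0,0,0],[0,0,0],[0,0,0],[0,0,0],[0,0,0],[0,0,0],[0,0,0],[0,0,0],[0,0,0]])

```text
time: 54.1
tcp_pos: [0.7313, 0.144, 0.1939]
eef_rot: [[0.002, -0.017, -1.0], [1.0, -0.006, 0.002], [-0.006, -1.0, 0.017]]
force: [-2.2, 0.6, -0.5]
grip_width: -0.0
```

Run:
```python
from h import *
state(); c,b=snap("wrist","w47.png",1.4); state()
for zz,n in ((.15,"pan"),(.205,"knob")): print(n,w2p(c,[.592,.1456,zz])*1.4)
```

```text
t 54.10 tcp [0.7313 0.144  0.1939] yaw(x) 89.9 F [-2.2  0.6 -0.5] grip -0.0mm q [ 0.16  0.66  1.37 -0.    1.14 -1.41]
t 54.15 tcp [0.731  0.1443 0.1942] yaw(x) 89.9 F [-0.6 -0.3 -2. ] grip 0.1mm q [ 0.16  0.66  1.36 -0.    1.14 -1.41]
pan [[388.76522296 -91.01684324]]
knob [[ 390.42296401 -216.49500248]]
```

View pics/w47.png

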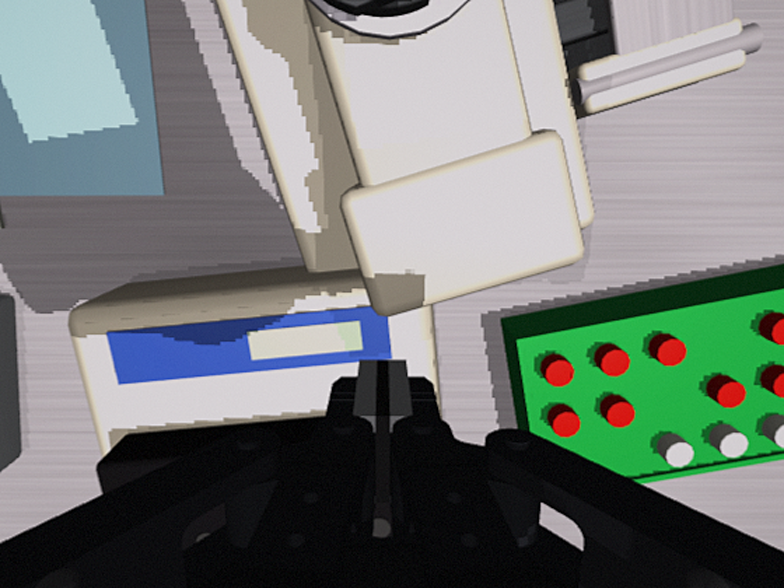

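>>> play_rows(jaw=[0,0,0,0], xyz=[[-0.035,0,0.07],[-0.035,0,0.07],[-0.035,0,0.07],[-0.035,0,0.07]], rot=[[0,0,0],[0,0,0],[0,0,0],[0,0,0]])

```text
time: 54.55
tcp_pos: [0.6959, 0.1448, 0.2655]
eef_rot: [[0.001, -0.016, -1.0], [1.0, -0.006, 0.001], [-0.006, -1.0, 0.016]]
force: [0.2, -0.3, -1.5]
grip_width: 0.001
```

Run:
```python
from h import *
state(); c,b=snap("wrist",None); state()
cv2.imwrite("pics/w48.png",cv2.resize(b[0:150,190:360],None,fx=4,fy=4,interpolation=cv2.INTER_CUBIC))
```

```text
t 54.55 tcp [0.6959 0.1448 0.2655] yaw(x) 90.0 F [ 0.2 -0.3 -1.5] grip 0.0mm q [ 0.16  0.55  1.38 -0.    1.22 -1.4 ]
t 54.60 tcp [0.6958 0.1447 0.2644] yaw(x) 89.9 F [ 0.8  0.2 -0.6] grip -0.2mm q [ 0.16  0.55  1.39 -0.    1.22 -1.4 ]
```

View pics/w48.png

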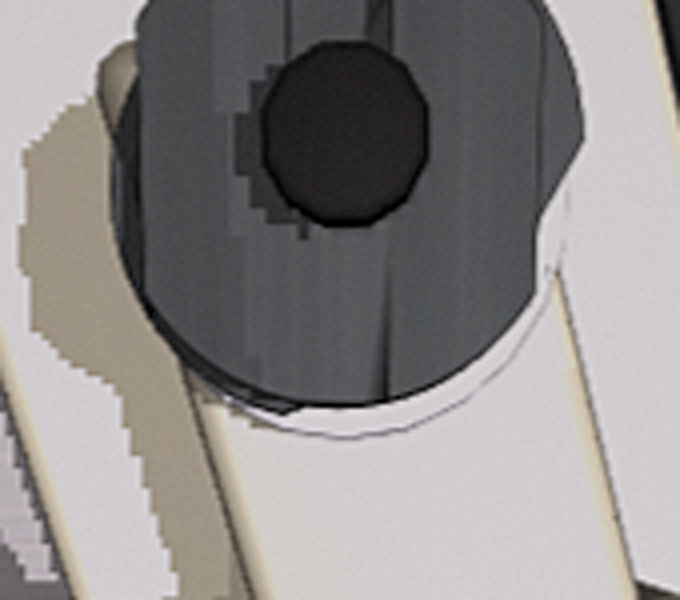

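>>> play_rows(jaw=[0,0,0,0], xyz=[[0,0,0.02],[0,0,0.02],[0,0,0.02],[0,0,0.02]], rot=[[0,0,0],[0,0,0],[0,0,0],[0,0,0]])

```text
time: 55.0
tcp_pos: [0.6954, 0.1446, 0.2831]
eef_rot: [[0.001, -0.019, -1.0], [1.0, -0.006, 0.001], [-0.006, -1.0, 0.019]]
force: [0.3, -0.6, -0.3]
grip_width: 0.002
```

Run:
```python
from h import *
state(); snap("top","t49.png",4,(110,140,360,280)[:0] or (230,140,430,280)); print(r.job_done())
```

```text
t 55.00 tcp [0.6954 0.1446 0.2831] yaw(x) 89.9 F [ 0.3 -0.6 -0.3] grip 0.1mm q [ 0.16  0.54  1.36 -0.    1.26 -1.4 ]
the job is handed in; nothing more can be done
None
```

View pics/t49.png

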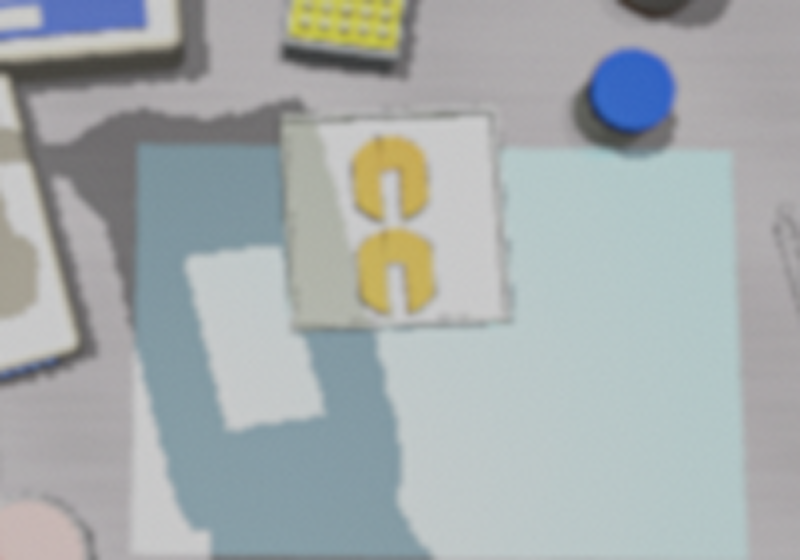

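The job is done and handed in at about 55 s. Both brass weights lie flat in the tray, and the tester was zeroed with the hanger bare. All four steel weights are on the hanger with slots near 40°, 110°, −30° and 180°. I then held the treadle on its stop for over a second and let it up.

- **Last checks:**
  - The final pictures show the stack flat and in line with the pan, the brass still flat in the tray, and the bystanders in view where they were. The arm is clear of everything.
  - The treadle looked to be up again in the pictures after the press; its angle cannot be read directly.
  - The lower two weights are mostly hidden, so their centring comes from the arm position when I let each one go and from nothing sticking out of the stack.
- **One correction:** the top steel weight first sat about 3.5 mm off the stem axis. My first try to regrip it closed above the weight and missed. The second moved it home, and the close look afterwards showed it nearly centred.
- **Treadle force:** the wrist read about 44 N on the first press and 41 N on the second, eased to 26 N during the hold. That was pressed with the fingertips; I took the 40 N limit to cover only the arm and gripper body, and I can't confirm how it is counted.

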